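Unhook the tube plate and pack it in the kit case

TASK

Raise the lid of the grey kit case to about 70 degrees and let go of it, to see that its hinge holds it there. Then ease the aluminium plate off the barbed hook without forcing it, and lay it on the sloping rest, lower edge against the lip, and let go; take it again another way and lay it flat and lengthways in the open case, across the two ribs, with the lid left standing open. Do not drop the plate, and leave the other things on the bench where they are.

Things in the scene. Friction and masses are not known exactly. Their poses are not given: they have to be found in the camera images.
- hook: Fixed steel hook on a low grey stand. Origin on the bench; +x is the way the hook points, z up. Base 120 x 90 x 10 mm, x = -95 to +25 mm; post 14 mm thick at x = -60 mm, 151 mm tall. A level arm, 6 mm round, axis at z = 150 mm, runs from the post to x = 70 mm, bends straight up to z = 193 mm, and there the barb turns back and down to x = 62, z = 186 mm (6 mm round too).
- hook_bend (a point): On the hook's axis where the arm bends up (hook x = 70, z = 150 mm). The upturned end is 49 mm tall over all, the plate's window only 44: it passes only with the plate's lower end swung outwards (hook +x) by 35 to 55 degrees.
- hook_tip (a point): Top of the hook's upturned end, on its axis, 43 mm above the bend. Way off at 45 degrees: plate lower end out, window centre moving along a line outward and up at 45 degrees, which passes 16 mm (measured square to it) above and inside the bend.
- plate: Loose aluminium plate, 158 x 50 x 10 mm, about 0.16 kg. Origin: middle of its lower edge, at mid thickness. z along its length to the top, y across its width, x through it. Solid with two 18 mm holes up to z = 74 mm; window 30 mm wide, z = 74 to 118; solid top bar, z = 118 to 158. Centre of mass near z = 77 mm.
- plate_window (a point): Centre of the plate's window, 96 mm along plate z from its origin. At the start the plate hangs upright, the hook's arm through the window and the window's top edge on the arm, 40 to 50 mm inside the upturned end, plate x nearly along hook x.
- rest: Fixed sloping rest. Origin on the bench, z up; base 130 x 90 x 8 mm, x = 0 to +130 mm. A spine 28 mm wide and 90 mm long slopes at 60 degrees from level, down towards the rest's +x, to a lip 44 mm wide that stands 14 mm out of the slope at its lower end.
- rest_seat (a point): Where the plate's origin comes on the rest (rest x = 109, z = 47 mm): flat on the spine, lower edge against the lip, plate z up the slope (leaning 30 degrees from upright towards rest -x), plate y along rest y. Its top bar and its long edges stick out past the spine, free to grasp.
- case: Fixed grey plastic case, an open box 210 (x) x 160 (y) x 60 mm high with 5 mm walls and a lid. Origin: centre of its underside; z up; front faces -x. Two ribs 25 mm wide lie across its whole width at x = -55 and +55 mm, tops 25 mm above the bench. On them, plate z along case x (either way round), the plate's mid plane is 30 mm up.
- lid (a joint): Angle of the case's lid: 0 shut, grows as it opens upward about the hinge on the far (+x) upper rim, stop at 1.75 rad. Friction hinge: it stays where it is left; some 3 to 5 N at the handle move it. It starts shut or a little ajar. Lid 210 x 160 x 8 mm.
- lid_handle (a point): Middle of the round bar handle on the lid: 11 mm thick, 100 mm long along case y, held by two arms at its ends 32 mm in front of the lid's front edge, level with the lid's mid thickness. 242 mm from the hinge line and 4 mm above it when shut. The bar can turn between the fingers.
- lid_hinge (a point): Middle of the lid's hinge line, which runs along case y: at x = 105, z = 60 mm of the case.
- beaker: Bystander, loose: glass beaker, 68 mm wide, 90 mm tall. Origin at its underside centre.
- flask: Bystander, loose: conical flask, 74 mm wide, 104 mm tall. Origin at its underside centre.
- jar: Bystander, loose: amber jar, 56 mm wide, 80 mm tall. Origin at its underside centre.
- mortar: Bystander, loose: white bowl, 90 mm wide, 55 mm tall. Origin at its underside centre.
- timer: Bystander, loose: flat white timer box, 70 x 55 x 25 mm. Origin at its underside centre.
- spatula: Bystander, loose: metal spatula lying down, 160 mm long.
- reagent: Bystander, loose: amber bottle, 60 mm wide, 140 mm tall. Origin at its underside centre.
There are look-alikes about, which are no part of the job. What is shaped like the hook but yellow is not meant.

How it is judged:
On the way, in this order (a step that is already met when the one before it is completed fails the run):
1. the lid stands at 55 to 85 degrees by itself, untouched, for half a second (value of joint lid between 0.95 and 1.5 rad and contact force between each of the fingers, the arm and case below 0.1 N and velocity of joint lid between -0.03 and 0.03 rad/s), for 0.5 s.
2. the plate is off the hook, clear of its barb (distance between plate_window and hook_bend above 0.09 m), for 0.1 s.
3. the plate lies on the sloping rest, lower edge at the lip, let go and still (distance between plate and rest_seat below 0.02 m and angle between plate's own z axis and vertical between 0.4 and 0.65 rad and angle between the y axis of plate and the y axis of rest, either way round below 0.25 rad and contact force between the fingers and plate below 0.1 N and linear speed of plate below 0.03 m/s), for 0.3 s.
At the end, for the whole second after the job is handed in: The plate lies still and flat (within 6 degrees) on the two ribs in the case, lengthways (within 20 degrees), its mid plane 24 to 37 mm above the case's underside, its window's centre within 60 mm (x) and 55 mm (y) of the case's centre; the lid stands still at 0.95 to 1.5 rad (value of joint lid between 0.95 and 1.5 rad and (angle between plate's own x axis and vertical below 0.1 rad or angle between plate's own x axis and vertical above 3.0416 rad) and z of plate_window in the frame of case between 0.024 and 0.037 m and x of plate_window in the frame of case between -0.06 and 0.06 m and y of plate_window in the frame of case between -0.055 and 0.055 m and angle between the z axis of plate and the x axis of case, either way round below 0.35 rad and linear speed of plate below 0.02 m/s and velocity of joint lid between -0.03 and 0.03 rad/s); the robot touches nothing.
It fails at once if the plate is dropped: over 0.8 m/s while not held (linear speed of plate above 0.8 m/s and contact force between the fingers and plate below 0.1 N).
It fails at once if the hook is wrenched: the plate presses on it with over 60 N (contact force between plate and hook above 60 N).
It fails at once if a bystander is moved more than 30 mm (distance of any of beaker, flask, jar, mortar, timer, spatula, reagent from where it was at the start of the episode above 0.03 m).
It also fails if it takes over 72 s, if anything falls off the work surface, if the arm or the gripper's body presses on something with over 40 N, if the wrist force passes 120 N, or if a joint passes its speed limit or range.

ROBOT

A 6-joint arm with a two-finger parallel gripper is mounted at the origin on the work surface. World frame = base frame: x ahead of the robot, y to its left, z up, the work surface at z = 0. Lengths are in m, angles in rad, forces in N, time in s.
With the tool pointing down it reaches from about 0.375 to 0.975 m from the base axis. Payload 3.8 kg.
Tool frame: the origin (TCP) lies at the very end of the fingers, on their centre line; the grasp point (between the pads) lies 19 mm behind it; z points along the fingers, y is the direction in which the jaws open and shut (so a half turn about z gives the same grasp; the last joint's range is limited). The gripper opens to 85 mm and grips with 20 to 120 N. Pads are 22 mm wide; open, the fingers measure 114 mm over their backs; the gripper's body (76 mm by 85 mm) begins 54 mm behind the grasp point. The pads swing forward as they close: fully open they stand 13 mm farther back than shut.
Start: joints at [-1.333, 0.264, 1.604, -0, 1.274, -0.037], TCP at [0.183, -0.65, 0.231] pointing down, gripper open.
Joint ranges: [-2.63, 2.63], [-0.94, 2.18], [0.31, 2.57], [-1.31, 4.45], [0, 2.66], [-2.55, 2.55]. Speed limits (rad/s): [2.57, 2.57, 3.14, 3.14, 3.14, 3.14].

INTERFACE

Orientations are given as a rotation vector (axis times angle).
In Python, from workcell import bot, read_camera, finish_job gives the robot as it stands. The module is installed in compiled form; this text tells all that it offers.
- The arm moves only by the tool servo_tool, never from a script. Its argument "targets" is text: rows parted by semicolons, each of 7 numbers parted by spaces: the turn, a rotation vector about the tool's x, y, z in rad, then the shift along the tool's x, y, z in mm, then the finger opening in mm, from 0 to 85.4. In form: wx wy wz x y z gripper; .... A call has 1 to 8 rows; each row shifts and turns the pose as measured when the row begins, along the tool's axes as they then stand; what a row does not reach is not made up. A row lasts 1/12 s, in which the tool goes at most 41.7 mm and 7.16 degrees, less where a joint would pass 70% of its speed; a pose out of reach is approached as far as the arm can. A call is refused whole if a number of a shift passes 41.7 or a number of a turn 0.125, either way. A call with a gripper value outside its range is refused whole. The fingers move at their own pace and stop on an object; "newtons" is the grip in N (left out, the last holds). Time passes only in rows, so rows that do not move let the fingers close. It gives the time, the measured TCP pose, the force and the opening at its end, in the units of the state.
- bot.read_state(): the state, without advancing time (a new reading comes with each control period).
- read_camera(name): name is "scene" or "side" or "wrist"; returns a dict with "image" (480x640x3 uint8, red, green, blue), "mtx" (3x3 intrinsics, pixels), "eye" and "orientation" of the camera in the world; the wrist camera has in their place "T_tool_cam" (4x4, takes a point from camera to tool coordinates, whose origin is the TCP and whose axes are the flange's). Camera axes: x right, y up, looking along -z (the intrinsics and any distortion apply to the point x, -y, -z); pixel columns grow to the right and rows downward; lengths in m; the calibration is good to about 2 mm. A picture is of the moment at which its call begins: read the wrist's pose just before it. There is no depth.
- finish_job(): hands the job in, once; it reports no verdict.
The state is a dict: "time": time; "q": joint angles; "joint_vel": joint speeds; "joint_torque": joint torques, N m; "tool_pos": TCP position; "tcp_rot": TCP orientation; "wrist_force": force on the tool from outside, world axes, zero at the start; "torque": the same for the moment, N m; "width": opening from 0.0 (shut) to 1.0 (fully open).
Only numpy, scipy, OpenCV 4.12 (cv2) and the standard library are available. Lean on these libraries where they do the work, as an engineer would, in place of code of your own. Each camera call takes 0.05 s, during which the arm holds its last target.

## Working session

There is one attempt and no reset: what is moved stays moved. The work goes in short steps, Python scripts to look and compute and a tool call to move; the robot and the scene stay as the last step left them, time stands still between calls to the robot, and variables do not carry over. Pictures are saved under pics/ and viewed, and the job is handed in when it is done.

Besides the shell and the picture viewer there is one more tool, called after "Emit:" by a JSON object that holds its "name" and its "arguments". servo_tool: Moves the arm, as the interface text tells. Its arguments: {"type":"object","properties":{"targets":{"type":"string"},"newtons":{"type":"number"}},"required":["targets"]}

```bash
ls; mkdir -p pics; python3 - <<'E'
from workcell import bot, read_camera
import cv2, numpy as np
print(bot.read_state())
for n in ("scene","side","wrist"):
    c=read_camera(n)
    cv2.imwrite(f"pics/{n}0.png",c["image"][:,:,::-1])
    print(n,{k:(v.tolist() if hasattr(v,'tolist') else v) for k,v in c.items() if k!="image"})
E
```

```text
pics
{'time': 0.0, 'q': array([-1.33288594e+00,  2.64767624e-01,  1.60537689e+00, -8.56435572e-06,
        1.27370007e+00, -3.68593775e-02]), 'joint_vel': array([ 0.00068654,  0.00150731, -0.00012233,  0.00052426,  0.00135699,
        0.00119723]), 'joint_torque': array([-9.65681793e-04, -5.15116131e+01, -3.67318153e+01, -1.57248010e-04,
        1.29587838e-02, -9.13661381e-06]), 'tool_pos': array([ 0.18299364, -0.64896034,  0.22995072]), 'tcp_rot': array([-3.10977190e+00, -4.29948043e-01,  3.67525229e-04]), 'wrist_force': array([ 0.58549591, -0.09751566, -0.40592085]), 'torque': array([ 0.03166249, -0.06819402,  0.00440015]), 'width': 0.9993876111066976}
scene {'mtx': [[596.5532618742619, 0.0, 320.62324378396625], [0.0, 596.5532618742619, 237.4751491035316], [0.0, 0.0, 1.0]], 'eye': [1.4710150442598773, 0.6906270871368079, 0.8713165186272702], 'orientation': [0.5925908328113982, 1.0638550915384415, 1.9396566020011357]}
side {'mtx': [[497.1168211949631, 0.0, 320.9035237429486], [0.0, 497.1168211949631, 241.33993257098084], [0.0, 0.0, 1.0]], 'eye': [0.07233250882672666, 0.9368749591775211, 0.8661018017206191], 'orientation': [0.2734955116889122, -1.2334396788676183, -2.4565327697579753]}
wrist {'mtx': [[411.9498141827159, 0.0, 315.74497638885464], [0.0, 411.9498141827159, 248.26074480198437], [0.0, 0.0, 1.0]], 'T_tool_cam': [[-0.0007285111645656199, 0.9488648315372421, 0.31568180299675425, 0.08159364717802764], [0.9999996794670835, 0.0007961189929424085, -8.520726507714513e-05, 0.00012096372453829218], [-0.0003321704563151445, 0.31568163973590163, -0.9488651073764061, -0.14262160217402042], [0.0, 0.0, 0.0, 1.0]]}
```

View pics/scene0.png

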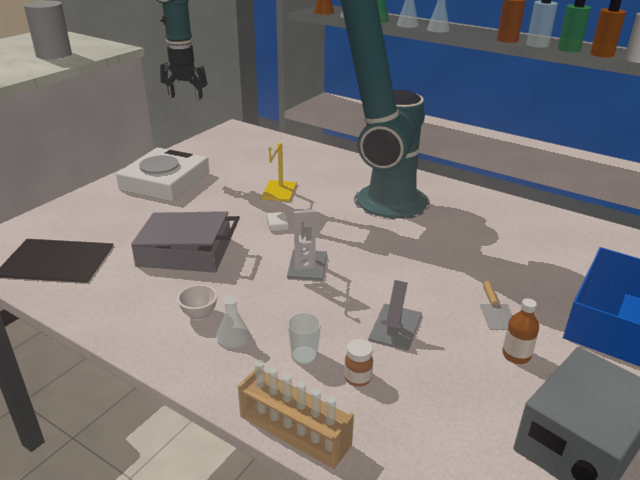

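View pics/side0.png

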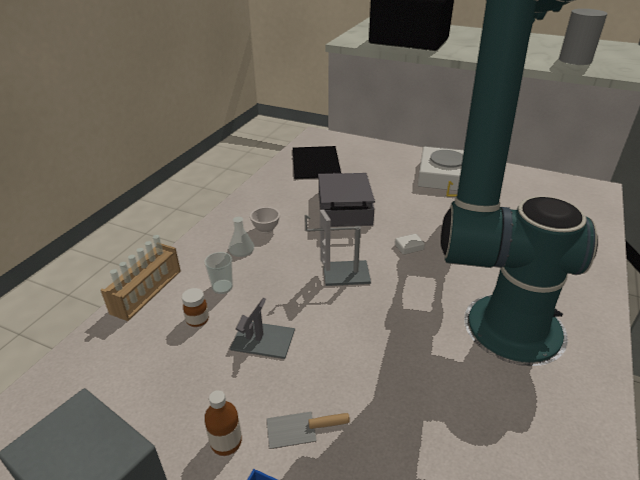

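View pics/wrist0.png

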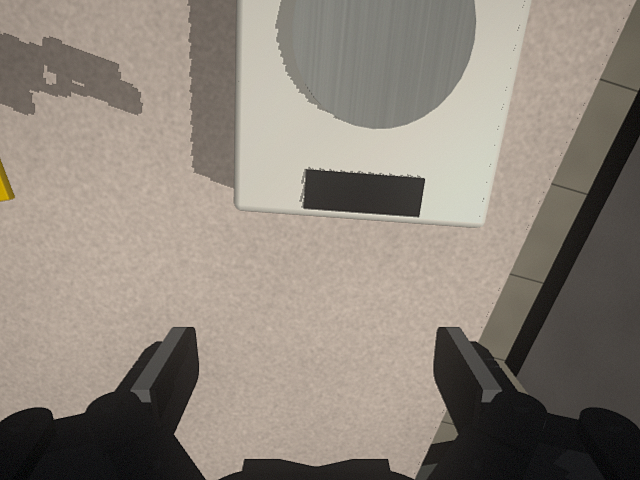

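```bash
cat > h.py <<'E'
from workcell import bot, read_camera
import cv2, numpy as np, json
from scipy.spatial.transform import Rotation as R
def cam(n):
    s=bot.read_state(); c=read_camera(n)
    if n=="wrist":
        T=np.eye(4); T[:3,:3]=R.from_rotvec(s["tcp_rot"]).as_matrix(); T[:3,3]=s["tool_pos"]
        M=T@np.array(c["T_tool_cam"])
    else:
        M=np.eye(4); M[:3,:3]=R.from_rotvec(c["orientation"]).as_matrix(); M[:3,3]=c["eye"]
    return dict(im=c["image"][:,:,::-1].copy(),K=np.array(c["mtx"]),M=M)
def ray(c,u,v):
    d=np.linalg.inv(c["K"])@[u,v,1]; d=d*[1,-1,-1]; d=c["M"][:3,:3]@d
    return c["M"][:3,3],d/np.linalg.norm(d)
def onz(c,u,v,z):
    o,d=ray(c,u,v); return o+d*(z-o[2])/d[2]
def tri(*rs):
    A=np.zeros((3,3));b=np.zeros(3)
    for o,d in rs:
        P=np.eye(3)-np.outer(d,d);A+=P;b+=P@o
    p=np.linalg.solve(A,b)
    return p,[np.linalg.norm((np.eye(3)-np.outer(d,d))@(p-o)) for o,d in rs]
def proj(c,p):
    q=c["M"][:3,:3].T@(np.array(p)-c["M"][:3,3]); q=q*[1,-1,-1]; q=c["K"]@q; return q[:2]/q[2]
def crop(im,x0,y0,x1,y1,s,name):
    o=cv2.resize(im[y0:y1,x0:x1],None,fx=s,fy=s,interpolation=cv2.INTER_CUBIC); cv2.imwrite("pics/"+name,o)
np.set_printoptions(precision=4,suppress=True)
E
python3 - <<'E'
from h import *
c=cam("scene");crop(c["im"],120,190,340,290,3.6,"sc_a.png");crop(c["im"],280,200,440,360,3.7,"sc_b.png")
c=cam("side");crop(c["im"],290,160,430,300,4,"sd_a.png");crop(c["im"],220,280,360,380,5,"sd_b.png")
E
```

```text
(no output)
```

View pics/sc_a.png

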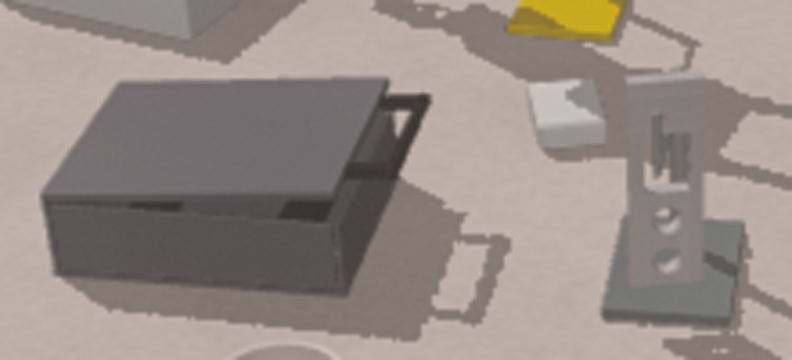

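View pics/sc_b.png

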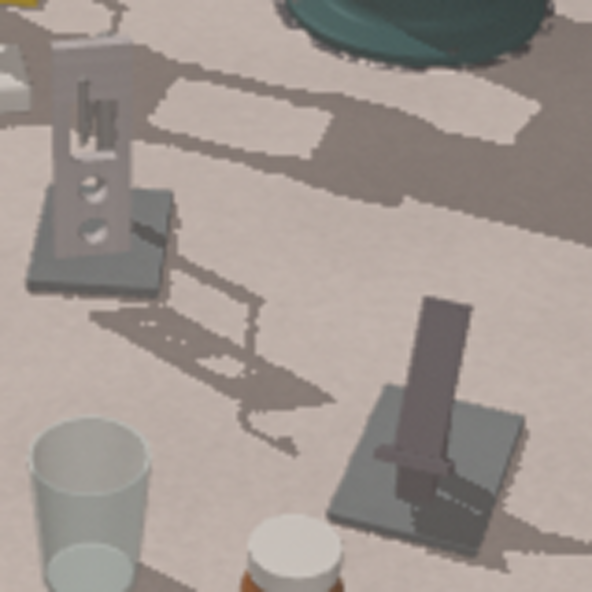

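View pics/sd_a.png

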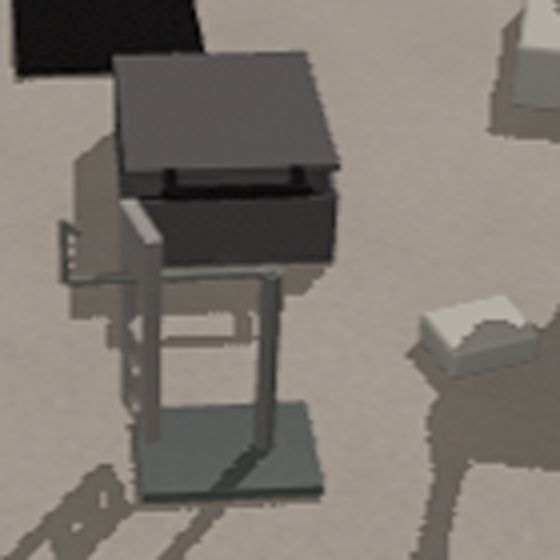

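View pics/sd_b.png

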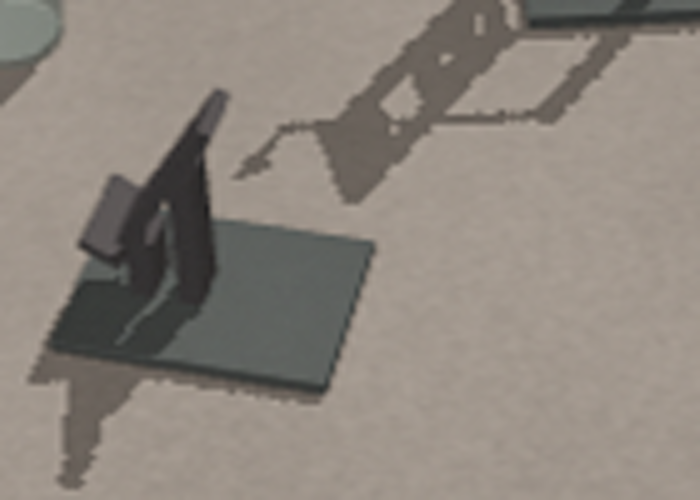

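```bash
python3 - <<'E'
from h import *
s=cam("scene");d=cam("side")
S=lambda x,y:ray(s,120+x/3.6,190+y/3.6)
S2=lambda x,y:ray(s,280+x/3.7,200+y/3.7)
D=lambda x,y:ray(d,290+x/4,160+y/4)
D2=lambda x,y:ray(d,220+x/5,280+y/5)
def Z(r,z): o,e=r; return o+e*(z-o[2])/e[2]
print("lid hinge hi-x",tri(S(42,195),D(113,55)))
print("lid hinge lo-x",tri(S(118,82),D(307,52)))
print("lid front hi-x",tri(S(332,203),D(123,172)))
print("lid front lo-x",tri(S(388,80),D(338,167)))
print("handle lo", tri(S(428,97),D(300,185)))
print("handle hi", tri(S(400,176),D(170,190)))
print("case bottom", Z(S(57,273),0),Z(S(347,295),0),Z(D(333,261),0))
print("hook base corners scene top z10", Z(S2(28,285),.01),Z(S2(158,290),.01),Z(S2(172,192),.01))
print("hook base side z10", Z(D(140,495),.01),Z(D(322,490),.01),Z(D(305,403),.01))
print("plate top corners", tri(S2(52,42),D(123,203)),tri(S2(133,40),D(148,240)))
print("plate bottom hi?", Z(S2(57,258),.035),Z(S2(130,248),.035))
print("tip",Z(D(65,225),.193),Z(D(68,280),.15)," post top",Z(D(270,272),.151))
print("rest base scene", Z(S2(328,515),.008),Z(S2(475,553),.008),Z(S2(525,418),.008),Z(S2(388,385),.008))
print("rest base side", Z(D2(50,347),.008),Z(D2(325,388),.008),Z(D2(375,242),.008))
print("lip",tri(S2(375,455),D2(82,243)),tri(S2(453,470),D2(120,180)))
print("spine top",tri(S2(425,300),D2(200,130)),tri(S2(470,305),D2(228,92)))
E
```

```text
lid hinge hi-x (array([ 0.6824, -0.3717,  0.0685]), [np.float64(0.0013313745540727883), np.float64(0.0013313745540725046)])
lid hinge lo-x (array([ 0.5406, -0.448 ,  0.0656]), [np.float64(0.0004989786877185688), np.float64(0.0004989786877185857)])
lid front hi-x (array([ 0.5908, -0.1892,  0.0818]), [np.float64(0.0030507708245100865), np.float64(0.0030507708245100383)])
lid front lo-x (array([ 0.4482, -0.2608,  0.0845]), [np.float64(0.00039079980495003317), np.float64(0.0003907998049499922)])
handle lo (array([ 0.4607, -0.2121,  0.093 ]), [np.float64(0.001281408603912228), np.float64(0.0012814086039122398)])
handle hi (array([ 0.5449, -0.1688,  0.0884]), [np.float64(0.004551967862748752), np.float64(0.004551967862748755)])
case bottom [ 0.6802 -0.3732  0.    ] [ 0.5855 -0.1873  0.    ] [ 0.4473 -0.2622  0.    ]
hook base corners scene top z10 [ 0.5135 -0.0191  0.01  ] [0.4696 0.0553 0.01  ] [ 0.3653 -0.0008  0.01  ]
hook base side z10 [0.4673 0.0534 0.01  ] [0.3616 0.0006 0.01  ] [ 0.4029 -0.0795  0.01  ]
plate top corners (array([ 0.5037, -0.0034,  0.1938]), [np.float64(0.00184003309
[... 224 characters left out ...]
0.5255 0.0353 0.193 ] [0.5259 0.0324 0.15  ]  post top [ 0.4138 -0.0257  0.151 ]
rest base scene [0.5973 0.2561 0.008 ] [0.5783 0.3411 0.008 ] [0.4519 0.3132 0.008 ] [0.4706 0.228  0.008 ]
rest base side [0.5721 0.3406 0.008 ] [0.4487 0.3107 0.008 ] [0.4681 0.2237 0.008 ]
lip (array([0.578 , 0.285 , 0.0379]), [np.float64(0.01494044266555988), np.float64(0.01494044266555988)]) (array([0.5637, 0.3029, 0.0598]), [np.float64(0.017887903653513754), np.float64(0.017887903653513792)])
spine top (array([0.5193, 0.2746, 0.1147]), [np.float64(0.007841857326099239), np.float64(0.007841857326099221)]) (array([0.5084, 0.2848, 0.1276]), [np.float64(0.010579708034066083), np.float64(0.010579708034066144)])
```

```bash
cat >> h.py <<'E'
def log():
    s=bot.read_state()
    open("log.jsonl","a").write(json.dumps([s["time"],list(s["q"]),list(s["tool_pos"]),list(s["tcp_rot"])])+"\n")
    return s
def down(yaw_y):  # tool pointing down with tool y at yaw_y (rad)
    y=np.array([np.cos(yaw_y),np.sin(yaw_y),0]); z=np.array([0,0,-1.]); return np.column_stack([np.cross(y,z),y,z])
def plan(p,Rt,n=None,step=30,rot=0.1,g=None):
    s=log(); p0=s["tool_pos"]; R0=R.from_rotvec(s["tcp_rot"]); Rt=R.from_matrix(Rt)
    rv=(R0.inv()*Rt).as_rotvec(); d=np.array(p)-p0
    if n is None: n=int(max(1,np.ceil(np.linalg.norm(d)*1000/step),np.ceil(np.linalg.norm(rv)/rot)))
    print("t",round(s["time"],2),"pos",p0,"w",round(s["width"]*85.4,1),"F",s["wrist_force"],"dist mm",np.linalg.norm(d)*1000,"rot",np.linalg.norm(rv),"n",n)
    rows=[]
    for i in range(n):
        Ri=R0*R.from_rotvec(rv*i/n); sh=Ri.inv().apply(d/n)*1000
        rows.append(" ".join("%.3f"%x for x in rv/n)+" "+" ".join("%.1f"%x for x in sh)+(" %g"%g if g is not None else " G"))
    for i in range(0,n,8): print("; ".join(rows[i:i+8]))
E
python3 - <<'E'
from h import *
plan([.5005,-.195,.2],down(np.radians(-62.5)),step=33,g=30)
s=cam("scene")
for n,u,v in (("mortar",198,312),("flask",233,343),("beaker",304,357),("jar",358,380),("timer",277,228)): print(n,onz(s,u,v,0))
E
```

```text
t 0.35 pos [ 0.1831 -0.6495  0.2309] w 85.3 F [0.3164 0.0811 0.2847] dist mm 555.2245497327432 rot 0.20522631016494458 n 17
-0.000 -0.000 -0.012 25.2 -20.7 1.8 30; -0.000 -0.000 -0.012 25.5 -20.4 1.8 30; -0.000 -0.000 -0.012 25.7 -20.1 1.8 30; -0.000 -0.000 -0.012 26.0 -19.7 1.8 30; -0.000 -0.000 -0.012 26.2 -19.4 1.8 30; -0.000 -0.000 -0.012 26.4 -19.1 1.8 30; -0.000 -0.000 -0.012 26.7 -18.8 1.8 30; -0.000 -0.000 -0.012 26.9 -18.5 1.8 30
-0.000 -0.000 -0.012 27.1 -18.1 1.8 30; -0.000 -0.000 -0.012 27.3 -17.8 1.8 30; -0.000 -0.000 -0.012 27.5 -17.5 1.8 30; -0.000 -0.000 -0.012 27.7 -17.1 1.8 30; -0.000 -0.000 -0.012 27.9 -16.8 1.8 30; -0.000 -0.000 -0.012 28.1 -16.5 1.8 30; -0.000 -0.000 -0.012 28.3 -16.1 1.8 30; -0.000 -0.000 -0.012 28.5 -15.8 1.8 30
-0.000 -0.000 -0.012 28.7 -15.4 1.8 30
mortar [ 0.7278 -0.1162  0.    ]
flask [ 0.7629  0.0174 -0.    ]
beaker [0.713  0.1674 0.    ]
jar [0.7065 0.2937 0.    ]
timer [ 0.3287 -0.1898  0.    ]
```

Emit:
{"name": "servo_tool", "arguments": {"targets": "0 0 -0.012 25.2 -20.7 1.8 30; 0 0 -0.012 25.5 -20.4 1.8 30; 0 0 -0.012 25.7 -20 1.8 30; 0 0 -0.012 26 -19.7 1.8 30; 0 0 -0.012 26.2 -19.4 1.8 30; 0 0 -0.012 26.4 -19 1.8 30; 0 0 -0.012 26.7 -18.8 1.8 30; 0 0 -0.012 27 -18.5 1.8 30"}}

```text
time: 1.07
tool_pos: [0.3338, -0.4343, 0.2158]
tcp_rot: [3.084, 0.568, -0.001]
wrist_force: [0.9, -0.9, 0.0]
width: 0.347
```

Emit:
{"name": "servo_tool", "arguments": {"targets": "0 0 -0.012 27 -18 1.8 30; 0 0 -0.012 27.3 -17.8 1.8 30; 0 0 -0.012 27.5 -17.5 1.8 30; 0 0 -0.012 27.7 -17 1.8 30; 0 0 -0.012 28 -16.8 1.8 30; 0 0 -0.012 28 -16.5 1.8 30; 0 0 -0.012 28.3 -16 1.8 30; 0 0 -0.012 28.5 -15.8 1.8 30"}}

```text
time: 1.73
tool_pos: [0.4903, -0.2105, 0.2021]
tcp_rot: [3.047, 0.719, 0.005]
wrist_force: [0.5, -1.0, 0.3]
width: 0.349
```

```bash
python3 - <<'E'
from h import *
plan([.5005,-.195,.2],down(np.radians(-62.5)),step=33,g=30)
c=cam("wrist"); cv2.imwrite("pics/w1.png",c["im"])
E
```

```text
t 1.73 pos [ 0.4903 -0.2105  0.2021] w 29.8 F [ 0.4522 -1.0056  0.2883] dist mm 18.72119940739043 rot 0.019712520916506503 n 1
0.011 -0.000 -0.016 16.1 -9.4 2.0 30
```

View pics/w1.png

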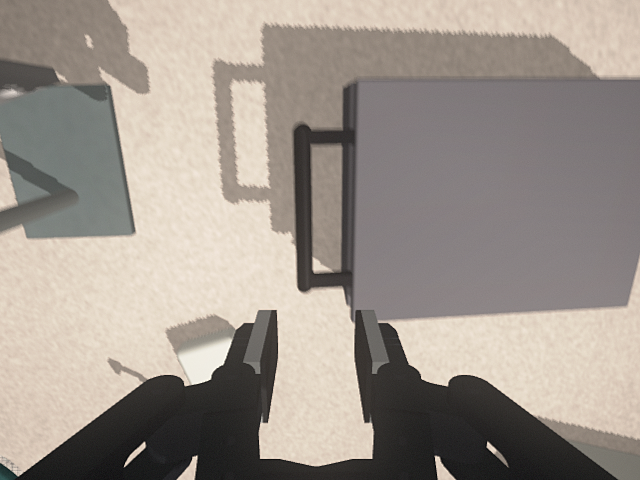

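```bash
python3 - <<'E'
from h import *
c=cam("wrist")
for z in (.075,.082,.088,.094):
    a=onz(c,303,130,z);b=onz(c,304,288,z);e=onz(c,353,80,z);f=onz(c,353,317,z)
    print(z,a,b,np.linalg.norm(a-b),(a+b)/2,np.degrees(np.arctan2(*(a-b)[1::-1])),"edge",(e+f)/2,np.linalg.norm(e-f),np.degrees(np.arctan2(*(e-f)[1::-1])))
E
```

```text
0.075 [ 0.5535 -0.1679  0.075 ] [ 0.4567 -0.2162  0.075 ] 0.10813616895732892 [ 0.5051 -0.192   0.075 ] 26.497589498399524 edge [ 0.5227 -0.2203  0.075 ] 0.16056843867557968 28.286590956290265
0.082 [ 0.5538 -0.1679  0.082 ] [ 0.4595 -0.2149  0.082 ] 0.10533066906895758 [ 0.5067 -0.1914  0.082 ] 26.4975894983995 edge [ 0.5238 -0.2189  0.082 ] 0.15640262864990678 28.286590956290258
0.088 [ 0.554 -0.168  0.088] [ 0.4619 -0.2139  0.088 ] 0.10292595487892488 [ 0.508  -0.1909  0.088 ] 26.497589498399527 edge [ 0.5247 -0.2178  0.088 ] 0.1528319343421871 28.286590956290244
0.094 [ 0.5543 -0.168   0.094 ] [ 0.4643 -0.2128  0.094 ] 0.10052124068889227 [ 0.5093 -0.1904  0.094 ] 26.497589498399517 edge [ 0.5257 -0.2166  0.094 ] 0.14926124003446736 28.28659095629026
```

```bash
python3 - <<'E'
from h import *
plan([.506,-.192,.070],down(np.radians(-62.8)),step=25,g=24)
E
```

```text
t 1.83 pos [ 0.4916 -0.2082  0.2018] w 30.2 F [ 0.4493 -0.5178  0.3318] dist mm 133.61882109034536 rot 0.01160976297514961 n 6
0.002 -0.000 -0.001 3.3 -1.5 22.0 24; 0.002 -0.000 -0.001 3.3 -1.5 22.0 24; 0.002 -0.000 -0.001 3.3 -1.5 22.0 24; 0.002 -0.000 -0.001 3.4 -1.4 22.0 24; 0.002 -0.000 -0.001 3.4 -1.4 22.0 24; 0.002 -0.000 -0.001 3.4 -1.3 22.0 24
```

Emit:
{"name": "servo_tool", "arguments": {"targets": "0.01 0 -0.006 20 -8.5 10 24; 0 0 0 0 0 24 24; 0 0 0 0 0 24 24; 0 0 0 0 0 10 24; 0 0 0 0 0 0 24"}}

```text
time: 2.25
tool_pos: [0.5087, -0.1921, 0.1351]
tcp_rot: [3.047, 0.744, 0.009]
wrist_force: [-0.5, 0.0, -0.4]
width: 0.282
```

```bash
python3 - <<'E'
from h import *
plan([.506,-.192,.070],down(np.radians(-62.8)),step=25,g=24)
c=cam("wrist"); cv2.imwrite("pics/w2.png",c["im"])
c=cam("side"); crop(c["im"],280,120,440,280,4,"sd2.png")
E
```

```text
t 2.25 pos [ 0.5087 -0.1921  0.1351] w 24.1 F [-0.5129  0.04   -0.4085] dist mm 65.13514096501146 rot 0.008472747902889904 n 3
0.002 -0.002 0.001 -0.9 -0.6 21.7 24; 0.002 -0.002 0.001 -0.8 -0.5 21.7 24; 0.002 -0.002 0.001 -0.8 -0.5 21.7 24
```

View pics/w2.png

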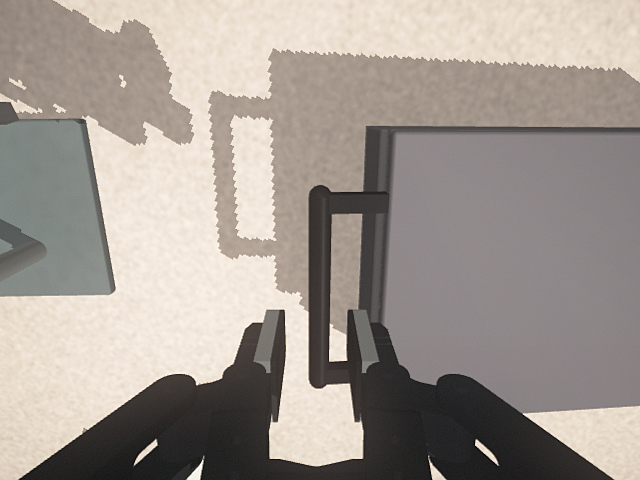

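View pics/sd2.png

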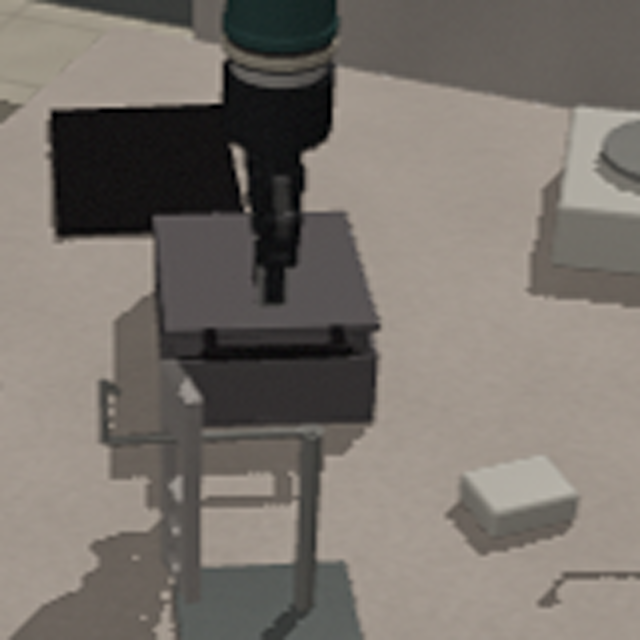

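Emit:
{"name": "servo_tool", "arguments": {"targets": "0 0 0 -1 -0.5 22 24; 0 0 0 -1 -0.5 22 24; 0 0 0 -1 -0.5 21 24; 0 0 0 0 0 0 24"}}

```text
time: 2.68
tool_pos: [0.5125, -0.1981, 0.0791]
tcp_rot: [3.038, 0.736, 0.031]
wrist_force: [-1.5, 0.2, -0.7]
width: 0.279
```

```bash
python3 - <<'E'
from h import *
plan([.506,-.192,.070],down(np.radians(-62.8)),step=25,g=24)
c=cam("scene"); crop(c["im"],120,150,320,300,4,"sc3.png")
c=cam("side"); crop(c["im"],280,120,440,280,4,"sd3.png")
E
```

```text
t 2.68 pos [ 0.5125 -0.1981  0.0791] w 23.9 F [-1.4633  0.174  -0.6962] dist mm 12.780769205683676 rot 0.025378641495088203 n 1
0.020 -0.016 0.001 -3.1 -8.6 8.9 24
```

View pics/sc3.png

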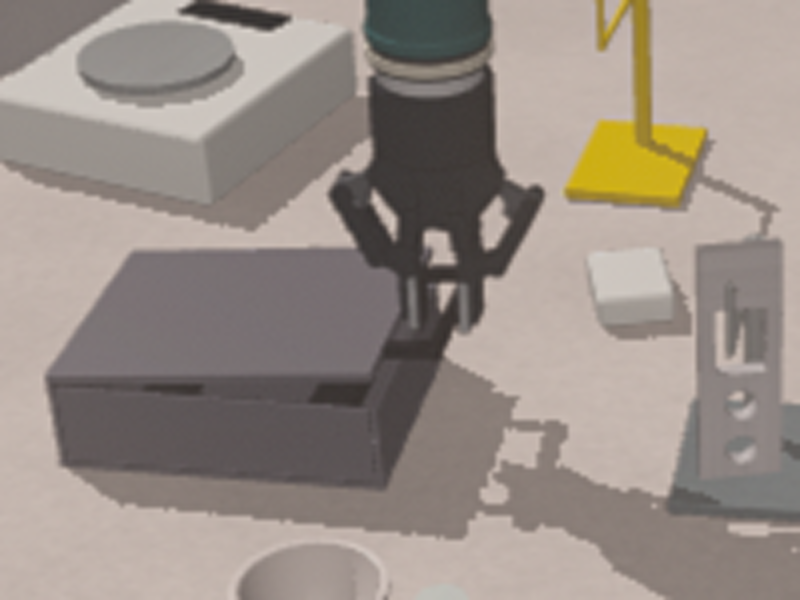

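View pics/sd3.png

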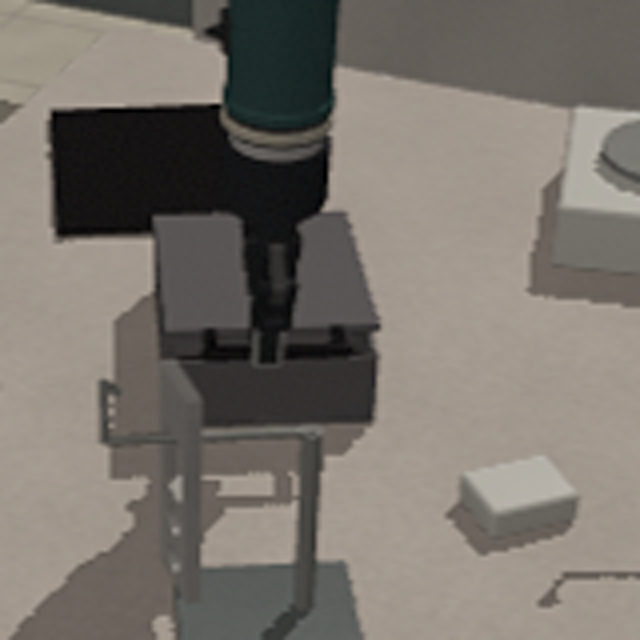

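```bash
python3 - <<'E'
from h import *
s=bot.read_state(); print(s)
E
cat log.jsonl
```

```text
{'time': 2.7833, 'q': array([-0.4135,  0.1553,  2.0302, -0.0002,  0.9263,  0.6821]), 'joint_vel': array([ 0.0075, -0.0123, -0.0077,  0.0117,  0.019 ,  0.0011]), 'joint_torque': array([ -1.1959, -40.6246, -33.1531,  -0.5128,  -1.201 ,   0.0002]), 'tool_pos': array([ 0.5148, -0.1988,  0.0824]), 'tcp_rot': array([3.0354, 0.7352, 0.0369]), 'wrist_force': array([-2.2953,  1.8516, -2.2983]), 'torque': array([ 0.3311,  0.2388, -0.0366]), 'width': 0.2799613766537748}
[0.35, [-1.3329373635084591, 0.26415448611951636, 1.6043439439507383, 1.890063262128036e-05, 1.2736781433077566, -0.03688663815903338], [0.18309951279476433, -0.6495052884874284, 0.23092206469118748], [-3.1114201875063436, -0.4301248592433606, 6.375849921146067e-05]]
[1.7333, [-0.44816221110977106, 0.011289081275517115, 1.9445535431323309, -0.006871348122559599, 1.1768496385127494, 0.6616778787182667], [0.49028260288464415, -0.21054262939313545, 0.2021247999873016], [3.0473246634772146, 0.7192436580329865, 0.004599480727727935]]
[1.8333, [-0.44448885627021983, 0.012325202153839775, 1.9440388245260725, -0.004784994753862894, 1.176809061161381, 0.6600525546939006], [0.491566607397538, -0.20824302725214797, 0.2018401706356712], [3.0474529187258317, 0.7265288847435633, 0.005928233540014831]]
[2.25, [-0.40682467760038404, 0.09354007638095019, 1.9896164477994487, -0.00024854427190239856, 1.0510470464078328, 0.685224417596364], [0.5086879408127974, -0.1921426864499013, 0.1350794991014515], [3.047466940319123, 0.7439411830250628, 0.00904877518599574]]
[2.6833, [-0.41385908014583095, 0.15801023964701497, 2.034108681360744, -0.0006974550224198606, 0.9241086135198242, 0.6820121940404799], [0.5125418770182072, -0.19813762045058095, 0.07910392891954982], [3.0377521075627256, 0.7358882783530954, 0.030994936966089265]]
```

```bash
python3 - <<'E'
from h import *
st=bot.read_state(); Rt=R.from_rotvec(st["tcp_rot"]).as_matrix(); p=st["tool_pos"]
s=cam("scene");d=cam("side")
for y in (-20,-12,0,12,20):
    q=p+Rt@[0,y/1000,0]; a=proj(s,q);b=proj(d,q)
    print(y,q,"sc3",(a-[120,150])*4,"sd3",(b-[280,120])*4)
h=np.array([.508,-.191,.087]);print((proj(s,h)-[120,150])*4,(proj(d,h)-[280,120])*4)
c=cam("wrist"); cv2.imwrite("pics/w3.png",c["im"]); print(bot.read_state()["tool_pos"],bot.read_state()["wrist_force"])
E
```

```text
-20 [ 0.5057 -0.181   0.082 ] sc3 [467.7864 324.5016] sd3 [264.5961 367.14  ]
-12 [ 0.5093 -0.1881  0.0822] sc3 [455.3208 323.4064] sd3 [263.623  360.8488]
0 [ 0.5148 -0.1988  0.0824] sc3 [436.6396 321.7652] sd3 [262.1792 351.5149]
12 [ 0.5203 -0.2095  0.0827] sc3 [417.9788 320.1257] sd3 [260.7541 342.3023]
20 [ 0.524  -0.2166  0.0829] sc3 [405.5497 319.0337] sd3 [259.8144 336.2269]
[452.7237 314.5983] [267.0286 353.6309]
[ 0.5152 -0.1986  0.0829] [-1.8698  0.7305  0.8369]
```

View pics/w3.png

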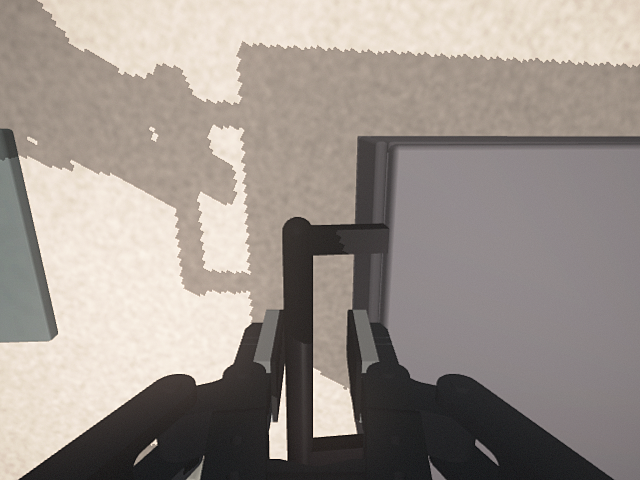

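Emit:
{"name": "servo_tool", "arguments": {"targets": "0.02 -0.015 0 -3 -8 0 24; 0 0 0 0 0 0 24"}}

```text
time: 3.1
tool_pos: [0.5108, -0.1939, 0.0859]
tcp_rot: [3.047, 0.739, 0.014]
wrist_force: [-0.4, -1.2, -0.4]
width: 0.279
```

```bash
python3 - <<'E'
from h import *
plan([.506,-.192,.070],down(np.radians(-62.8)),step=25,g=24)
print(bot.read_state()["q"],bot.read_state()["torque"])
E
```

```text
t 3.1 pos [ 0.5108 -0.1939  0.0859] w 23.8 F [-0.374  -1.1928 -0.378 ] dist mm 16.7376647670704 rot 0.011125558215332444 n 1
0.008 -0.007 0.001 -3.5 -4.1 15.9 24
[-0.4087  0.1526  2.0255  0.0004  0.9524  0.686 ] [-0.0281  0.0109  0.0119]
```

Emit:
{"name": "servo_tool", "arguments": {"targets": "0.008 -0.006 0 -3.5 -4 4 24; 0 0 0 0 0 6 24"}}

```text
time: 3.27
tool_pos: [0.5095, -0.1937, 0.0797]
tcp_rot: [3.047, 0.74, 0.013]
wrist_force: [0.1, -0.5, -0.3]
width: 0.282
```

```bash
python3 - <<'E'
from h import *
plan([.506,-.192,.070],down(np.radians(-62.8)),step=25,g=24)
print(bot.read_state()["q"],bot.read_state()["torque"])
E
```

```text
t 3.27 pos [ 0.5095 -0.1937  0.0797] w 24.1 F [ 0.0997 -0.5042 -0.2647] dist mm 10.454168059604738 rot 0.010442598535526837 n 1
0.008 -0.007 0.002 -2.4 -3.2 9.7 24
[-0.4093  0.1586  2.032   0.0005  0.9408  0.6848] [ 0.083  -0.0087 -0.0144]
```

Emit:
{"name": "servo_tool", "arguments": {"targets": "0.008 -0.006 0 -2 -3 5 24; 0 0 0 0 0 5 24"}}

```text
time: 3.43
tool_pos: [0.5076, -0.1926, 0.0701]
tcp_rot: [3.051, 0.741, 0.005]
wrist_force: [0.3, 0.4, 0.1]
width: 0.282
```

```bash
python3 - <<'E'
from h import *
plan([.506,-.192,.070],down(np.radians(-62.8)),step=25,g=24)
print(bot.read_state()["q"],bot.read_state()["torque"])
c=cam("wrist"); cv2.imwrite("pics/w4.png",c["im"])
E
```

```text
t 3.43 pos [ 0.5076 -0.1926  0.0701] w 24.1 F [0.2716 0.4459 0.1428] dist mm 1.6849582322433911 rot 0.004041242306045693 n 1
0.002 -0.003 0.002 -1.1 -1.3 0.1 24
[-0.4091  0.1711  2.038   0.0008  0.9289  0.6848] [-0.0002 -0.0157 -0.0013]
```

View pics/w4.png

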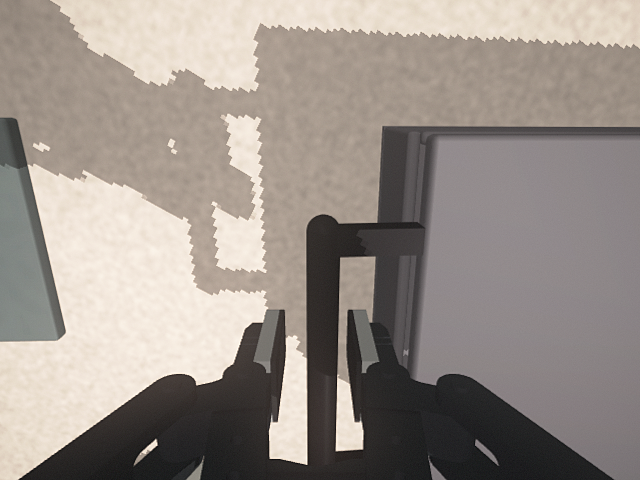

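```bash
python3 - <<'E'
from h import *
L={round(l[0],2):l for l in map(json.loads,open("log.jsonl"))}
c=cam("wrist"); T0=np.array(read_camera("wrist")["T_tool_cam"])
def cc(t):
    l=L[t];T=np.eye(4);T[:3,:3]=R.from_rotvec(l[3]).as_matrix();T[:3,3]=l[2];return dict(K=c["K"],M=T@T0)
c1=cc(1.73);c2=cc(2.25)
print(tri(ray(c1,303,130),ray(c2,319,191),ray(c,323,223)))
print(bot.read_state()["tool_pos"])
E
```

```text
(array([ 0.5505, -0.1731,  0.084 ]), [np.float64(0.0004277177422956469), np.float64(0.00023583434035946783), np.float64(0.0001923672231046078)])
[ 0.5069 -0.1924  0.0694]
```

Emit:
{"name": "servo_tool", "arguments": {"targets": "0 0 0 0 1 4 24; 0 0 0 0 0 0 8; 0 0 0 0 0 0 5; 0 0 0 0 0 0 5; 0 0 0 0 0 0 5", "newtons": 25}}

```text
time: 4.0
tool_pos: [0.5082, -0.1947, 0.0649]
tcp_rot: [3.05, 0.74, 0.004]
wrist_force: [0.8, -0.5, -0.1]
width: 0.121
```

```bash
cat > lid.py <<'E'
from h import *
import sys
# arc move: current TCP; grasp point 19 mm behind. Hinge known
hx=np.array([.462,-.887,0]); hx/=np.linalg.norm(hx)
s=log(); p=s["tool_pos"]; Rt=R.from_rotvec(s["tcp_rot"]); g=p-Rt.apply([0,0,.019])
H=np.array([.612,-.4103,.06])
v=g-H; a=np.arctan2(v[2],-(v@hx)); r=np.hypot(v[2],v@hx)
print("t",s["time"],"grasp",g,"angle deg",np.degrees(a),"r",r,"w",s["width"]*85.4,"F",s["wrist_force"])
E
python3 lid.py
```

```text
t 4.0 grasp [ 0.5081 -0.1947  0.0839] angle deg 5.710438932418824 r 0.2404087272443951 w 10.314610141318125 F [ 0.7925 -0.4703 -0.1039]
```

```bash
cat >> lid.py <<'E'
step=float(sys.argv[1]) if len(sys.argv)>1 else 4; n=int(sys.argv[2]) if len(sys.argv)>2 else 6
r=.2412
rows=[]
b=a
for i in range(n):
    a1=a+np.radians(step)*(i+1)
    tgt=H-hx*r*np.cos(a1)+[0,0,r*np.sin(a1)]
    prev=(H-hx*r*np.cos(b)+[0,0,r*np.sin(b)]) if i else np.append((g+hx*0)[:2]-(((g-H)@hx+r*np.cos(a))*hx)[:2]*0,g[2])
    dd=tgt-prev
    if i==0: dd=hx*(dd@hx)+[0,0,dd[2]]
    t=Rt.inv().apply(dd)*1000; b=a1
    rows.append("0 0 0 %.1f %.1f %.1f 5"%tuple(t))
print("; ".join(rows))
E
python3 lid.py 4 7
```

```text
t 4.0 grasp [ 0.5081 -0.1947  0.0839] angle deg 5.710438932418824 r 0.2404087272443951 w 10.314610141318125 F [ 0.7925 -0.4703 -0.1039]
0 0 0 0.0 1.5 -16.8 5; 0 0 0 0.0 3.5 -16.5 5; 0 0 0 0.0 4.6 -16.2 5; 0 0 0 0.1 5.7 -15.8 5; 0 0 0 0.1 6.8 -15.4 5; 0 0 0 0.1 7.9 -14.9 5; 0 0 0 0.1 8.9 -14.3 5
```

Emit:
{"name": "servo_tool", "arguments": {"targets": "0 0 0 0 2 -17 5; 0 0 0 0 3.5 -16.5 5; 0 0 0 0 4.6 -16 5; 0 0 0 0 5.7 -15.8 5"}}

```text
time: 4.33
tool_pos: [0.5147, -0.2077, 0.1264]
tcp_rot: [3.053, 0.741, 0.002]
wrist_force: [3.2, -1.9, -6.4]
width: 0.117
```

```bash
python3 lid.py 4 8
```

```text
t 4.3333 grasp [ 0.5147 -0.2077  0.1454] angle deg 20.814648545509446 r 0.24037261194931675 w 10.019500327259994 F [ 3.2127 -1.9166 -6.4084]
0 0 0 0.0 5.8 -15.8 5; 0 0 0 0.1 7.6 -15.0 5; 0 0 0 0.1 8.6 -14.5 5; 0 0 0 0.1 9.6 -13.8 5; 0 0 0 0.1 10.6 -13.1 5; 0 0 0 0.1 11.4 -12.3 5; 0 0 0 0.1 12.3 -11.5 5; 0 0 0 0.1 13.1 -10.6 5
```

Works well; continuing the arc.

Emit:
{"name": "servo_tool", "arguments": {"targets": "0 0 0 0 6 -15.8 5; 0 0 0 0 7.6 -15 5; 0 0 0 0 8.6 -14.5 5; 0 0 0 0 9.6 -13.8 5; 0 0 0 0 10.6 -13 5; 0 0 0 0 11.4 -12.3 5"}}

```text
time: 4.83
tool_pos: [0.5372, -0.2516, 0.2075]
tcp_rot: [-3.041, -0.739, 0.004]
wrist_force: [0.3, 1.7, -4.7]
width: 0.118
```

```bash
python3 lid.py 4 8
```

```text
t 4.8333 grasp [ 0.5373 -0.2518  0.2265] angle deg 43.56260781323886 r 0.24163046447861214 w 10.099260769519121 F [ 0.2712  1.6814 -4.732 ]
0 0 0 0.0 12.2 -11.6 5; 0 0 0 0.0 12.7 -11.1 5; 0 0 0 0.1 13.4 -10.2 5; 0 0 0 0.1 14.1 -9.2 5; 0 0 0 0.1 14.7 -8.2 5; 0 0 0 0.1 15.2 -7.2 5; 0 0 0 0.1 15.7 -6.1 5; 0 0 0 0.1 16.1 -5.0 5
```

Emit:
{"name": "servo_tool", "arguments": {"targets": "0 0 0 0 12.2 -11.6 5; 0 0 0 0 12.7 -11 5; 0 0 0 0 13.4 -10.2 5; 0 0 0 0 14 -9.2 5; 0 0 0 0 14.7 -8.2 5; 0 0 0 0 15.2 -7.2 5; 0 0 0 0 15.7 -6 5"}}

```text
time: 5.42
tool_pos: [0.5756, -0.3268, 0.2677]
tcp_rot: [-3.003, -0.734, 0.028]
wrist_force: [-4.2, 5.5, 7.2]
width: 0.117
```

```bash
python3 lid.py 4 3
```

```text
t 5.4167 grasp [ 0.5762 -0.3276  0.2866] angle deg 68.36564503941545 r 0.2438147321106427 w 9.99637081406393 F [-4.1773  5.4582  7.2156]
0 0 0 -0.0 16.6 -4.1 5; 0 0 0 -0.0 15.9 -5.4 5; 0 0 0 -0.0 16.3 -4.3 5
```

Emit:
{"name": "servo_tool", "arguments": {"targets": "0 0 0 0 16 -5 5; 0 0 0 0 16 -5 5; 0 0 0 0 4 -1 5; 0 0 0 0 0 0 5"}}

```text
time: 5.75
tool_pos: [0.5914, -0.3574, 0.2789]
tcp_rot: [-2.993, -0.731, 0.033]
wrist_force: [-0.7, 1.1, 1.7]
width: 0.114
```

```bash
python3 lid.py 4 3
```

```text
t 5.75 grasp [ 0.5921 -0.3584  0.2979] angle deg 76.93087794187494 r 0.24419773171263412 w 9.71305330167794 F [-0.6537  1.0768  1.7036]
0 0 0 0.0 17.1 -1.4 5; 0 0 0 0.0 16.5 -3.1 5; 0 0 0 0.0 16.7 -2.0 5
```

Emit:
{"name": "servo_tool", "arguments": {"targets": "0 0 0 0 0 0 30; 0 0 0 0 0 0 30; 0 0 0 0 0 0 30; 0 0 0 0 0 -15 30; 0 0 0 0 0 -30 30; 0 0 0 0 0 -30 30"}}

```text
time: 6.25
tool_pos: [0.5898, -0.3565, 0.3429]
tcp_rot: [-2.979, -0.731, 0.053]
wrist_force: [-0.2, -0.0, 0.5]
width: 0.35
```

```bash
python3 - <<'E'
from h import *
log(); print(bot.read_state()["wrist_force"])
c=cam("side"); crop(c["im"],270,60,450,240,4,"sd5.png")
c=cam("scene"); crop(c["im"],100,110,330,290,3.4,"sc5.png")
E
```

```text
[-0.153  -0.0364  0.4683]
```

View pics/sd5.png

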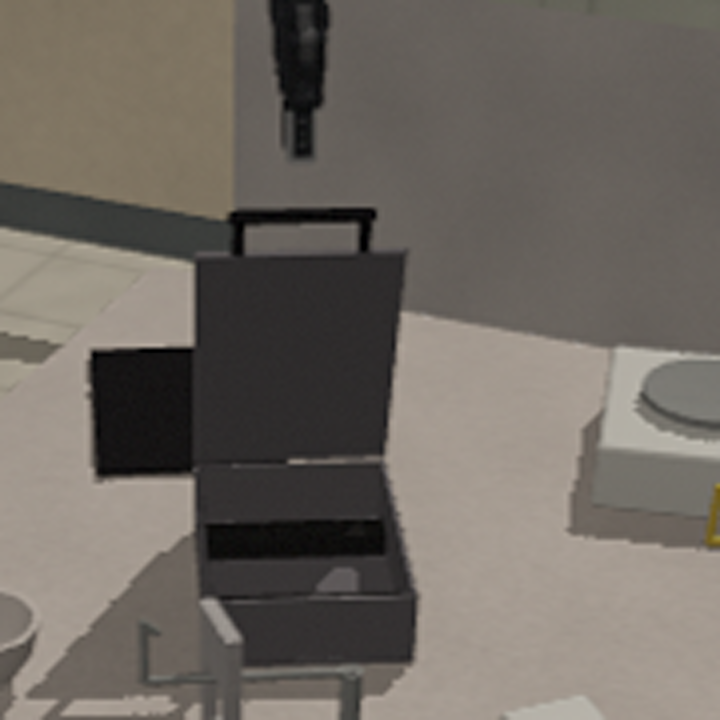

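View pics/sc5.png

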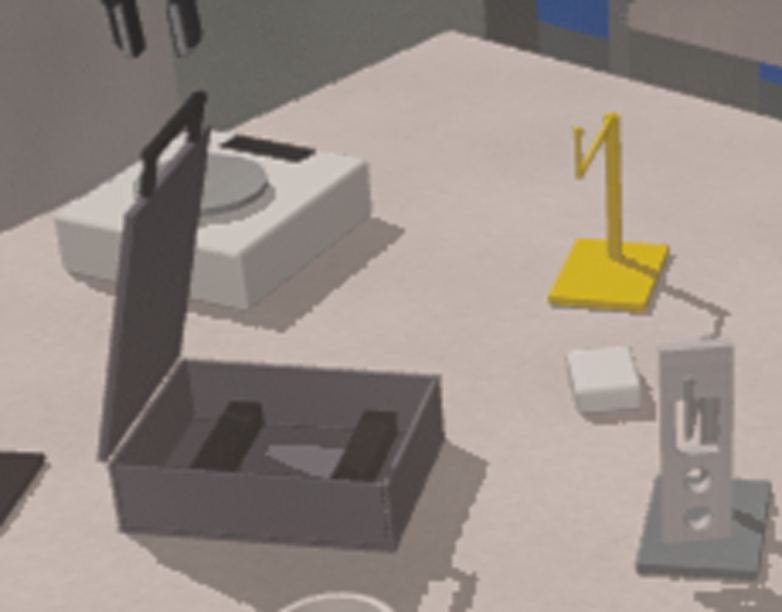

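```bash
python3 - <<'E'
from h import *
plan([.47,.0,.31],down(np.radians(35)),step=33,rot=.11,g=50)
E
```

```text
t 6.35 pos [ 0.5924 -0.3583  0.3499] w 30.3 F [0.0227 0.0916 0.968 ] dist mm 380.7081771727873 rot 1.7016439025344239 n 16
-0.004 -0.003 -0.106 3.6 -23.2 4.1 50; -0.004 -0.003 -0.106 6.1 -22.7 4.0 50; -0.004 -0.003 -0.106 8.4 -21.9 3.8 50; -0.004 -0.003 -0.106 10.7 -20.9 3.7 50; -0.004 -0.003 -0.106 12.9 -19.7 3.6 50; -0.004 -0.003 -0.106 14.9 -18.2 3.5 50; -0.004 -0.003 -0.106 16.8 -16.5 3.4 50; -0.004 -0.003 -0.106 18.4 -14.7 3.3 50
-0.004 -0.003 -0.106 19.9 -12.6 3.2 50; -0.004 -0.003 -0.106 21.1 -10.5 3.1 50; -0.004 -0.003 -0.106 22.1 -8.2 3.0 50; -0.004 -0.003 -0.106 22.9 -5.8 2.9 50; -0.004 -0.003 -0.106 23.4 -3.3 2.8 50; -0.004 -0.003 -0.106 23.6 -0.8 2.7 50; -0.004 -0.003 -0.106 23.6 1.7 2.6 50; -0.004 -0.003 -0.106 23.3 4.1 2.5 50
```

Emit:
{"name": "servo_tool", "arguments": {"targets": "-0.004 -0.003 -0.106 3.6 -23.2 4 50; -0.004 -0.003 -0.106 6 -22.7 4 50; -0.004 -0.003 -0.106 8.4 -22 3.8 50; -0.004 -0.003 -0.106 10.7 -21 3.7 50; -0.004 -0.003 -0.106 13 -19.7 3.6 50; -0.004 -0.003 -0.106 15 -18.2 3.5 50; -0.004 -0.003 -0.106 16.8 -16.5 3.4 50; -0.004 -0.003 -0.106 18.4 -14.7 3.3 50"}}

```text
time: 7.02
tool_pos: [0.5257, -0.1755, 0.3232]
tcp_rot: [-2.418, -1.964, 0.018]
wrist_force: [0.7, 0.4, 0.2]
width: 0.588
```

Emit:
{"name": "servo_tool", "arguments": {"targets": "-0.004 -0.003 -0.106 20 -12.6 3.2 50; -0.004 -0.003 -0.106 21 -10.5 3 50; -0.004 -0.003 -0.106 22 -8.2 3 50; -0.004 -0.003 -0.106 23 -5.8 2.9 50; -0.004 -0.003 -0.106 23.4 -3.3 2.8 50; -0.004 -0.003 -0.106 23.6 -0.8 2.7 50; -0.004 -0.003 -0.106 23.6 1.7 2.6 50; -0.004 -0.003 -0.106 23.3 4 2.5 50"}}

```text
time: 7.68
tool_pos: [0.446, 0.011, 0.2932]
tcp_rot: [1.338, 2.832, 0.004]
wrist_force: [0.2, 0.5, 0.1]
width: 0.587
```

```bash
python3 - <<'E'
from h import *
plan([.47,.0,.31],down(np.radians(35)),step=33,rot=.11,g=50)
c=cam("wrist"); cv2.imwrite("pics/w6.png",c["im"])
s=cam("scene");d=cam("side")
S=lambda x,y:onz(s,100+x/3.4,110+y/3.4,.06);D=lambda x,y:onz(d,270+x/4,60+y/4,.06)
print("rim scene front hi, front lo, back hi, back lo",S(388,487),S(440,376),S(112,463),S(185,360))
print("side front lo, back lo, fronthi", D(415,598),D(384,465),D(200,597))
E
```

```text
t 7.68 pos [0.446  0.011  0.2932] w 50.1 F [0.1774 0.4514 0.0715] dist mm 31.329158157287257 rot 0.07776313014307137 n 1
0.006 0.007 0.077 -23.9 11.7 -16.6 50
rim scene front hi, front lo, back hi, back lo [ 0.5901 -0.1842  0.06  ] [ 0.4487 -0.2566  0.06  ] [ 0.6798 -0.371   0.06  ] [ 0.544  -0.4388  0.06  ]
side front lo, back lo, fronthi [ 0.4476 -0.2573  0.06  ] [ 0.5386 -0.4369  0.06  ] [ 0.5941 -0.1933  0.06  ]
```

View pics/w6.png

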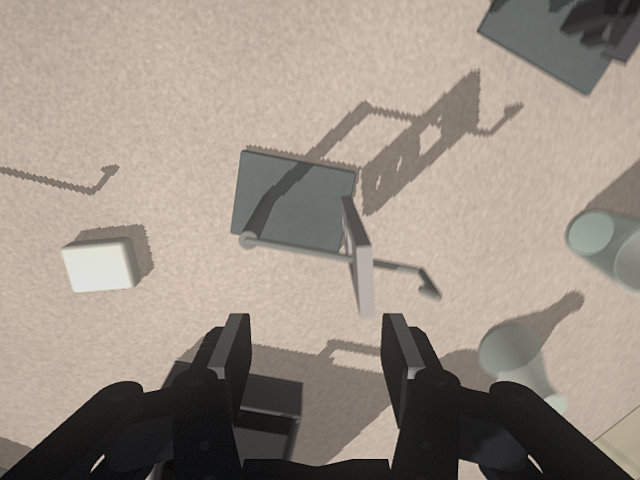

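```bash
python3 - <<'E'
from h import *
c=cv2.imread("pics/w6.png"); crop(c,225,140,455,330,3.4,"w6c.png")
E
```

```text
(no output)
```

View pics/w6c.png

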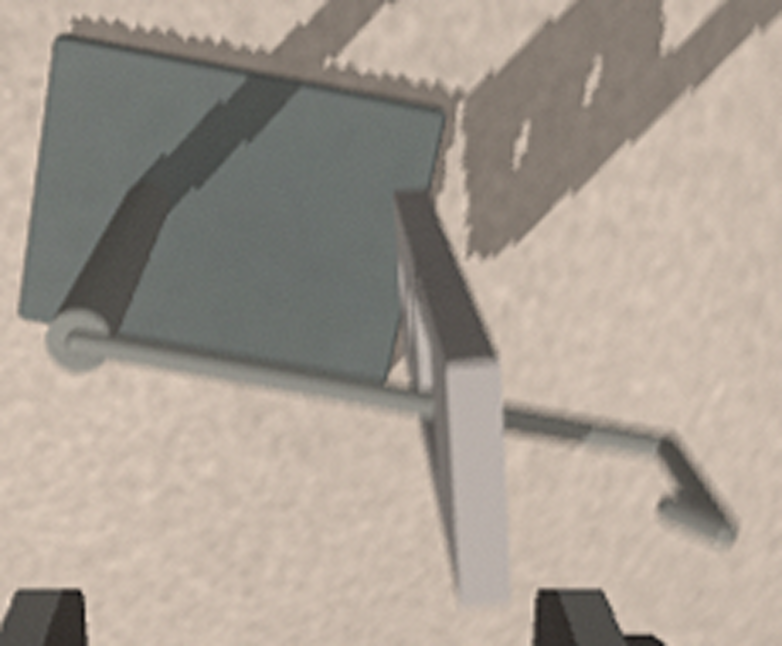

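```bash
python3 - <<'E'
from h import *
L=[json.loads(l) for l in open("log.jsonl")][-1]
c=cam("wrist");T0=np.array(read_camera("wrist")["T_tool_cam"])
T=np.eye(4);T[:3,:3]=R.from_rotvec(L[3]).as_matrix();T[:3,3]=L[2];c["M"]=T@T0
f=lambda x,y,z:onz(c,225+x/3.4,140+y/3.4,z)
P=[f(445,362,.193),f(497,358,.193),f(510,600,.193),f(460,605,.193)]
for p in P:print(p)
print("centre",np.mean(P,0)); e=(P[0]+P[1]-P[2]-P[3])/2;print("ydir",np.degrees(np.arctan2(e[1],e[0])),np.linalg.norm(e),np.linalg.norm(P[0]-P[1]))
b=f(665,440,.15);t=f(732,528,.193);po=f(78,338,.151);print("bend",b,"tip",t,"post",po, np.linalg.norm(b-po)); d=b-po;print(np.degrees(np.arctan2(d[1],d[0])))
print("base corners",f(60,37,.01),f(445,110,.01),f(22,318,.01),f(388,382,.01))
E
```

```text
[0.4657 0.0277 0.193 ]
[0.4725 0.0343 0.193 ]
[ 0.5075 -0.001   0.193 ]
[ 0.5007 -0.0079  0.193 ]
centre [0.4866 0.0133 0.193 ]
ydir 134.64404028554313 0.04976014105202306 0.009491764302114602
bend [0.5277 0.0364 0.15  ] tip [0.53   0.0372 0.193 ] post [ 0.4142 -0.0257  0.151 ] 0.12938967071171498
28.705336793032764
base corners [ 0.3645 -0.003   0.01  ] [0.4671 0.0532 0.01  ] [ 0.4066 -0.081   0.01  ] [ 0.5102 -0.024   0.01  ]
```

```bash
python3 - <<'E'
from h import *
plan([.4866,.0133,.235],down(np.radians(44.6)),n=3,g=40)
E
```

```text
t 7.93 pos [0.4471 0.0096 0.294 ] w 50.1 F [-0.2068  0.5157  0.4179] dist mm 71.08079465579806 rot 0.0972179102341628 n 3
0.002 0.003 -0.032 -7.2 10.9 19.8 40; 0.002 0.003 -0.032 -7.6 10.7 19.8 40; 0.002 0.003 -0.032 -8.0 10.5 19.7 40
```

Emit:
{"name": "servo_tool", "arguments": {"targets": "0.002 0.003 -0.032 -7.2 11 19.8 40; 0.002 0.003 -0.032 -7.6 10.7 19.8 40; 0.002 0.003 -0.032 -8 10.5 19.7 40; 0 0 0 0 0 0 40"}}

```text
time: 8.27
tool_pos: [0.4918, 0.0096, 0.2361]
tcp_rot: [1.216, 2.888, 0.002]
wrist_force: [-1.1, -0.1, -0.1]
width: 0.471
```

```bash
python3 - <<'E'
from h import *
plan([.4866,.0133,.163],down(np.radians(44.6)),n=4,g=40)
c=cam("wrist"); cv2.imwrite("pics/w7.png",c["im"])
E
```

```text
t 8.27 pos [0.4918 0.0096 0.2361] w 40.2 F [-1.1346 -0.114  -0.1462] dist mm 73.3701317494119 rot 0.009719502344420478 n 4
0.001 0.002 -0.001 1.7 -0.4 18.3 40; 0.001 0.002 -0.001 1.7 -0.4 18.3 40; 0.001 0.002 -0.001 1.6 -0.3 18.3 40; 0.001 0.002 -0.001 1.6 -0.3 18.3 40
```

View pics/w7.png

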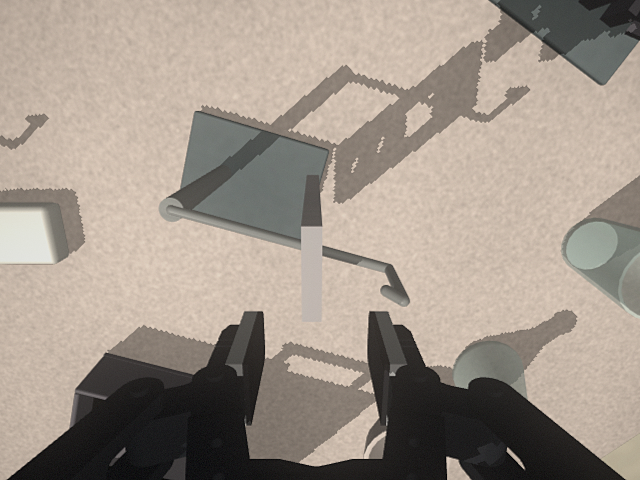

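Emit:
{"name": "servo_tool", "arguments": {"targets": "0 0 0 3.5 -1 18 40; 0 0 0 3 -1 18 40; 0 0 0 0 0 18 40; 0 0 0 0 0 16 40; 0 0 0 0 0 0 40"}}

```text
time: 8.73
tool_pos: [0.4901, 0.0083, 0.1718]
tcp_rot: [1.233, 2.871, 0.005]
wrist_force: [-0.3, 0.1, 0.7]
width: 0.468
```

```bash
python3 - <<'E'
from h import *
plan([.4866,.0133,.163],down(np.radians(44.6)),n=1,g=40)
c=cam("wrist"); cv2.imwrite("pics/w8.png",c["im"])
E
```

```text
t 8.73 pos [0.4901 0.0083 0.1718] w 40.0 F [-0.3001  0.1392  0.7109] dist mm 10.744002704557298 rot 0.025881761996639694 n 1
0.010 0.015 -0.019 6.2 0.8 8.8 40
```

View pics/w8.png

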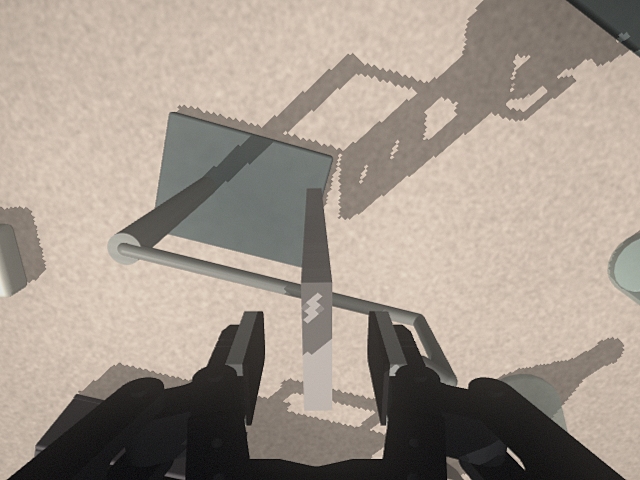

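Emit:
{"name": "servo_tool", "arguments": {"targets": "0.01 0.015 -0.02 6 1 8 40; 0 0 0 1 0 1 40; 0 0 0 0 0 0 4; 0 0 0 0 0 0 4; 0 0 0 0 0 0 4; 0 0 0 0 0 0 4", "newtons": 50}}

```text
time: 9.28
tool_pos: [0.4906, 0.0134, 0.1705]
tcp_rot: [1.209, 2.89, 0.005]
wrist_force: [0.8, 0.4, -2.2]
width: 0.11
```

```bash
python3 - <<'E'
from h import *
plan([.4866,.0133,.163],down(np.radians(44.6)),n=1,g=4)
c=cam("wrist"); cv2.imwrite("pics/w9.png",c["im"])
c=cam("side"); crop(c["im"],290,160,430,300,4,"sd9.png")
E
```

```text
t 9.28 pos [0.4906 0.0134 0.1705] w 9.4 F [ 0.758   0.3531 -2.2271] dist mm 8.497458850156368 rot 0.009288276589332737 n 1
0.006 0.007 0.000 2.8 -2.9 7.5 4
```

View pics/w9.png

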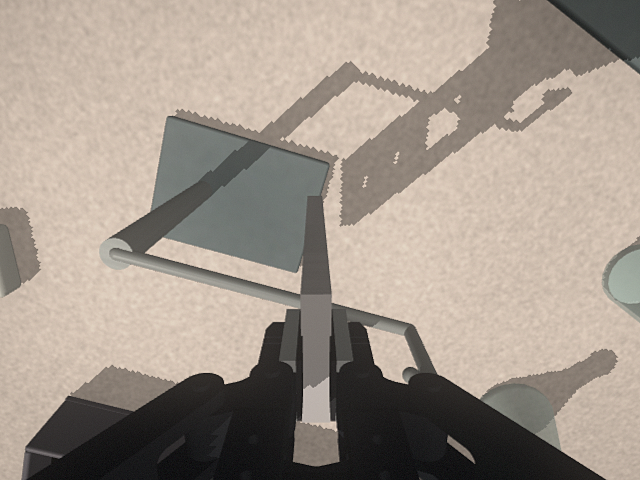

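View pics/sd9.png

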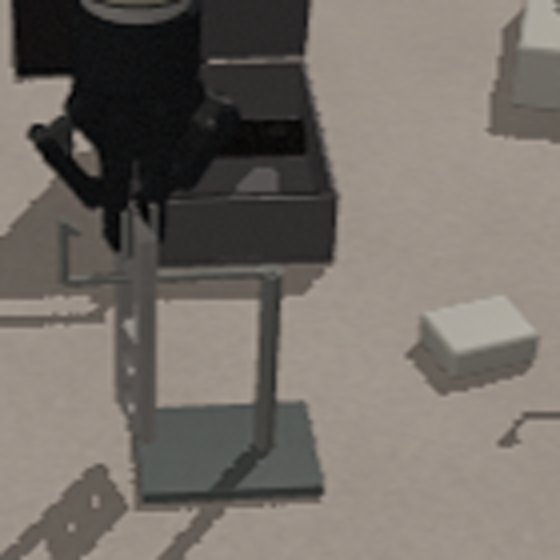

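Emit:
{"name": "servo_tool", "arguments": {"targets": "0 0 0 0 0 0 30; 0 0 0 0 0 0 30; 0.006 0.007 0 3 -1 5 30; 0 0 0 0 0 4 30; 0 0 0 0 0 0 30"}}

```text
time: 9.8
tool_pos: [0.4881, 0.0151, 0.1615]
tcp_rot: [1.212, 2.898, 0.001]
wrist_force: [-1.0, -0.5, 0.0]
width: 0.352
```

```bash
python3 - <<'E'
from h import *
plan([.4890,.0123,.163],down(np.radians(44.6)),n=1,g=4)
E
```

```text
t 9.8 pos [0.4881 0.0151 0.1615] w 30.1 F [-1.     -0.5136  0.0087] dist mm 3.2976710635473108 rot 0.0010732940473744891 n 1
0.001 0.000 0.000 -2.6 -1.3 -1.5 4
```

Emit:
{"name": "servo_tool", "arguments": {"targets": "0 0 0 -1 0 -2 4; 0 0 0 0 0 0 4; 0 0 0 0 0 0 4; 0 0 0 0 0 0 4; 0 0 0 0 0 0 4", "newtons": 60}}

```text
time: 10.22
tool_pos: [0.4886, 0.0145, 0.1632]
tcp_rot: [-1.212, -2.898, -0.001]
wrist_force: [0.6, -0.1, -0.4]
width: 0.103
```

```bash
python3 - <<'E'
from h import *
plan([.4890,.0123,.163],down(np.radians(44.6)),n=1,g=4)
E
```

```text
t 10.22 pos [0.4886 0.0145 0.1632] w 8.8 F [ 0.6417 -0.1375 -0.3838] dist mm 2.2119451754948036 rot 0.0009303323787299834 n 1
0.000 -0.001 0.000 -1.8 -1.2 0.2 4
```

```bash
cat > fk.py <<'E'
from h import *
from scipy.optimize import least_squares
def fk(q,P):
    a1,h0,L1,L2,d,e=P
    Rz=lambda a:R.from_euler('z',a); Ry=lambda a:R.from_euler('y',a)
    R1=Rz(q[0]); R2=R1*Ry(q[1]); R3=R2*Ry(q[2])
    p=np.array([0,0,h0])+R1.apply([a1,0,0])+R2.apply([0,0,L1])+R3.apply([e,0,L2])
    R6=R3*Rz(q[3])*Ry(q[4])*Rz(q[5]); p=p+R6.apply([0,0,d]); return p,R6
def data(): return [json.loads(l) for l in open("log.jsonl")]
def fit():
    D=data()
    def res(P): return np.concatenate([fk(l[1],P)[0]-l[2] for l in D]+[np.array(P)[[0,5]]*1e-3])
    r=least_squares(res,[0,.3,.4,.4,.25,0]); return r.x,np.abs(r.fun).max()
E
python3 - <<'E'
from fk import *
P,m=fit();print(P,m)
D=data()
for l in (D[0],D[-1]):
    R6=fk(l[1],P)[1]; print((R6.inv()*R.from_rotvec(l[3])).as_rotvec())
print(D[-1][1])
E
```

```text
[-0.0015  0.6646  0.5587  0.5833  0.7632  0.0421] 0.0263357266055517
[-0.     -0.      1.5708]
[-0.     -0.      1.5708]
[-0.021987030035369545, -0.03609140517268771, 2.0668441728600597, 0.0009787953062273627, 1.1111464632036872, -0.8008846980465367]
```

```bash
cat > fk.py <<'E'
from h import *
from scipy.optimize import least_squares
def fk(q,P):
    a1,h0,L1,L2,d,e,f,g,k=P
    Rz=lambda a:R.from_euler('z',a); Ry=lambda a:R.from_euler('y',a)
    R1=Rz(q[0]); R2=R1*Ry(q[1]); R3=R2*Ry(q[2]); R5=R3*Rz(q[3])*Ry(q[4])
    p=np.array([0,0,h0])+R1.apply([a1,g,0])+R2.apply([k,0,L1])+R3.apply([e,0,L2])+R5.apply([f,0,d])
    return p,R5*Rz(q[5]+np.pi/2)
def data(): return [json.loads(l) for l in open("log.jsonl")]
def fit():
    D=data()
    def res(P): return np.concatenate([fk(l[1],P)[0]-l[2] for l in D]+[(np.array(P)-[0,.2,.4,.4,.25,0,0,0,0])*3e-4])
    r=least_squares(res,[0,.3,.4,.4,.25,0,0,0,0]); return r.x,r.fun[:-9].reshape(-1,3)
E
python3 - <<'E'
from fk import *
P,m=fit();print(P);print(m)
E
```

```text
[0.     0.2518 0.512  0.5662 0.3477 0.0014 0.     0.0249 0.    ]
[[-0.  0. -0.]
 [-0.  0. -0.]
 [-0.  0. -0.]
 [ 0.  0.  0.]
 [-0.  0. -0.]
 [ 0.  0. -0.]
 [ 0.  0.  0.]
 [ 0. -0.  0.]
 [ 0.  0.  0.]
 [ 0.  0.  0.]
 [ 0.  0.  0.]
 [-0. -0. -0.]
 [-0. -0.  0.]
 [-0. -0.  0.]
 [ 0. -0. -0.]
 [-0. -0. -0.]
 [-0.  0. -0.]
 [-0.  0. -0.]
 [-0.  0. -0.]
 [-0.  0. -0.]
 [ 0.  0.  0.]
 [ 0.  0.  0.]
 [ 0.  0.  0.]]
```

```bash
cat >> fk.py <<'E'
LO=np.array([-2.63,-.94,.31,-1.31,0,-2.55]);HI=np.array([2.63,2.18,2.57,4.45,2.66,2.55])
def ik(p,Rm,q0,P,margin=.02):
    Rt=R.from_matrix(Rm)
    def res(q):
        a,b=fk(q,P); return np.concatenate([(a-p)*3,(b.inv()*Rt).as_rotvec()])
    r=least_squares(res,np.clip(q0,LO+margin+1e-4,HI-margin-1e-4),bounds=(LO+margin,HI-margin))
    a,b=fk(r.x,P); return r.x,np.linalg.norm(a-p)*1000,np.degrees((b.inv()*Rt).magnitude())
def toolz_y(z,y):
    z=np.array(z,float);z/=np.linalg.norm(z);y=np.array(y,float);y-=z*(y@z);y/=np.linalg.norm(y)
    return np.column_stack([np.cross(y,z),y,z])
def hookpose(th,yaw,along,up,wz=.032,bend=np.array([.529,.0367,.15])):
    """TCP pose with plate tilted th (deg), W at bend + along*hx + up*z"""
    hx=np.array([np.cos(yaw),np.sin(yaw),0]);t=np.radians(th);Z=np.array([0,0,1.])
    tz=hx*np.sin(t)-Z*np.cos(t); ty=hx*np.cos(t)+Z*np.sin(t)
    W=bend+hx*along+Z*up
    return W-tz*wz,toolz_y(tz,ty)
E
python3 - <<'E'
from fk import *
P,m=fit()
q0=data()[-1][1]; yaw=np.radians(28.5)
for th in (35,40,45):
  q=q0
  for al,up in ((-.048,0),(-.035,0),(-.0226,0),(-.0113,.0113),(.0,.0226),(.02,.043),(.06,.083)):
    p,Rm=hookpose(th,yaw,al,up); q,e,r=ik(p,Rm,q,P); print(th,al,up,q,e,r)
E
```

```text
35 -0.048 0 [-0.3768 -0.3852  2.4411  0.672   0.7848 -1.2876] 3.5779107762380484e-08 6.599052514050023e-09
35 -0.035 0 [-0.3453 -0.3605  2.4256  0.6704  0.7603 -1.2646] 3.4008715164817715e-10 1.3033900644339742e-10
35 -0.0226 0 [-0.3169 -0.3369  2.4104  0.6685  0.7383 -1.2435] 2.840807151138314e-10 8.899341255071701e-11
35 -0.0113 0.0113 [-0.2923 -0.3309  2.3837  0.6475  0.7414 -1.1993] 4.762975977929503e-09 5.959100846519054e-10
35 0.0 0.0226 [-0.2689 -0.3238  2.3565  0.6268  0.7452 -1.1569] 5.203114103983448e-09 6.359165743489843e-10
35 0.02 0.043 [-0.2302 -0.3095  2.3067  0.5909  0.7543 -1.085 ] 4.696829953945802e-07 5.832848768904915e-08
35 0.06 0.083 [-0.1621 -0.2728  2.2037  0.5249  0.7772 -0.9573] 2.753634367219384e-11 1.975662158943856e-12
40 -0.048 0 [-0.4462 -0.4037  2.4929  0.8274  0.7852 -1.4688] 2.503770321018304e-07 4.570449879132323e-08
40 -0.035 0 [-0.4109 -0.3796  2.4784  0.8311  0.7561 -1.4493] 2.1280563240537555e-10 3.6962788016074686e-11
40 -0.0226 0 [-0.379  -0.3563  2.464   0.8342  0.7299 -1.4316] 1.436251047932783e-10 2.492729762171169e-11
40 -0.0113 0.0113 [-0
[... 476 characters left out ...]
2] 2.1702543520912268e-07 3.901959659218331e-08
45 -0.035 0 [-0.4788 -0.3859  2.5287  0.9951  0.7731 -1.6421] 2.5965491914024023e-10 7.45284307095789e-11
45 -0.0226 0 [-0.4434 -0.3633  2.515   1.0054  0.7432 -1.6297] 1.877153025022855e-10 6.983842047608258e-11
45 -0.0113 0.0113 [-0.4128 -0.3625  2.4908  0.9849  0.7343 -1.5796] 1.0945761199956944e-08 1.9357706079849763e-09
45 0.0 0.0226 [-0.3836 -0.3601  2.4659  0.9637  0.7263 -1.5307] 6.5013834955316535e-09 1.0470356365440811e-09
45 0.02 0.043 [-0.3353 -0.353   2.4199  0.9235  0.7151 -1.4456] 6.128287825181848e-07 9.382144985964477e-08
45 0.06 0.083 [-0.2505 -0.3271  2.3237  0.8414  0.701  -1.288 ] 3.633094653705015e-11 6.885837163799169e-12
```

```bash
cat > hk.py <<'E'
from fk import *
BEND=np.array([.529,.0367,.15]);YAW=np.radians(28.5)
def cur(wz=.032):
    s=log();p=s["tool_pos"];Rm=R.from_rotvec(s["tcp_rot"]).as_matrix();tz=Rm[:,2];ty=Rm[:,1]
    W=p+tz*wz; hx=np.array([np.cos(YAW),np.sin(YAW),0]);hy=np.array([-np.sin(YAW),np.cos(YAW),0])
    d=W-BEND
    print("t %.2f along %.1f lat %.1f up %.1f mm  tilt %.1f  jaw yaw %.1f rollerr(tx.z) %.3f w %.1f F"%(s["time"],d@hx*1e3,d@hy*1e3,d[2]*1e3,np.degrees(np.arcsin(np.clip(ty[2],-1,1))),np.degrees(np.arctan2(ty[1],ty[0])),Rm[2,0],s["width"]*85.4),s["wrist_force"],"q",s["q"])
    return s,d@hx,d@hy,d[2],np.arcsin(ty[2]),np.arctan2(ty[1],ty[0]),Rm
def go(th,yaw,al,up,n,lat=0,wz=.032,g=4):
    s,a0,l0,u0,t0,y0,Rm=cur(wz); p=s["tool_pos"];Rc=R.from_matrix(Rm)
    R0=Rc
    hy=np.array([-np.sin(YAW),np.cos(YAW),0]);hx=np.array([np.cos(YAW),np.sin(YAW),0])
    out=[]
    for i in range(1,n+1):
        f=i/n; t=t0+(np.radians(th)-t0)*f; y=y0+(np.radians(yaw)-y0)*f
        yx=np.array([np.cos(y),np.sin(y),0]);Z=np.array([0,0,1.])
        tz=yx*np.sin(t)-Z*np.cos(t);ty=yx*np.cos(t)+Z*np.sin(t);Rn=R.from_matrix(toolz_y(tz,ty))
        if i<n or True:
            # blend away roll error over the rows
            pass
        W=BEND+hx*(a0+(al-a0)*f)+hy*(l0+(lat-l0)*f)+Z*(u0+(up-u0)*f)
        pn=W-tz*wz
        rv=(Rc.inv()*Rn).as_rotvec();sh=Rc.inv().apply(pn-p)*1e3
        out.append(" ".join("%.3f"%x for x in rv)+" "+" ".join("%.1f"%x for x in sh)+" %g"%g)
        Rc=Rn;p=pn
    for i in range(0,n,8):print("; ".join(out[i:i+8]))
E
python3 - <<'E'
from hk import *
go(0,44.5,-.048,0,3)
E
```

```text
t 10.22 along -46.1 lat -0.2 up -18.8 mm  tilt 0.0  jaw yaw 44.6 rollerr(tx.z) 0.001 w 8.8 F [ 0.6417 -0.1375 -0.3838] q [-0.022  -0.0361  2.0668  0.001   1.1111 -0.8009]
0.000 -0.001 0.001 0.3 -0.6 -6.3 4; 0.000 -0.000 0.001 0.2 -0.6 -6.3 4; 0.000 -0.000 0.001 0.2 -0.6 -6.3 4
```

Emit:
{"name": "servo_tool", "arguments": {"targets": "0 0 0 0 0 -7 4; 0 0 0 0 0 -7 4; 0 0 0 0 0 -5 4; 0 0 0 0 0 0 4"}}

```text
time: 10.55
tool_pos: [0.4877, 0.0144, 0.1831]
tcp_rot: [-1.211, -2.896, 0.0]
wrist_force: [0.6, 0.2, -0.5]
width: 0.104
```

```bash
python3 - <<'E'
from hk import *
go(45,28.5,-.0226,0,12)
c=cam("side"); crop(c["im"],290,160,430,300,4,"sd10.png")
E
```

```text
t 10.55 along -47.0 lat 0.1 up 1.1 mm  tilt -0.1  jaw yaw 44.6 rollerr(tx.z) 0.002 w 8.9 F [ 0.6382  0.2287 -0.518 ] q [-0.0221 -0.0552  2.0462  0.0007  1.153  -0.8008]
-0.066 -0.003 0.023 -0.5 -0.1 0.2 4; -0.066 -0.002 0.023 -0.4 -0.1 0.3 4; -0.066 -0.004 0.023 -0.3 -0.1 0.4 4; -0.066 -0.005 0.023 -0.2 -0.2 0.5 4; -0.066 -0.007 0.022 -0.1 -0.2 0.7 4; -0.066 -0.008 0.022 -0.1 -0.2 0.8 4; -0.066 -0.010 0.021 0.0 -0.3 0.9 4; -0.066 -0.011 0.021 0.1 -0.3 1.0 4
-0.066 -0.012 0.020 0.2 -0.4 1.2 4; -0.066 -0.014 0.019 0.3 -0.5 1.3 4; -0.066 -0.015 0.018 0.4 -0.5 1.4 4; -0.066 -0.016 0.017 0.5 -0.6 1.5 4
```

View pics/sd10.png

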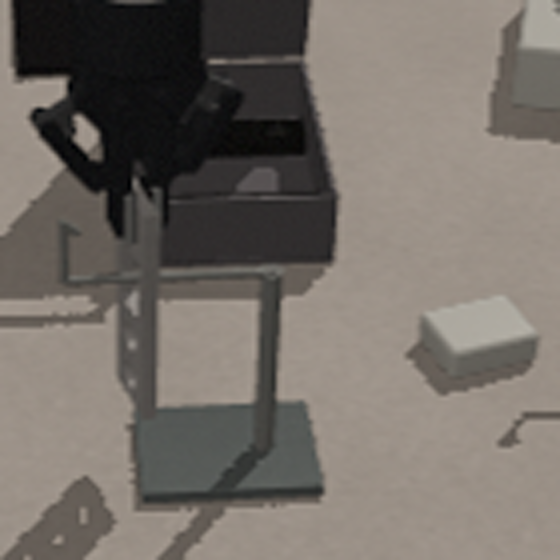

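Emit:
{"name": "servo_tool", "arguments": {"targets": "-0.066 -0.003 0.023 -0.5 0 0.2 4; -0.066 -0.002 0.023 -0.4 0 0.3 4; -0.066 -0.004 0.023 -0.3 0 0.4 4; -0.066 -0.005 0.023 -0.2 -0.2 0.5 4; -0.066 -0.007 0.022 0 -0.2 0.7 4; -0.066 -0.008 0.022 0 -0.2 0.8 4"}}

```text
time: 11.1
tool_pos: [0.4926, 0.0147, 0.1824]
tcp_rot: [1.305, 2.594, 0.54]
wrist_force: [-0.1, -0.9, -1.4]
width: 0.11
```

```bash
python3 - <<'E'
from hk import *
go(45,28.5,-.0226,0,7)
E
```

```text
t 11.10 along -29.8 lat -0.3 up 3.0 mm  tilt 23.6  jaw yaw 36.7 rollerr(tx.z) -0.004 w 9.4 F [-0.1425 -0.8882 -1.3711] q [-0.2402 -0.2449  2.2659  0.4062  0.8872 -1.101 ]
-0.053 -0.004 0.019 0.1 -0.9 0.9 4; -0.053 -0.010 0.018 0.2 -1.0 0.9 4; -0.053 -0.011 0.017 0.3 -1.0 0.9 4; -0.053 -0.011 0.017 0.3 -1.1 1.0 4; -0.053 -0.012 0.016 0.4 -1.1 1.0 4; -0.053 -0.013 0.015 0.4 -1.2 1.0 4; -0.053 -0.014 0.015 0.5 -1.2 1.1 4
```

Emit:
{"name": "servo_tool", "arguments": {"targets": "-0.053 -0.004 0.019 0 -0.9 0.9 4; -0.053 -0.01 0.018 0.2 -1 0.9 4; -0.053 -0.011 0.017 0.3 -1 0.9 4; -0.053 -0.011 0.017 0.3 -1.1 1 4; -0.053 -0.012 0.016 0.4 -1.1 1 4; -0.053 -0.013 0.015 0.4 -1.2 1 4; -0.05 -0.014 0.015 0.5 -1.2 1 4; 0 0 0 0 0 0 4"}}

```text
time: 11.77
tool_pos: [0.4854, 0.0133, 0.1701]
tcp_rot: [1.326, 2.208, 0.927]
wrist_force: [-1.5, -1.0, -3.1]
width: 0.108
```

```bash
python3 - <<'E'
from hk import *
go(45,28.5,-.0226,0,2)
c=cam("side"); crop(c["im"],290,140,430,280,4,"sd11.png")
c=cam("scene"); crop(c["im"],240,170,380,290,5,"sc11.png")
E
```

```text
t 11.77 along -26.6 lat -0.0 up -2.3 mm  tilt 45.6  jaw yaw 28.1 rollerr(tx.z) -0.003 w 9.3 F [-1.5018 -1.0184 -3.1231] q [-0.4565 -0.3731  2.532   1.0279  0.7411 -1.6549]
0.005 0.006 -0.002 -0.2 2.4 0.6 4; 0.005 0.002 -0.002 -0.1 2.4 0.6 4
```

View pics/sd11.png

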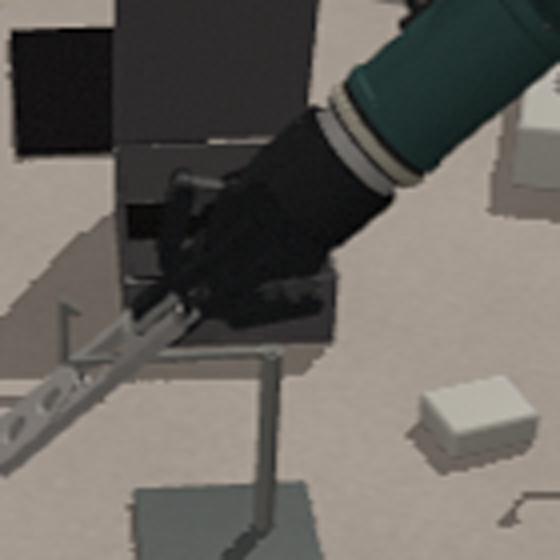

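View pics/sc11.png

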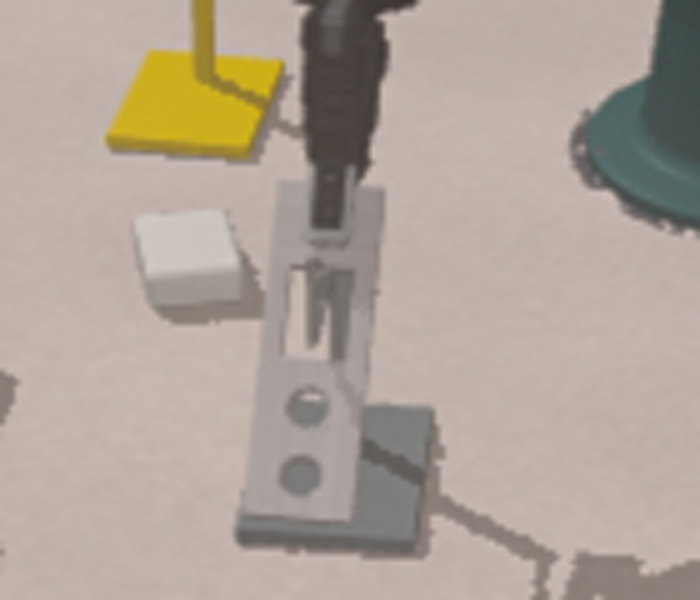

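```bash
python3 - <<'E'
from hk import *
s,a,l,u,t,y,Rm=cur()
W=s["tool_pos"]+Rm[:,2]*.032
c=cam("scene");d=cam("side")
f=lambda p:(proj(c,p)-[240,170])*5
g=lambda p:(proj(d,p)-[290,140])*4
px=-Rm[:,2];py=Rm[:,0];pn=Rm[:,1]
for n,w,yy in (("win",22,15),("win",22,-15),("win",-22,15),("win",-22,-15),("top",62,25),("top",62,-25),("bot",-96,25),("bot",-96,-25)):
    p=W+px*w/1e3+py*yy/1e3+pn*.005; print(n,f(p),g(p))
print("tip",f(BEND+[0,0,.043]),g(BEND+[0,0,.043]),"bend",f(BEND),g(BEND))
go(45,28.5,-.0226,0,2)
E
```

```text
t 11.87 along -25.3 lat -1.5 up -0.1 mm  tilt 45.6  jaw yaw 28.3 rollerr(tx.z) -0.005 w 9.1 F [ 0.1502 -1.1732 -1.9098] q [-0.4548 -0.3723  2.5267  1.0236  0.7413 -1.6501]
win [351.0102 266.0999] [121.9101 347.6554]
win [286.3768 262.0353] [118.9753 319.9647]
win [343.1185 358.8178] [ 71.5628 390.188 ]
win [278.0145 354.5869] [ 69.6266 362.0617]
top [379.5288 184.3044] [170.2495 317.2753]
top [272.5096 177.7757] [163.7635 271.8277]
bot [351.5906 519.4262] [ -9.9245 468.9741]
bot [241.7389 511.8911] [-10.5464 420.9918]
tip [312.5477 260.3596] [ 58.8757 304.8807] bend [312.7347 341.9102] [ 60.5323 362.4556]
t 11.97 along -24.0 lat -2.4 up 1.6 mm  tilt 45.7  jaw yaw 28.5 rollerr(tx.z) -0.007 w 9.1 F [ 0.0744 -0.0403 -1.0293] q [-0.4538 -0.3719  2.5238  1.0241  0.7412 -1.6506]
0.006 0.010 -0.000 0.9 0.1 1.1 4; 0.006 0.000 -0.000 1.2 0.1 1.1 4
```

```bash
sed -i 's/^BEND=.*;YAW/BEND=np.array([.528,.036,.15]);YAW/' hk.py; python3 - <<'E'
from hk import *
go(45,28.5,-.0173,.0053,3,lat=-.001)
E
```

```text
t 11.97 along -22.8 lat -2.3 up 1.6 mm  tilt 45.7  jaw yaw 28.5 rollerr(tx.z) -0.007 w 9.1 F [ 0.0744 -0.0403 -1.0293] q [-0.4538 -0.3719  2.5238  1.0241  0.7412 -1.6506]
0.004 0.010 -0.000 0.1 2.3 0.5 4; 0.004 0.000 -0.000 0.4 2.3 0.5 4; 0.004 0.000 -0.000 0.4 2.3 0.4 4
```

Emit:
{"name": "servo_tool", "arguments": {"targets": "0.004 0.008 0 0.2 2.3 0.5 4; 0.004 0 0 0.4 2.3 0.5 4; 0.004 0 0 0.4 2.3 0.4 4; 0 0 0 0 0 0 4"}}

```text
time: 12.3
tool_pos: [0.4969, 0.016, 0.1817]
tcp_rot: [1.318, 2.225, 0.918]
wrist_force: [0.2, -0.1, -0.9]
width: 0.1
```

```bash
python3 - <<'E'
from hk import *
go(45,28.5,.0037,.0263,6,lat=-.001)
E
```

```text
t 12.30 along -14.3 lat -2.8 up 9.1 mm  tilt 45.0  jaw yaw 28.9 rollerr(tx.z) -0.005 w 8.5 F [ 0.161  -0.0697 -0.9435] q [-0.4281 -0.3622  2.4951  0.9889  0.7404 -1.6006]
-0.000 0.006 0.001 0.1 4.1 0.1 4; -0.000 -0.001 0.001 0.3 4.1 0.1 4; -0.000 -0.001 0.001 0.3 4.1 0.1 4; -0.000 -0.001 0.001 0.3 4.1 0.1 4; -0.000 -0.001 0.001 0.3 4.1 0.1 4; -0.000 -0.001 0.001 0.3 4.1 0.1 4
```

Emit:
{"name": "servo_tool", "arguments": {"targets": "0 0.004 0 0.3 4 0.2 4; 0 0 0 0.3 4 0.2 4; 0 0 0 0.3 4 0.2 4; 0 0 0 0 0 0 4"}}

```text
time: 12.63
tool_pos: [0.5061, 0.0221, 0.1918]
tcp_rot: [1.315, 2.23, 0.922]
wrist_force: [0.6, -0.1, -0.4]
width: 0.106
```

```bash
python3 - <<'E'
from hk import *
go(45,28.5,.0087,.0313,6,lat=-.001)
E
```

```text
t 12.63 along -3.3 lat -1.6 up 19.2 mm  tilt 45.0  jaw yaw 29.0 rollerr(tx.z) -0.003 w 9.0 F [ 0.5615 -0.1406 -0.403 ] q [-0.4011 -0.3573  2.4715  0.9726  0.7368 -1.5611]
0.000 0.003 0.001 -0.0 2.8 -0.0 4; 0.000 -0.001 0.001 0.1 2.8 -0.0 4; 0.000 -0.001 0.001 0.1 2.8 -0.0 4; 0.000 -0.001 0.001 0.1 2.8 -0.0 4; 0.000 -0.001 0.001 0.1 2.8 -0.0 4; 0.000 -0.001 0.001 0.1 2.8 -0.0 4
```

Emit:
{"name": "servo_tool", "arguments": {"targets": "0 0 0 0 5 0 4; 0 0 0 0 5 0 4; 0 0 0 0 5 0 4; 0 0 0 0 5 0 4; 0 0 0 0 0 0 4"}}

```text
time: 13.05
tool_pos: [0.5196, 0.03, 0.2074]
tcp_rot: [1.315, 2.23, 0.922]
wrist_force: [0.5, -0.1, -1.2]
width: 0.109
```

```bash
python3 - <<'E'
from hk import *
go(45,28.5,.06,.083,6,lat=-.001)
c=cam("side"); crop(c["im"],270,110,410,250,4,"sd12.png")
E
```

```text
t 13.05 along 12.4 lat -1.2 up 34.7 mm  tilt 45.0  jaw yaw 29.0 rollerr(tx.z) -0.002 w 9.3 F [ 0.5028 -0.093  -1.1573] q [-0.3616 -0.3532  2.4369  0.9429  0.7267 -1.4942]
0.000 0.002 0.001 -0.1 11.3 -0.1 4; 0.000 -0.001 0.001 -0.0 11.3 -0.1 4; 0.000 -0.001 0.001 0.0 11.3 -0.1 4; 0.000 -0.001 0.001 0.0 11.3 -0.1 4; 0.000 -0.001 0.001 0.0 11.3 -0.1 4; 0.000 -0.001 0.001 0.0 11.3 -0.1 4
```

View pics/sd12.png

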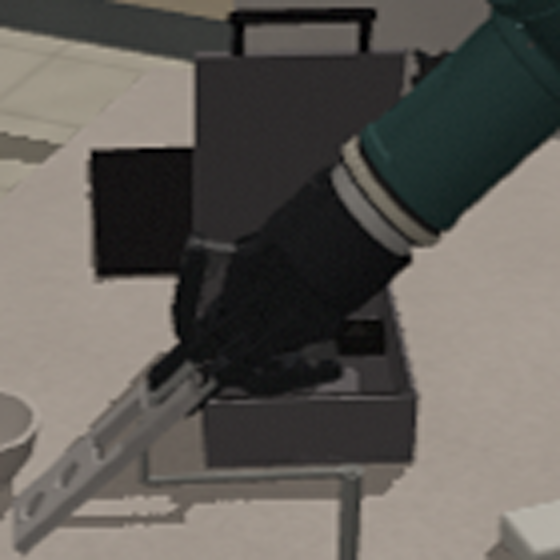

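Emit:
{"name": "servo_tool", "arguments": {"targets": "0 0 0 0 8 0 4; 0 0 0 0 11 0 4; 0 0 0 0 12 0 4; 0 0 0 0 12 0 4; 0 0 0 0 12 0 4; 0 0 0 0 12 0 4; 0 0 0 0 6 0 4"}}

```text
time: 13.68
tool_pos: [0.5652, 0.0569, 0.2588]
tcp_rot: [1.323, 2.232, 0.922]
wrist_force: [0.3, -0.2, -0.9]
width: 0.109
```

```bash
python3 - <<'E'
from hk import *
cur()
c=cam("side"); crop(c["im"],250,80,430,260,4,"sd13.png")
c=cam("scene"); crop(c["im"],200,130,420,380,2.4,"sc13.png")
E
```

```text
t 13.68 along 65.3 lat 0.8 up 86.1 mm  tilt 44.8  jaw yaw 28.6 rollerr(tx.z) 0.003 w 9.3 F [ 0.3333 -0.1548 -0.9476] q [-0.2439 -0.3198  2.311   0.8318  0.7066 -1.2744]
```

View pics/sd13.png

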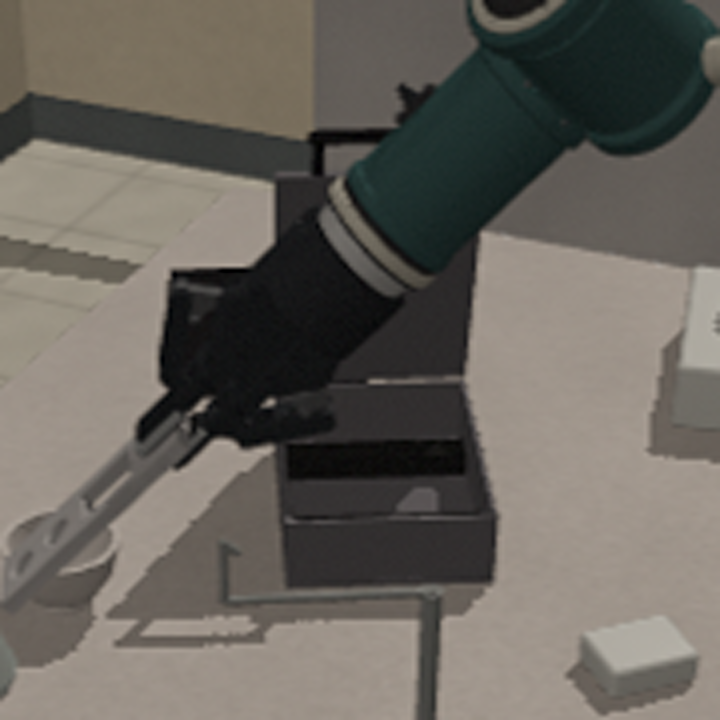

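View pics/sc13.png

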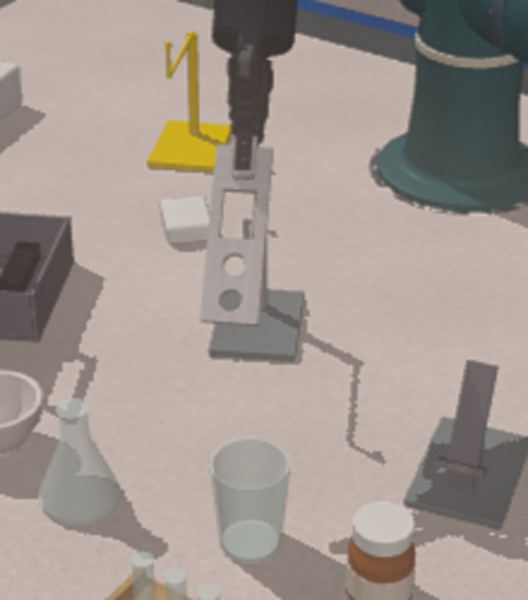

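```bash
cat > rs.py <<'E'
from fk import *
SEAT=np.array([.5653,.2934,.047]);RY=np.radians(13.0)
rx=np.array([np.cos(RY),np.sin(RY),0]);Z=np.array([0,0,1.]);ry=np.array([-np.sin(RY),np.cos(RY),0])
N=rx*np.cos(np.pi/6)+Z*.5; S=-rx*.5+Z*np.cos(np.pi/6)
def cur(oz=.128):
    s=log();p=s["tool_pos"];Rm=R.from_rotvec(s["tcp_rot"]).as_matrix();O=p+Rm[:,2]*oz;d=(O-SEAT)*1e3
    print("t %.2f n %.1f s %.1f y %.1f tilt %.1f yaw %.1f roll %.3f w %.1f F"%(s["time"],d@N,d@S,d@ry,np.degrees(np.arcsin(Rm[2,1])),np.degrees(np.arctan2(Rm[1,1],Rm[0,1])),Rm[2,0],s["width"]*85.4),s["wrist_force"],"q",s["q"])
    return s,O,Rm
def go(n_,s_,y_=0,th=30,yaw=13.0,rows=1,oz=.128,g=4):
    s,O0,Rm=cur(oz);Rc=R.from_matrix(Rm);p=s["tool_pos"];t0=np.arcsin(Rm[2,1]);y0=np.arctan2(Rm[1,1],Rm[0,1])
    O1=SEAT+(N*n_+S*s_+ry*y_)/1e3;out=[]
    for i in range(1,rows+1):
        f=i/rows;t=t0+(np.radians(th)-t0)*f;y=y0+(np.radians(yaw)-y0)*f
        yx=np.array([np.cos(y),np.sin(y),0]);tz=yx*np.sin(t)-Z*np.cos(t);ty=yx*np.cos(t)+Z*np.sin(t)
        Rn=R.from_matrix(toolz_y(tz,ty));pn=O0+(O1-O0)*f-tz*oz
        rv=(Rc.inv()*Rn).as_rotvec();sh=Rc.inv().apply(pn-p)*1e3
        out.append(" ".join("%.3f"%x for x in rv)+" "+" ".join("%.1f"%x for x in sh)+" %g"%g);Rc=Rn;p=pn
    P,_=fit();q,e,r=ik(p,Rc.as_matrix(),s["q"],P);print("ik end",q,e,r)
    for i in range(0,rows,8):print("; ".join(out[i:i+8]))
E
python3 - <<'E'
from rs import *
go(25,45,rows=10)
E
```

```text
t 13.78 n 89.2 s 88.0 y -205.6 tilt 44.8 yaw 28.7 roll 0.003 w 9.1 F [-0.5198 -0.7426 -1.422 ] q [-0.2444 -0.32    2.3115  0.8325  0.7067 -1.2764]
ik end [ 0.5636 -0.2007  2.2127 -0.2767  0.6491  0.5168] 4.1910000110727263e-13 1.6314881478325943e-14
0.026 -0.023 0.020 23.6 0.1 6.7 4; 0.026 -0.019 0.020 23.1 -0.2 6.3 4; 0.026 -0.018 0.021 23.1 -0.5 6.0 4; 0.026 -0.017 0.021 23.0 -0.7 5.7 4; 0.026 -0.017 0.022 23.0 -1.0 5.5 4; 0.026 -0.016 0.022 22.9 -1.3 5.2 4; 0.026 -0.016 0.022 22.8 -1.7 5.0 4; 0.026 -0.015 0.023 22.7 -2.0 4.8 4
0.026 -0.015 0.023 22.5 -2.4 4.6 4; 0.026 -0.014 0.024 22.4 -2.7 4.5 4
```

```bash
python3 - <<'E'
from rs import *
go(25,45,rows=16)
E
```

```text
t 13.78 n 89.2 s 88.0 y -205.6 tilt 44.8 yaw 28.7 roll 0.003 w 9.1 F [-0.5198 -0.7426 -1.422 ] q [-0.2444 -0.32    2.3115  0.8325  0.7067 -1.2764]
ik end [ 0.5636 -0.2007  2.2127 -0.2767  0.6491  0.5168] 4.0412728104402654e-13 9.574737502465886e-15
0.016 -0.016 0.012 14.9 0.0 4.2 4; 0.016 -0.012 0.012 14.5 -0.1 4.0 4; 0.016 -0.012 0.013 14.5 -0.2 3.9 4; 0.016 -0.011 0.013 14.4 -0.3 3.7 4; 0.016 -0.011 0.013 14.4 -0.4 3.6 4; 0.016 -0.011 0.013 14.4 -0.5 3.5 4; 0.016 -0.011 0.013 14.4 -0.6 3.4 4; 0.016 -0.010 0.013 14.4 -0.7 3.3 4
0.016 -0.010 0.014 14.3 -0.8 3.2 4; 0.016 -0.010 0.014 14.3 -1.0 3.2 4; 0.016 -0.010 0.014 14.2 -1.1 3.1 4; 0.016 -0.010 0.014 14.2 -1.2 3.0 4; 0.016 -0.009 0.014 14.2 -1.4 2.9 4; 0.016 -0.009 0.014 14.1 -1.5 2.9 4; 0.016 -0.009 0.015 14.0 -1.6 2.8 4; 0.016 -0.009 0.015 14.0 -1.8 2.8 4
```

Emit:
{"name": "servo_tool", "arguments": {"targets": "0.016 -0.016 0.012 15 0 4 4; 0.016 -0.012 0.012 14.5 0 4 4; 0.016 -0.012 0.013 14.5 -0.2 3.9 4; 0.016 -0.011 0.013 14.4 -0.3 3.7 4; 0.016 -0.011 0.013 14.4 -0.4 3.6 4; 0.016 -0.011 0.013 14.4 -0.5 3.5 4; 0.016 -0.011 0.013 14.4 -0.6 3.4 4; 0.016 -0.01 0.013 14.4 -0.7 3.3 4"}}

```text
time: 14.45
tool_pos: [0.526, 0.1679, 0.2267]
tcp_rot: [1.542, 2.197, 0.729]
wrist_force: [-0.2, 0.1, -2.1]
width: 0.107
```

Emit:
{"name": "servo_tool", "arguments": {"targets": "0.016 -0.01 0.014 14.3 -0.8 3.2 4; 0.016 -0.01 0.014 14.3 -1 3.2 4; 0.016 -0.01 0.014 14.2 -1.1 3 4; 0.016 -0.01 0.014 14.2 -1.2 3 4; 0.016 -0.009 0.014 14.2 -1.4 3 4; 0.016 -0.009 0.014 14 -1.5 3 4; 0.016 -0.009 0.015 14 -1.6 2.8 4; 0.016 -0.009 0.015 14 -1.8 2.8 4"}}

```text
time: 15.12
tool_pos: [0.4883, 0.2786, 0.1904]
tcp_rot: [1.761, 2.154, 0.535]
wrist_force: [3.8, -1.1, 0.4]
width: 0.107
```

```bash
python3 - <<'E'
from rs import *
go(15,30,rows=2)
c=cam("side"); crop(c["im"],200,200,380,380,4,"sd14.png")
c=cam("scene"); crop(c["im"],290,180,450,360,3.3,"sc14.png")
c=cam("wrist"); cv2.imwrite("pics/w14.png",c["im"])
E
```

```text
t 15.12 n -0.8 s 35.5 y 1.1 tilt 28.0 yaw 11.5 roll -0.002 w 9.1 F [ 3.7513 -1.0866  0.4221] q [ 0.5841 -0.185   2.2256 -0.2918  0.665   0.5746]
ik end [ 0.5645 -0.1832  2.2342 -0.2924  0.6121  0.5367] 1.432843787967409e-12 3.874382016128643e-13
-0.018 0.008 -0.012 -1.4 5.7 2.5 4; -0.018 0.006 -0.011 -1.3 5.7 2.6 4
```

View pics/sd14.png

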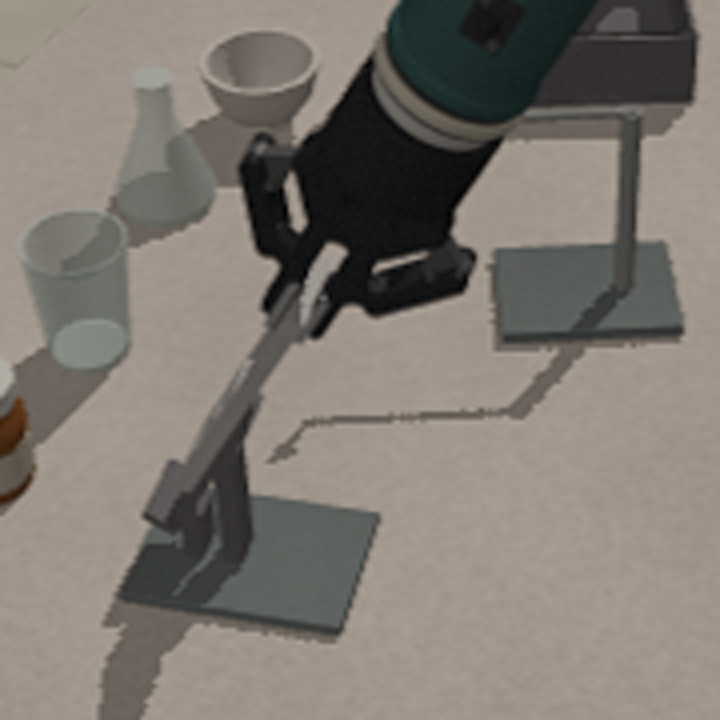

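View pics/sc14.png

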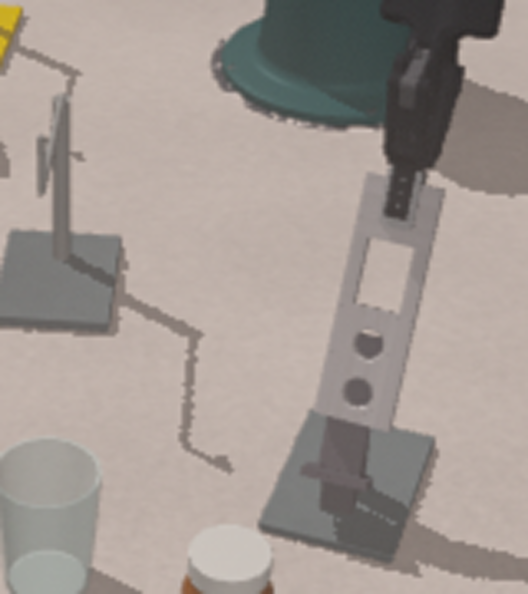

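View pics/w14.png

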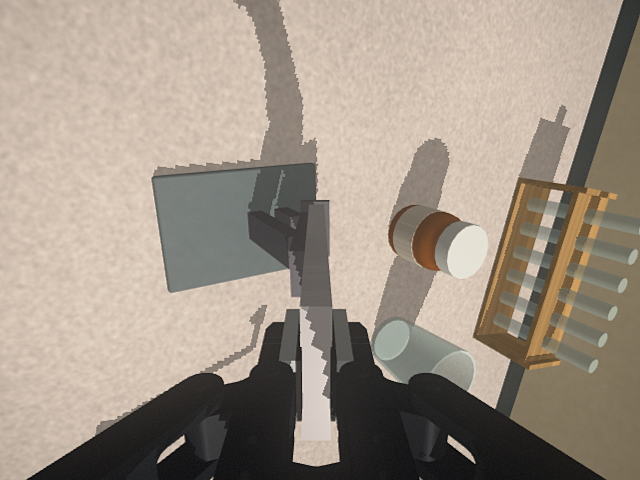

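```bash
python3 - <<'E'
from rs import *
go(4,30,rows=2)
E
```

```text
t 15.27 n 0.4 s 35.6 y 2.0 tilt 28.1 yaw 11.7 roll -0.001 w 9.1 F [1.1373 0.7532 0.1645] q [ 0.5837 -0.1849  2.2249 -0.2897  0.6631  0.5696]
ik end [ 0.5724 -0.1962  2.2556 -0.3019  0.606   0.5527] 8.418441785982503e-07 1.622908561105526e-07
-0.017 0.007 -0.010 -1.8 -0.2 2.8 4; -0.017 0.006 -0.010 -1.7 -0.3 2.8 4
```

Emit:
{"name": "servo_tool", "arguments": {"targets": "-0.017 0.007 -0.01 -1.8 0 2 4; -0.017 0.006 -0.01 -1.7 0 2 4; 0 0 0 0 0 0 4"}}

```text
time: 15.52
tool_pos: [0.4901, 0.2739, 0.1854]
tcp_rot: [1.717, 2.161, 0.574]
wrist_force: [-0.0, -0.4, -1.9]
width: 0.109
```

```bash
python3 - <<'E'
from rs import *
go(3,10,rows=3)
E
```

```text
t 15.52 n 1.6 s 30.7 y -2.1 tilt 29.8 yaw 13.1 roll -0.001 w 9.3 F [-0.0064 -0.4151 -1.9193] q [ 0.569  -0.2004  2.2588 -0.2969  0.6091  0.5443]
ik end [ 0.5648 -0.1555  2.2585 -0.316   0.5625  0.5653] 3.828079215181585e-08 1.388288251675623e-08
-0.001 0.001 0.000 0.6 0.4 6.9 4; -0.001 -0.000 0.000 0.7 0.4 6.9 4; -0.001 -0.000 0.000 0.7 0.4 6.9 4
```

Emit:
{"name": "servo_tool", "arguments": {"targets": "0 0 0 0.6 0.6 6.9 4; 0 0 0 0.7 0.6 6.9 4; 0 0 0 0.7 0.5 6.9 4; 0 0 0 0 0 0 4"}}

```text
time: 15.85
tool_pos: [0.5014, 0.2755, 0.1659]
tcp_rot: [1.723, 2.158, 0.57]
wrist_force: [-0.6, 0.2, -0.4]
width: 0.105
```

```bash
python3 - <<'E'
from rs import *
go(3,-2,rows=3)
c=cam("scene"); crop(c["im"],330,220,450,360,4,"sc15.png")
c=cam("side"); crop(c["im"],200,250,360,380,4,"sd15.png")
E
```

```text
t 15.85 n 1.3 s 8.1 y -3.5 tilt 29.7 yaw 12.8 roll -0.001 w 8.9 F [-0.5699  0.1579 -0.4442] q [ 0.5587 -0.1521  2.2579 -0.3118  0.5647  0.5595]
ik end [ 0.56   -0.1298  2.2582 -0.3252  0.5372  0.5731] 1.285236972105849e-08 2.894344481339617e-09
-0.002 0.002 -0.001 0.9 0.3 3.4 4; -0.002 0.001 -0.001 1.1 0.3 3.4 4; -0.002 0.001 -0.001 1.1 0.3 3.4 4
```

View pics/sc15.png

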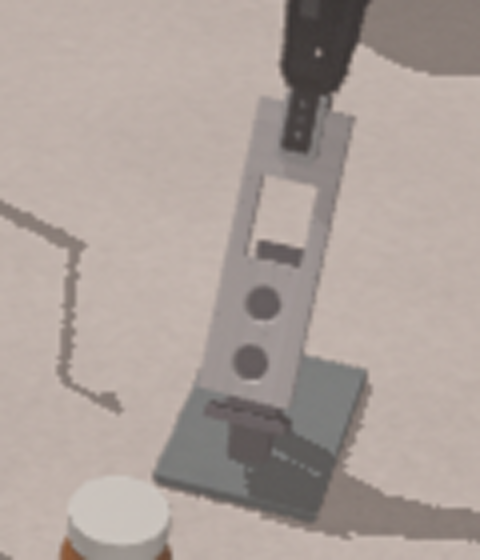

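View pics/sd15.png

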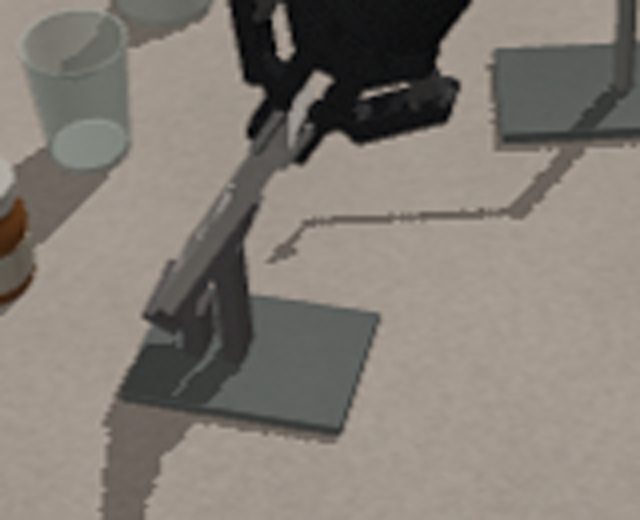

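Emit:
{"name": "servo_tool", "arguments": {"targets": "0 0 0 0.3 0 3 4; 0 0 0 0.3 0 3 4; 0 0 0 0 0 2 4; 0 0 0 0 0 0 4"}}

```text
time: 16.28
tool_pos: [0.5063, 0.278, 0.1607]
tcp_rot: [1.721, 2.157, 0.573]
wrist_force: [-3.4, -1.9, 2.8]
width: 0.106
```

```bash
python3 - <<'E'
from rs import *
go(0,-2,rows=2)
E
```

```text
t 16.28 n 3.6 s 0.9 y -2.0 tilt 29.8 yaw 12.8 roll -0.001 w 9.0 F [-3.4369 -1.8972  2.7819] q [ 0.5575 -0.1344  2.2545 -0.3192  0.5484  0.5669]
ik end [ 0.5621 -0.133   2.264  -0.3284  0.5352  0.578 ] 4.6009770483080114e-09 1.2854179940158544e-09
-0.002 0.002 -0.001 0.8 -2.0 1.4 4; -0.002 0.001 -0.001 0.9 -2.0 1.4 4
```

Emit:
{"name": "servo_tool", "arguments": {"targets": "0 0 0 0 -2 0 4; 0 0 0 0 -1.5 0 4; 0 0 0 0 0 0 4"}}

```text
time: 16.53
tool_pos: [0.5034, 0.2777, 0.1591]
tcp_rot: [1.721, 2.157, 0.575]
wrist_force: [0.8, 0.1, 0.3]
width: 0.104
```

```bash
python3 - <<'E'
from rs import *
cur()
c=cam("side"); crop(c["im"],200,250,360,380,4,"sd16.png")
E
```

```text
t 16.53 n 0.5 s 1.0 y -1.6 tilt 29.9 yaw 12.9 roll -0.000 w 8.9 F [0.8161 0.1387 0.2867] q [ 0.5605 -0.1382  2.2614 -0.3232  0.5453  0.5732]
```

View pics/sd16.png

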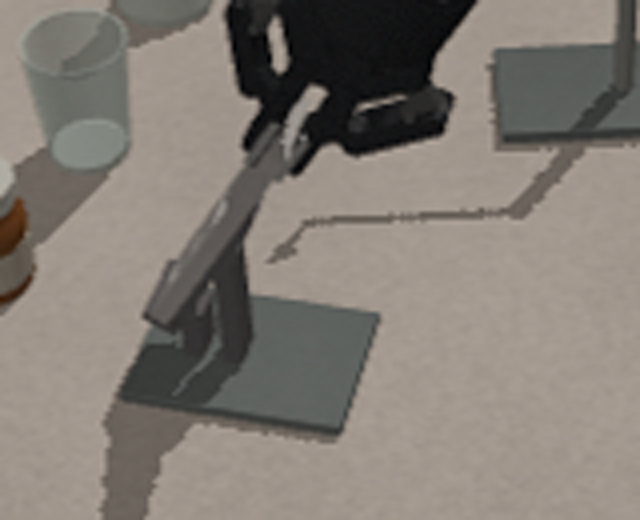

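Emit:
{"name": "servo_tool", "arguments": {"targets": "0 0 0 0 0 0 14; 0 0 0 0 0 0 20; 0 0 0 0 0 0 40; 0 0 0 0 0 0 40; 0 0 0 0 0 0 40; 0 0 0 0 0 0 40; 0 0 0 0 0 -10 40; 0 0 0 0 0 -25 40"}}

```text
time: 17.25
tool_pos: [0.4858, 0.2733, 0.1874]
tcp_rot: [1.722, 2.159, 0.569]
wrist_force: [-0.9, -0.7, 0.5]
width: 0.475
```

Emit:
{"name": "servo_tool", "arguments": {"targets": "0 0 0 0 0 -25 40; 0 0 0 0 0 -25 40; 0 0 0 0 0 -20 40"}}

```text
time: 17.5
tool_pos: [0.4492, 0.2645, 0.2506]
tcp_rot: [1.723, 2.161, 0.566]
wrist_force: [0.1, 0.8, -0.3]
width: 0.472
```

```bash
python3 - <<'E'
from rs import *
cur()
c=cam("scene"); crop(c["im"],310,220,450,360,5,"sc17.png")
c=cam("side"); crop(c["im"],200,230,360,380,4,"sd17.png")
c=cam("wrist"); cv2.imwrite("pics/w17.png",c["im"])
E
```

```text
t 17.50 n -3.0 s 108.2 y -2.6 tilt 29.4 yaw 12.9 roll -0.003 w 40.3 F [ 0.1489  0.8066 -0.2691] q [ 0.6091 -0.3497  2.2404 -0.2668  0.7877  0.5291]
```

View pics/sc17.png

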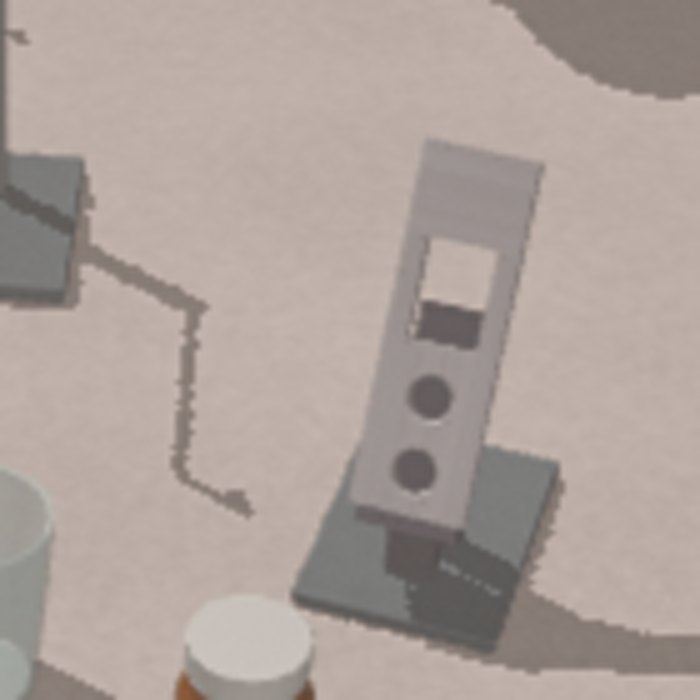

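View pics/sd17.png

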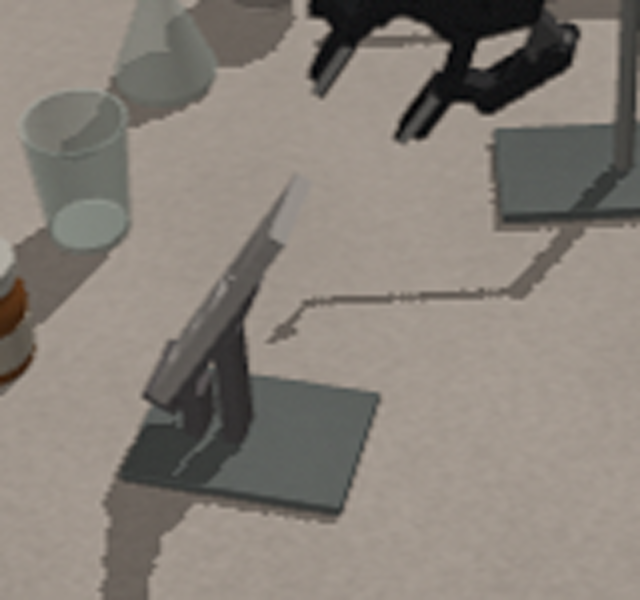

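View pics/w17.png

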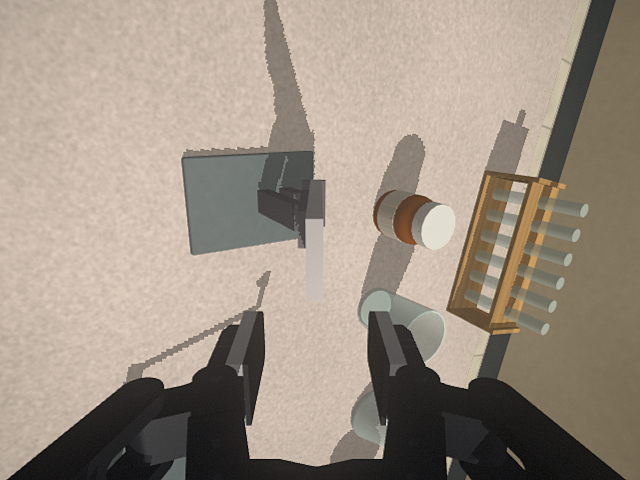

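```bash
cat > g2.py <<'E'
from rs import *
CC=np.array([.5645,-.315,0.]);cyaw=np.radians(-63.0);cx=np.array([np.cos(cyaw),np.sin(cyaw),0]);cy=np.array([-np.sin(cyaw),np.cos(cyaw),0])
B0=np.column_stack([N,np.cross(S,N),S])
def Bcase(sgn): z=sgn*cx; return np.column_stack([Z,np.cross(z,Z),z])
def toolrel(dl,sg):  # tool in plate body frame
    d=np.radians(dl); tz=np.array([-np.cos(d),0,-np.sin(d)]); ty=np.array([0,sg,0.]); return np.column_stack([np.cross(ty,tz),ty,tz])
def rest_pose(dl,sg,zg,past=.012,back=0,O=None):
    O=SEAT if O is None else O
    Rm=B0@toolrel(dl,sg); return O+S*zg+Rm[:,2]*(past-back),Rm
def case_pose(dl,sg,zg,sgn,xm,past=.012,up=0,ym=0):
    B=Bcase(sgn);Rm=B@toolrel(dl,sg); G=CC+cx*xm+cy*ym+Z*(.030+up)+B[:,2]*(zg-.079); return G+Rm[:,2]*past,Rm
E
cat > t.py <<'E'
from g2 import *
P,_=fit();rng=np.random.default_rng(0)
s=bot.read_state()
def best(p,Rm):
    c=[]
    for i in range(25):
        q0=s["q"] if i==0 else rng.uniform(LO,HI)
        q,e,r=ik(p,Rm,q0,P,.03)
        if e<1 and r<.5:
            if not any(np.abs(q-x).max()<.05 for x in c): c.append(q)
    return c
for sg in (1,-1):
  for dl in (0,15,25,35):
    for zg in (.085,):
        print("REST sg",sg,"dl",dl)
        for q in best(*rest_pose(dl,sg,zg)): print("   ",q)
        for sgn in (-1,1):
            print("  CASE sgn",sgn)
            for q in best(*case_pose(dl,sg,zg,sgn,-.015)): print("     ",q)
E
python3 t.py
```

```text
REST sg 1 dl 0
    [ 0.38    0.8763  1.2318  0.1511  2.0707 -1.4209]
  CASE sgn -1
      [-0.53    0.3847  1.8742  0.      0.8827 -1.0012]
  CASE sgn 1
      [-0.5401  0.4003  1.8516  0.      0.8896  2.1302]
REST sg 1 dl 15
    [ 0.3899  0.7135  1.374   0.119   1.8311 -1.4243]
  CASE sgn -1
      [-0.446   0.2914  2.0318 -0.2718  0.6265 -0.7119]
  CASE sgn 1
      [-0.6048  0.5299  1.6811  0.1341  1.1655  1.998 ]
REST sg 1 dl 25
    [ 0.3992  0.6014  1.4809  0.0989  1.6627 -1.4201]
  CASE sgn -1
      [-0.3814  0.2583  2.1264 -0.6182  0.5004 -0.343 ]
  CASE sgn 1
      [-0.6392  0.6287  1.5654  0.1938  1.3473  1.9497]
REST sg 1 dl 35
    [ 0.411   0.4888  1.5947  0.0777  1.4882 -1.41  ]
  CASE sgn -1
      [-0.3122  0.2559  2.2086 -1.1178  0.469   0.1887]
  CASE sgn 1
      [-0.6671  0.7337  1.4505  0.243   1.5251  1.9209]
REST sg -1 dl 0
    [0.38   0.8763 1.2318 0.1511 2.0707 1.7207]
  CASE sgn -1
      [-0.53    0.3847  1.8742  0.      0.8827  2.1404]
  CASE sgn 1
      [-0.5401  0.4003  1.8516  0.      0.8896 -1.0114]
REST sg -1 dl 15
    [0.3899 0.7135 1.374  0.119  1.8311 1.7173]
  CASE sgn -1
      [-0.446   0.2914  2.0318 -0.2718  0.6265  2.4297]
  CASE sgn 1
      [-0.6048  0.5299  1.6811  0.1341  1.1655 -1.1436]
REST sg -1 dl 25
    [0.3992 0.6014 1.4809 0.0989 1.6627 1.7215]
  CASE sgn -1
  CASE sgn 1
      [-0.6392  0.6287  1.5654  0.1938  1.3473 -1.1919]
REST sg -1 dl 35
    [0.411  0.4888 1.5947 0.0777 1.4882 1.7316]
  CASE sgn -1
  CASE sgn 1
      [-0.6671  0.7337  1.4505  0.243   1.5251 -1.2207]
```

```bash
python3 - <<'E'
from g2 import *
Rd=np.column_stack([-rx,ry,-Z])
plan([.55,.28,.34],Rd,rot=.095,g=75)
P,_=fit();print(ik(np.array([.55,.28,.34]),Rd,bot.read_state()["q"],P))
p,Rm=rest_pose(12,1,.085,.017,.11);print(p,ik(p,Rm,[.39,.74,1.35,.12,1.87,-1.42],P))
E
```

```text
t 17.65 pos [0.4505 0.2654 0.2518] w 39.9 F [-0.2494  1.042   0.2543] dist mm 133.78068526704044 rot 1.6387332549833904 n 18
0.022 0.023 -0.085 -0.4 7.3 -1.5 75; 0.022 0.023 -0.085 -1.0 7.2 -1.7 75; 0.022 0.023 -0.085 -1.6 7.0 -1.9 75; 0.022 0.023 -0.085 -2.1 6.8 -2.1 75; 0.022 0.023 -0.085 -2.7 6.6 -2.3 75; 0.022 0.023 -0.085 -3.1 6.3 -2.5 75; 0.022 0.023 -0.085 -3.6 5.9 -2.7 75; 0.022 0.023 -0.085 -4.0 5.5 -2.9 75
0.022 0.023 -0.085 -4.4 5.1 -3.1 75; 0.022 0.023 -0.085 -4.8 4.6 -3.3 75; 0.022 0.023 -0.085 -5.1 4.1 -3.5 75; 0.022 0.023 -0.085 -5.3 3.6 -3.8 75; 0.022 0.023 -0.085 -5.5 3.1 -3.9 75; 0.022 0.023 -0.085 -5.6 2.5 -4.1 75; 0.022 0.023 -0.085 -5.7 1.9 -4.3 75; 0.022 0.023 -0.085 -5.8 1.3 -4.5 75
0.022 0.023 -0.085 -5.8 0.7 -4.6 75; 0.022 0.023 -0.085 -5.7 0.1 -4.8 75
(array([ 0.4305,  0.108 ,  1.5898,  0.    ,  1.4438, -1.3672]), np.float64(1.9229626863835638e-13), np.float64(8.108855192415679e-15))
[0.5912 0.2994 0.1828] (array([ 0.3739,  0.8328,  1.0606,  0.1248,  2.0773, -1.4112]), np.float64(5.05685785086695e-09), np.float64(3.867852393746465e-10))
```

Emit:
{"name": "servo_tool", "arguments": {"targets": "0.022 0.023 -0.085 0 7 -15 60; 0.022 0.023 -0.085 -1 7 -15 60; 0.022 0.023 -0.085 -1.6 7 -10 60; 0.022 0.023 -0.085 -2 6.8 -2 75; 0.022 0.023 -0.085 -2.7 6.6 -2.3 75; 0.022 0.023 -0.085 -3 6.3 -2.5 75; 0.022 0.023 -0.085 -3.6 5.9 -2.7 75; 0.022 0.023 -0.085 -4 5.5 -2.9 75"}}

```text
time: 18.32
tool_pos: [0.473, 0.2664, 0.3105]
tcp_rot: [0.871, 2.818, 0.339]
wrist_force: [-0.1, -0.0, 0.0]
width: 0.878
```

```bash
python3 - <<'E'
from g2 import *
Rd=np.column_stack([-rx,ry,-Z])
plan([.56,.28,.33],Rd,rot=.1,g=75)
E
```

```text
t 18.32 pos [0.473  0.2664 0.3105] w 75.0 F [-0.135  -0.0021  0.0403] dist mm 90.22811629878835 rot 0.8720931818146916 n 9
0.024 0.023 -0.091 -7.2 6.9 0.4 75; 0.024 0.023 -0.091 -7.8 6.3 0.1 75; 0.024 0.023 -0.091 -8.4 5.5 -0.3 75; 0.024 0.023 -0.091 -8.8 4.7 -0.6 75; 0.024 0.023 -0.091 -9.2 3.9 -0.9 75; 0.024 0.023 -0.091 -9.5 3.0 -1.2 75; 0.024 0.023 -0.091 -9.7 2.1 -1.5 75; 0.024 0.023 -0.091 -9.8 1.2 -1.7 75
0.024 0.023 -0.091 -9.8 0.2 -2.0 75
```

Emit:
{"name": "servo_tool", "arguments": {"targets": "0.024 0.023 -0.091 -7.2 7 0.4 75; 0.024 0.023 -0.091 -8 6.3 0 75; 0.024 0.023 -0.091 -8.4 5.5 -0.3 75; 0.024 0.023 -0.091 -9 4.7 -0.6 75; 0.024 0.023 -0.091 -9.2 4 -1 75; 0.024 0.023 -0.091 -9.5 3 -1.2 75; 0.024 0.023 -0.091 -9.7 2 -1.5 75; 0.024 0.023 -0.091 -10 1 -1.7 75"}}

```text
time: 18.98
tool_pos: [0.5543, 0.2755, 0.3141]
tcp_rot: [0.26, -3.121, -0.014]
wrist_force: [-0.2, 0.3, -0.3]
width: 0.876
```

```bash
python3 - <<'E'
from g2 import *
p,Rm=rest_pose(12,1,.085,.017,.14);print(p)
plan(p,Rm,rot=.09,g=75)
c=cam("wrist"); cv2.imwrite("pics/w18.png",c["im"])
E
```

```text
[0.613  0.3044 0.2029]
t 18.98 pos [0.5543 0.2755 0.3141] w 74.8 F [-0.2423  0.2985 -0.3204] dist mm 128.99306650486207 rot 0.8310053790379214 n 10
0.004 0.083 -0.005 -6.4 1.8 11.1 75; 0.004 0.083 -0.005 -7.3 1.8 10.5 75; 0.004 0.083 -0.005 -8.1 1.8 9.9 75; 0.004 0.083 -0.005 -8.9 1.8 9.2 75; 0.004 0.083 -0.005 -9.7 1.7 8.4 75; 0.004 0.083 -0.005 -10.3 1.7 7.5 75; 0.004 0.083 -0.005 -10.9 1.7 6.7 75; 0.004 0.083 -0.005 -11.4 1.6 5.7 75
0.004 0.083 -0.005 -11.9 1.6 4.7 75; 0.004 0.083 -0.005 -12.2 1.6 3.7 75
```

View pics/w18.png

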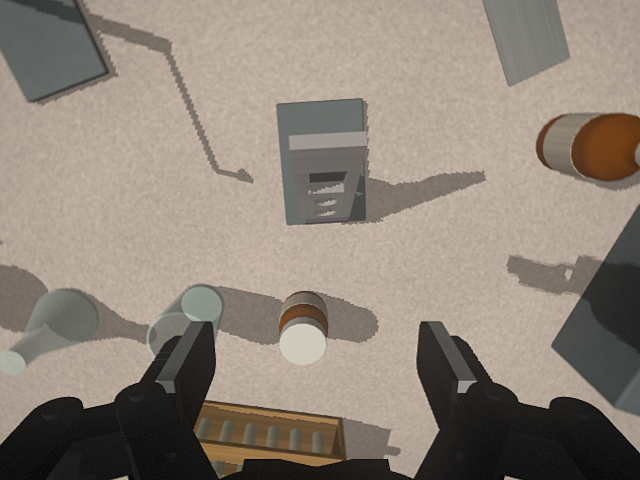

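```bash
python3 - <<'E'
from g2 import *
s=cam("scene");d=cam("side")
print("box",onz(s,520,440,0),tri(ray(s,528,402),ray(d,152,460)))
print("rack", onz(s,240,400,0),onz(s,350,455,0))
E
```

```text
box [0.6708 0.6089 0.    ] (array([ 0.5682,  0.6034, -0.0093]), [np.float64(0.010637367498893888), np.float64(0.010637367498893574)])
rack [ 0.8781  0.1327 -0.    ] [0.8685 0.3718 0.    ]
```

Emit:
{"name": "servo_tool", "arguments": {"targets": "0.004 0.083 -0.005 -6.4 1.8 11 75; 0.004 0.083 -0.005 -7.3 1.8 10.5 75; 0.004 0.083 -0.005 -8 1.8 9.9 75; 0.004 0.083 -0.005 -9 1.8 9.2 75; 0.004 0.083 -0.005 -9.7 1.7 8.4 75; 0.004 0.083 -0.005 -10.3 1.7 7.5 75; 0.004 0.083 -0.005 -11 1.7 6.7 75; 0.004 0.083 -0.005 -11.4 1.6 5.7 75"}}

```text
time: 19.8
tool_pos: [0.5952, 0.2976, 0.229]
tcp_rot: [0.231, -2.444, 0.09]
wrist_force: [0.3, -0.2, -0.3]
width: 0.875
```

```bash
python3 - <<'E'
from g2 import *
p,Rm=rest_pose(12,1,.085,.017,.12);print(p)
plan(p,Rm,rot=.09,g=75)
c=cam("wrist"); cv2.imwrite("pics/w19.png",c["im"])
E
```

```text
[0.5985 0.3011 0.1895]
t 19.8 pos [0.5952 0.2976 0.229 ] w 74.7 F [ 0.2661 -0.1899 -0.2932] dist mm 39.78415362850692 rot 0.15352457240697814 n 2
0.011 0.075 -0.015 -14.1 1.5 14.0 75; 0.011 0.075 -0.015 -15.1 1.4 12.9 75
```

View pics/w19.png

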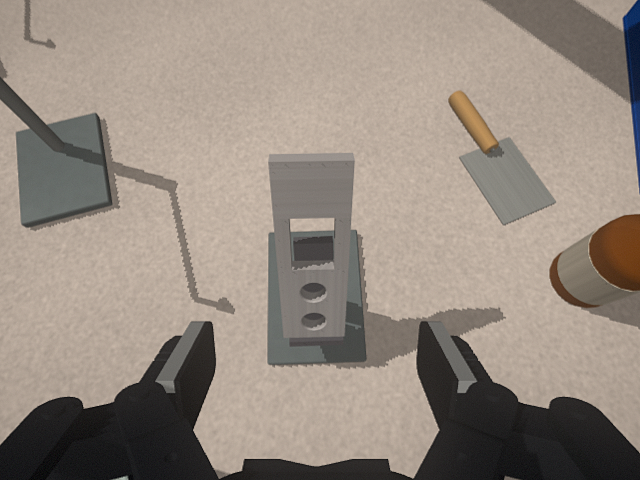

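```bash
cat >> h.py <<'E'
def onplane(c,u,v,p0,n):
    o,d=ray(c,u,v); return o+d*((p0-o)@n)/(d@n)
E
python3 - <<'E'
from g2 import *
c=cam("wrist")
for u,v in ((270,163),(354,161),(284,340),(345,338),(290,219),(335,219)):
    d=(onplane(c,u,v,SEAT+N*.005,N)-SEAT)*1e3; print(u,v,"s %.1f y %.1f n %.1f"%(d@S,d@ry,d@N))
p,Rm=rest_pose(12,1,.085,.017,.08);plan(p,Rm,rot=.09,step=25,g=75)
E
```

```text
270 163 s 152.4 y -25.6 n 5.0
354 161 s 151.7 y 22.0 n 5.0
284 340 s -1.3 y -28.9 n 5.0
345 338 s -1.8 y 19.6 n 5.0
290 219 s 113.9 y -16.8 n 5.0
335 219 s 112.6 y 11.3 n 5.0
t 19.9 pos [0.5942 0.2967 0.2181] w 74.9 F [-1.3156  0.7875 -2.7879] dist mm 60.612729386212614 rot 0.1418858390803877 n 3
0.007 0.046 -0.011 -5.6 1.0 19.4 75; 0.007 0.046 -0.011 -6.5 1.0 19.1 75; 0.007 0.046 -0.011 -7.4 1.1 18.8 75
```

Emit:
{"name": "servo_tool", "arguments": {"targets": "0.007 0.046 -0.011 -5.6 0 19 75; 0.007 0.046 -0.011 -6.5 0 19 75; 0.007 0.046 -0.011 -7.4 0.5 12 75; 0 0 0 0 0 0 75"}}

```text
time: 20.23
tool_pos: [0.5729, 0.2921, 0.1686]
tcp_rot: [0.258, -2.293, 0.118]
wrist_force: [-1.1, 0.5, -1.0]
width: 0.877
```

```bash
python3 - <<'E'
from g2 import *
c=cam("wrist"); cv2.imwrite("pics/w20.png",c["im"])
np.save("c20.npy",c["M"])
p,Rm=rest_pose(12,1,.085,.017,.04,O=SEAT-ry*.002);plan(p,Rm,rot=.09,step=15,g=75)
E
```

```text
t 20.28 pos [0.5736 0.2924 0.1713] w 74.7 F [0.4341 0.4507 1.0035] dist mm 48.49896536763465 rot 0.005057460248234074 n 4
-0.000 0.001 -0.001 -0.9 0.2 12.1 75; -0.000 0.001 -0.001 -1.0 0.2 12.1 75; -0.000 0.001 -0.001 -1.0 0.2 12.1 75; -0.000 0.001 -0.001 -1.0 0.2 12.1 75
```

View pics/w20.png

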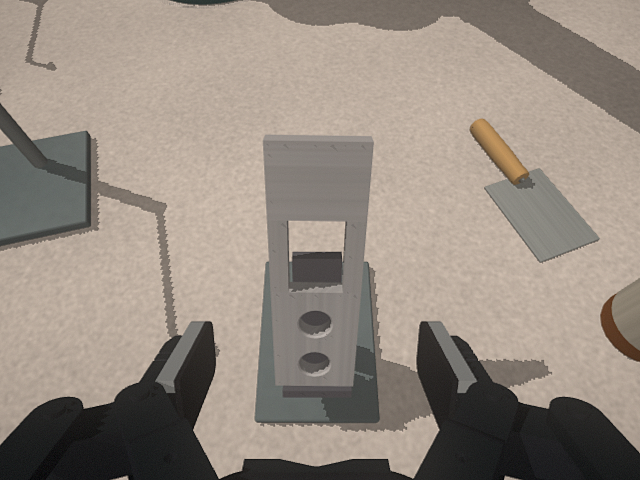

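Emit:
{"name": "servo_tool", "arguments": {"targets": "0 0 0 -1 0 12 75; 0 0 0 -1 0 12 75; 0 0 0 -1 0 12 75; 0 0 0 -1 0 12 75; 0 0 0 0 0 0 75"}}

```text
time: 20.7
tool_pos: [0.5426, 0.2861, 0.1499]
tcp_rot: [0.259, -2.324, 0.112]
wrist_force: [0.1, -0.5, -0.4]
width: 0.874
```

```bash
python3 - <<'E'
from g2 import *
p,Rm=rest_pose(12,1,.085,.017,0,O=SEAT-ry*.002);plan(p,Rm,rot=.09,step=15,g=75)
c=cam("wrist"); cv2.imwrite("pics/w21.png",c["im"])
c=cam("side"); crop(c["im"],180,200,360,380,4,"sd21.png")
E
```

```text
t 20.7 pos [0.5426 0.2861 0.1499] w 74.6 F [ 0.0572 -0.4933 -0.438 ] dist mm 51.29773238650242 rot 0.032619254723169046 n 4
0.001 0.008 -0.001 -1.9 -0.0 12.7 75; 0.001 0.008 -0.001 -2.0 -0.0 12.7 75; 0.001 0.008 -0.001 -2.1 -0.0 12.7 75; 0.001 0.008 -0.001 -2.2 -0.0 12.6 75
```

View pics/w21.png

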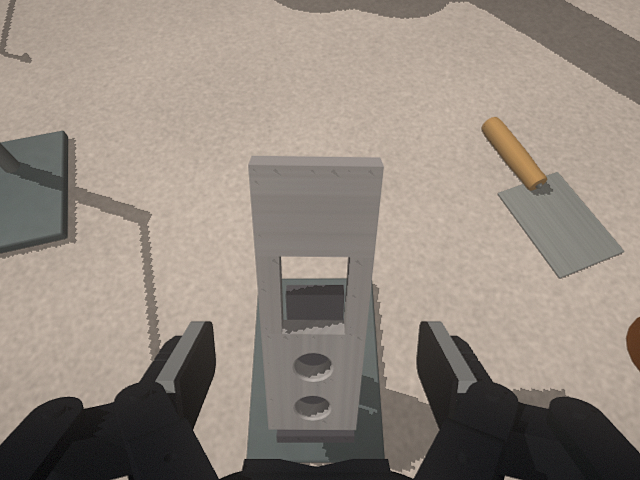

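View pics/sd21.png

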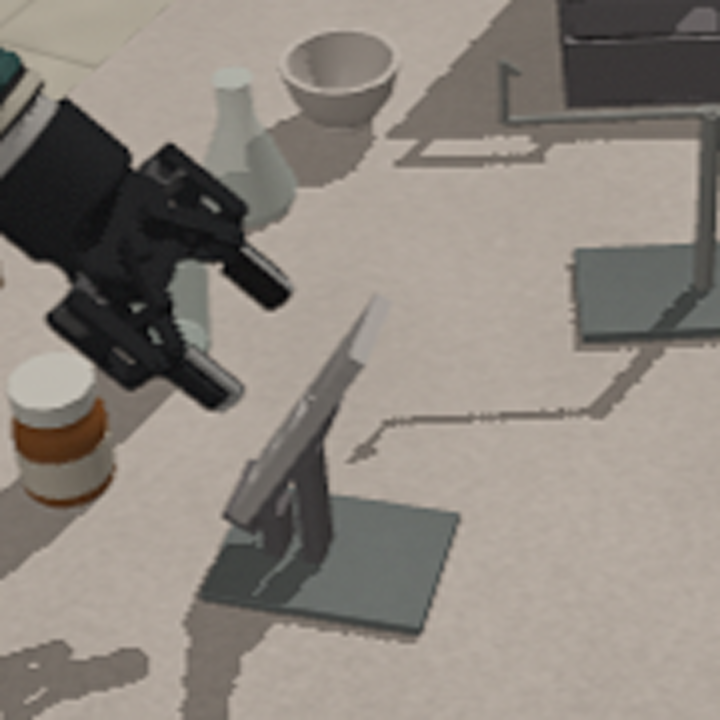

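Emit:
{"name": "servo_tool", "arguments": {"targets": "0 0.008 0 -2 0 12 75; 0 0.008 0 -2 0 12 75; 0 0.008 0 -2 0 12 75; 0 0 0 0 0 0 75"}}

```text
time: 21.13
tool_pos: [0.5244, 0.2825, 0.1256]
tcp_rot: [0.258, -2.314, 0.11]
wrist_force: [-1.0, 0.0, -0.3]
width: 0.877
```

```bash
python3 - <<'E'
from g2 import *
p,Rm=rest_pose(12,1,.085,.017,0,O=SEAT-ry*.002);plan(p,Rm,rot=.09,step=15,g=75)
c=cam("wrist"); cv2.imwrite("pics/w22.png",c["im"])
c=cam("scene"); crop(c["im"],310,170,470,350,3.3,"sc22.png")
E
```

```text
t 21.13 pos [0.5244 0.2825 0.1256] w 74.9 F [-1.0041  0.0422 -0.2842] dist mm 20.813151806614094 rot 0.022455860418079503 n 2
0.002 0.011 -0.001 -1.6 -0.3 10.3 75; 0.002 0.011 -0.001 -1.7 -0.3 10.3 75
```

View pics/w22.png

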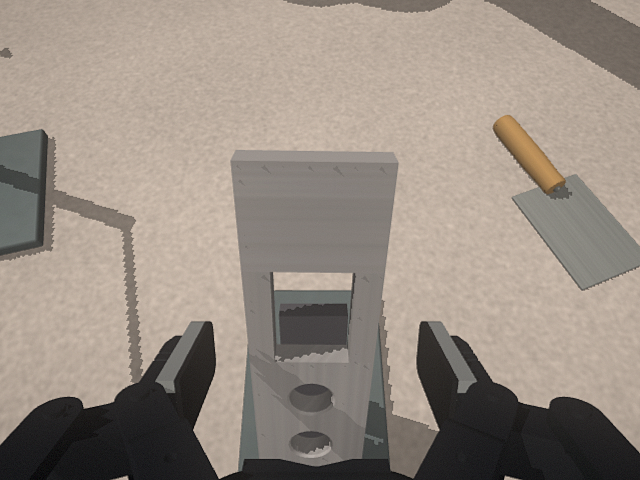

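View pics/sc22.png

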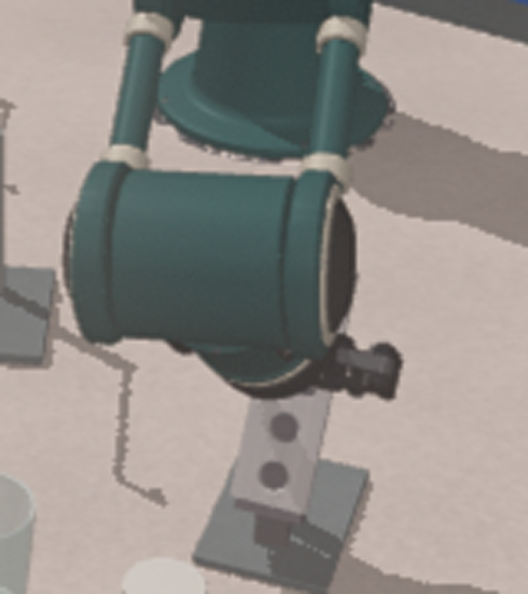

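Emit:
{"name": "servo_tool", "arguments": {"targets": "0 0.01 0 -1.6 0 10 75; 0 0.01 0 -1.7 0 10 75; 0 0 0 0 0 0 75"}}

```text
time: 21.48
tool_pos: [0.5135, 0.2802, 0.1097]
tcp_rot: [0.256, -2.296, 0.111]
wrist_force: [-0.2, -0.7, -0.8]
width: 0.882
```

```bash
python3 - <<'E'
from g2 import *
p,Rm=rest_pose(12,1,.085,.017,0,O=SEAT-ry*.002);plan(p,Rm,rot=.09,step=15,g=75)
c=cam("wrist"); cv2.imwrite("pics/w23.png",c["im"])
c=cam("side"); crop(c["im"],180,200,360,380,4,"sd23.png")
E
```

```text
t 21.48 pos [0.5135 0.2802 0.1097] w 75.3 F [-0.1724 -0.6548 -0.8325] dist mm 1.9323924680424764 rot 0.006853440627323778 n 1
0.005 0.003 -0.002 0.8 -0.9 1.5 75
```

View pics/w23.png

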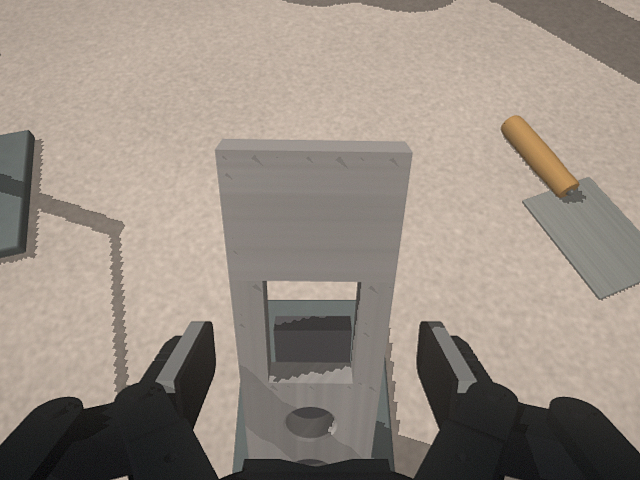

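View pics/sd23.png

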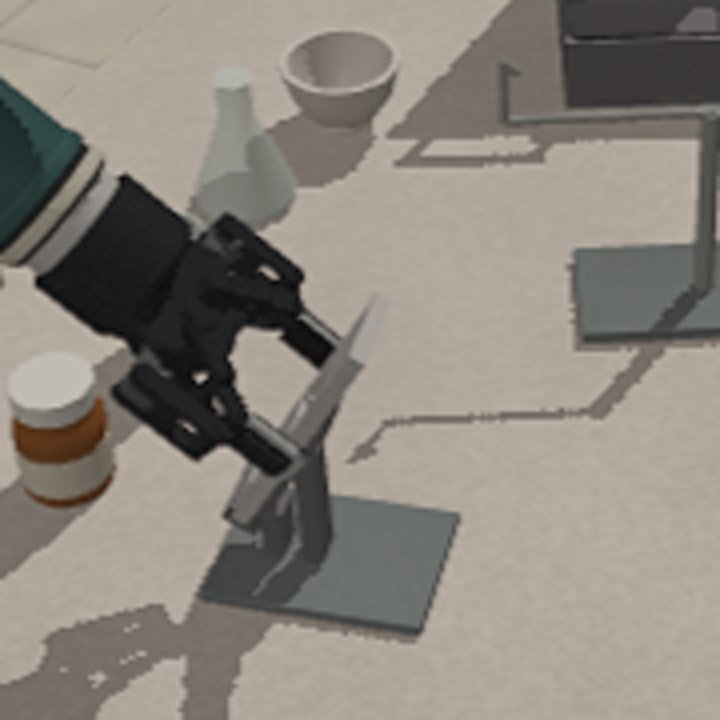

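Emit:
{"name": "servo_tool", "arguments": {"targets": "0.004 0.003 0 0.5 -0.5 5 75; 0 0 0 0 0 1 75; 0 0 0 0 0 0 60; 0 0 0 0 0 0 44; 0 0 0 0 0 0 44; 0 0 0 0 0 0 44; 0 0 0 0 0 0 44", "newtons": 50}}

```text
time: 22.17
tool_pos: [0.5107, 0.2791, 0.1077]
tcp_rot: [0.259, -2.297, 0.115]
wrist_force: [-1.2, -0.3, -1.0]
width: 0.574
```

```bash
python3 - <<'E'
from g2 import *
p,Rm=rest_pose(12,1,.085,.022,0,O=SEAT-ry*.002);plan(p,Rm,rot=.09,step=15,g=44)
c=cam("wrist"); cv2.imwrite("pics/w24.png",c["im"])
c=cam("side"); crop(c["im"],180,200,360,380,4,"sd24.png")
E
```

```text
t 22.17 pos [0.5107 0.2791 0.1077] w 49.0 F [-1.2495 -0.3089 -0.9939] dist mm 3.0374870336724187 rot 0.0055246280556205925 n 1
0.001 0.005 -0.002 0.3 -0.3 3.0 44
```

View pics/w24.png

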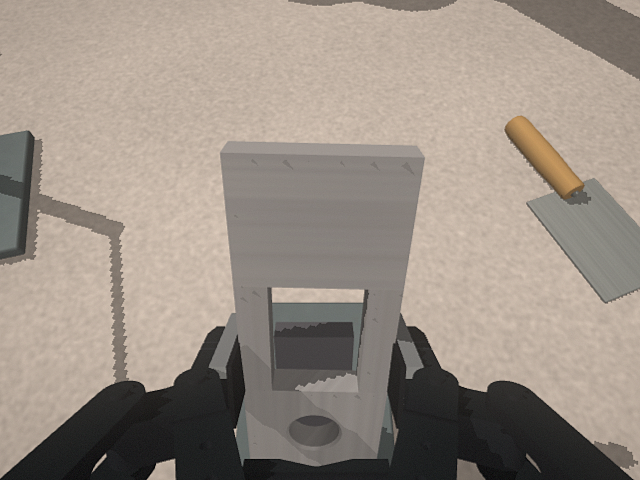

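View pics/sd24.png

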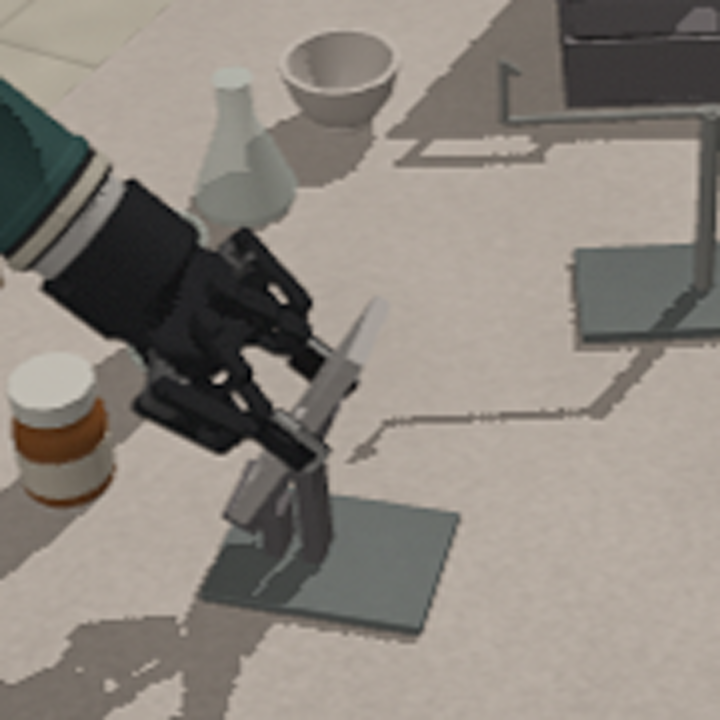

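```bash
python3 - <<'E'
from g2 import *
s=log();Rm=R.from_rotvec(s["tcp_rot"])
print(Rm.inv().apply(S)*1, Rm.inv().apply(N))
# candidate carry path
P,_=fit()
p,M=case_pose(12,1,.085,-1,-.015,.019,up=.12);print("above case",p,ik(p,M,s["q"],P))
p,M=case_pose(12,1,.085,-1,-.015,.019);print("in case",p,ik(p,M,s["q"],P))
E
```

```text
[ 0.9772 -0.0017 -0.2125] [-0.2125  0.0015 -0.9772]
above case [ 0.5568 -0.2998  0.1314] (array([-0.4656,  0.1663,  1.93  , -0.1602,  0.8821, -0.845 ]), np.float64(4.438792960639875e-09), np.float64(1.047399716918252e-09))
in case [ 0.5568 -0.2998  0.0114] (array([-0.4656,  0.3182,  2.0017, -0.2017,  0.662 , -0.7875]), np.float64(1.0145033081663849e-12), np.float64(2.1215344287741077e-13))
```

Emit:
{"name": "servo_tool", "arguments": {"targets": "0 0 0 4 0 -1 44; 0 0 0 2 0 -8 44; 0 0 0 0 0 -12 44; 0 0 0 0 0 -14 44; 0 0 0 0 0 -14 44; 0 0 0 0 0 -10 44; 0 0 0 0 0 0 44", "newtons": 60}}

```text
time: 22.85
tool_pos: [0.5509, 0.2884, 0.1551]
tcp_rot: [0.259, -2.297, 0.115]
wrist_force: [0.2, 0.2, -0.6]
width: 0.571
```

```bash
python3 - <<'E'
from g2 import *
s=log();print(s["tool_pos"],s["wrist_force"],s["width"]*85.4)
c=cam("side"); crop(c["im"],160,180,360,380,3.5,"sd25.png")
E
```

```text
[0.5509 0.2884 0.1551] [ 0.156   0.2311 -0.6237] 48.77910618440386
```

View pics/sd25.png

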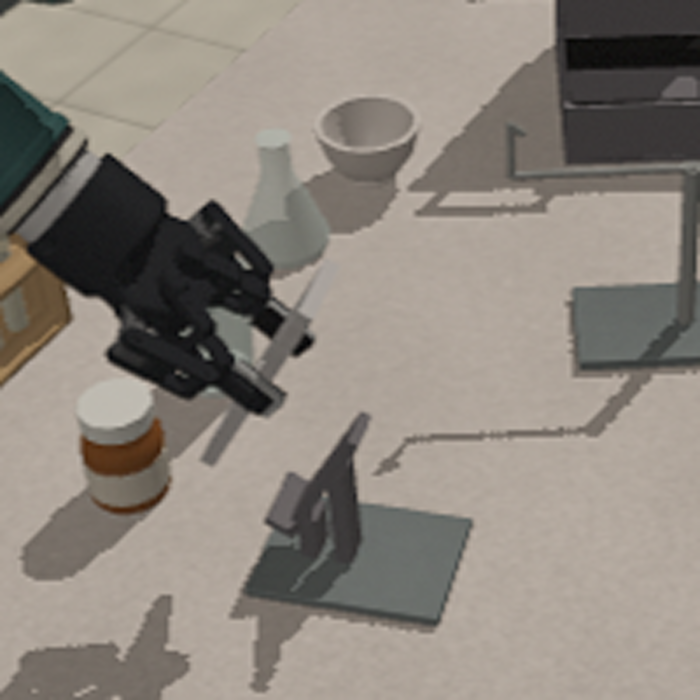

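```bash
cat > wp.py <<'E'
from g2 import *
import sys
a=sys.argv
M=case_pose(12,1,.085,-1,0,.019)[1]
def frac(f):  # orientation fraction of the way from current to M
    R0=R.from_rotvec(bot.read_state()["tcp_rot"]);return (R0*R.from_rotvec((R0.inv()*R.from_matrix(M)).as_rotvec()*f)).as_matrix()
E
python3 - <<'E'
from wp import *
R0=R.from_rotvec(bot.read_state()["tcp_rot"]);print((R0.inv()*R.from_matrix(M)).as_rotvec())
plan([.58,.2,.34],frac(.4),rot=.08,step=20,g=44)
P,_=fit();q=bot.read_state()["q"]
for p,f in (([.58,.2,.34],.4),([.56,.0,.34],.8)):
    x=ik(np.array(p),frac(f),q,P);print(x);q=x[0]
p,_=case_pose(12,1,.085,-1,-.10,.019,up=.25);x=ik(p,M,q,P);print(p,x)
E
```

```text
[-0.4238 -0.8802  1.3114]
t 22.9 pos [0.5504 0.2883 0.1546] w 49.1 F [-0.074  -0.4107 -1.4107] dist mm 207.4483684746459 rot 0.6541203580585423 n 11
-0.015 -0.032 0.048 11.9 -8.4 -11.9 44; -0.015 -0.032 0.048 11.1 -8.8 -12.4 44; -0.015 -0.032 0.048 10.3 -9.1 -12.9 44; -0.015 -0.032 0.048 9.4 -9.4 -13.4 44; -0.015 -0.032 0.048 8.5 -9.6 -13.8 44; -0.015 -0.032 0.048 7.6 -9.8 -14.2 44; -0.015 -0.032 0.048 6.7 -9.9 -14.6 44; -0.015 -0.032 0.048 5.7 -10.0 -15.0 44
-0.015 -0.032 0.048 4.8 -10.0 -15.3 44; -0.015 -0.032 0.048 3.8 -9.9 -15.6 44; -0.015 -0.032 0.048 2.8 -9.9 -15.8 44
(array([ 0.2473,  0.4032,  1.2907,  0.0822,  1.8984, -0.9792]), np.float64(1.9315088917714803e-11), np.float64(3.759089172888988e-12))
(array([ 0.0102,  0.0491,  1.6571, -0.0883,  1.5108, -0.7043]), np.float64(7.119132685430534e-13), np.float64(6.586963181480588e-14))
[ 0.5182 -0.2241  0.2614] (array([-0.3666, -0.0634,  1.9205, -0.1543,  1.1324, -0.7829]), np.float64(1.8560143245010163e-10), np.float64(2.9670522561256105e-11))
```

Emit:
{"name": "servo_tool", "arguments": {"targets": "-0.015 -0.032 0.048 12 -8.4 -12 44; -0.015 -0.032 0.048 11 -8.8 -12.4 44; -0.015 -0.032 0.048 10.3 -9 -13 44; -0.015 -0.032 0.048 9.4 -9.4 -13.4 44; -0.015 -0.032 0.048 8.5 -9.6 -13.8 44; -0.015 -0.032 0.048 7.6 -9.8 -14 44; -0.015 -0.032 0.048 6.7 -10 -14.6 44; -0.015 -0.032 0.048 5.7 -10 -15 44"}}

```text
time: 23.57
tool_pos: [0.5651, 0.2227, 0.2819]
tcp_rot: [-0.266, -2.56, 0.159]
wrist_force: [-0.1, 0.2, -2.0]
width: 0.575
```

```bash
python3 - <<'E'
from wp import *
plan([.57,.05,.34],frac(.6),rot=.08,step=20,g=44)
E
```

```text
t 23.57 pos [0.5651 0.2227 0.2819] w 49.1 F [-0.056   0.1749 -2.0288] dist mm 182.28065785842523 rot 0.6913829583316821 n 10
-0.019 -0.037 0.055 -1.2 -17.7 -4.1 44; -0.019 -0.037 0.055 -2.3 -17.5 -4.4 44; -0.019 -0.037 0.055 -3.5 -17.3 -4.6 44; -0.019 -0.037 0.055 -4.6 -17.0 -4.8 44; -0.019 -0.037 0.055 -5.7 -16.6 -4.9 44; -0.019 -0.037 0.055 -6.8 -16.2 -5.0 44; -0.019 -0.037 0.055 -7.8 -15.7 -5.0 44; -0.019 -0.037 0.055 -8.9 -15.1 -5.0 44
-0.019 -0.037 0.055 -9.9 -14.5 -5.0 44; -0.019 -0.037 0.055 -10.8 -13.8 -4.8 44
```

Emit:
{"name": "servo_tool", "arguments": {"targets": "-0.019 -0.037 0.055 -1 -17.7 -8 44; -0.019 -0.037 0.055 -2.3 -17.5 -8 44; -0.019 -0.037 0.055 -3.5 -17.3 -7 44; -0.019 -0.037 0.055 -4.6 -17 -7 44; -0.019 -0.037 0.055 -5.7 -16.6 -6 44; -0.019 -0.037 0.055 -6.8 -16 -5 44; -0.019 -0.037 0.055 -7.8 -15.7 -5 44; -0.019 -0.037 0.055 -9 -15 -5 44"}}

```text
time: 24.23
tool_pos: [0.5689, 0.0803, 0.3432]
tcp_rot: [-0.956, -2.772, 0.179]
wrist_force: [0.6, -0.5, -0.8]
width: 0.574
```

```bash
python3 - <<'E'
from wp import *
p=case_pose(12,1,.085,-1,-.12,.019,up=.28)[0];print(p)
plan(p,M,rot=.08,step=20,g=44)
E
```

```text
[ 0.5091 -0.2063  0.2914]
t 24.23 pos [0.5689 0.0803 0.3432] w 49.0 F [ 0.6371 -0.4875 -0.8078] dist mm 297.2954943760489 rot 0.5785282994380154 n 15
-0.011 -0.021 0.030 -9.3 -16.7 5.2 44; -0.011 -0.021 0.030 -9.7 -16.5 5.2 44; -0.011 -0.021 0.030 -10.1 -16.2 5.2 44; -0.011 -0.021 0.030 -10.5 -16.0 5.3 44; -0.011 -0.021 0.030 -10.8 -15.7 5.3 44; -0.011 -0.021 0.030 -11.2 -15.4 5.4 44; -0.011 -0.021 0.030 -11.5 -15.2 5.5 44; -0.011 -0.021 0.030 -11.9 -14.9 5.5 44
-0.011 -0.021 0.030 -12.2 -14.6 5.6 44; -0.011 -0.021 0.030 -12.5 -14.3 5.7 44; -0.011 -0.021 0.030 -12.8 -13.9 5.8 44; -0.011 -0.021 0.030 -13.1 -13.6 6.0 44; -0.011 -0.021 0.030 -13.4 -13.3 6.1 44; -0.011 -0.021 0.030 -13.7 -12.9 6.2 44; -0.011 -0.021 0.030 -13.9 -12.6 6.4 44
```

Emit:
{"name": "servo_tool", "arguments": {"targets": "-0.011 -0.021 0.03 -9.3 -16.7 2 44; -0.011 -0.021 0.03 -9.7 -16.5 2 44; -0.011 -0.021 0.03 -10 -16 2 44; -0.011 -0.021 0.03 -10.5 -16 2 44; -0.011 -0.021 0.03 -10.8 -15.7 3 44; -0.011 -0.021 0.03 -11 -15.4 4 44; -0.011 -0.021 0.03 -11.5 -15 4 44; -0.011 -0.021 0.03 -12 -15 5 44"}}

```text
time: 24.9
tool_pos: [0.5297, -0.0762, 0.3326]
tcp_rot: [1.37, 2.819, -0.184]
wrist_force: [0.4, 0.0, -0.5]
width: 0.569
```

```bash
python3 - <<'E'
from wp import *
p=case_pose(12,1,.085,-1,-.12,.019,up=.25)[0];print(p)
plan(p,M,rot=.08,step=20,g=44)
E
```

```text
[ 0.5091 -0.2063  0.2614]
t 24.9 pos [ 0.5297 -0.0762  0.3326] w 48.6 F [ 0.3926  0.0245 -0.544 ] dist mm 149.65933178284033 rot 0.26242380252698105 n 8
-0.010 -0.018 0.025 -10.7 -11.0 10.7 44; -0.010 -0.018 0.025 -10.8 -10.9 10.8 44; -0.010 -0.018 0.025 -10.8 -10.7 10.9 44; -0.010 -0.018 0.025 -10.9 -10.5 11.0 44; -0.010 -0.018 0.025 -11.0 -10.4 11.1 44; -0.010 -0.018 0.025 -11.0 -10.2 11.2 44; -0.010 -0.018 0.025 -11.1 -10.0 11.3 44; -0.010 -0.018 0.025 -11.1 -9.8 11.4 44
```

Emit:
{"name": "servo_tool", "arguments": {"targets": "-0.01 -0.018 0.025 -10.7 -11 10 44; -0.01 -0.018 0.025 -10.8 -11 10 44; -0.01 -0.018 0.025 -10.8 -10.7 11 44; -0.01 -0.018 0.025 -11 -10.5 11 44; -0.01 -0.018 0.025 -11 -10.4 11 44; -0.01 -0.018 0.025 -11 -10.2 11 44; -0.01 -0.018 0.025 -11 -10 11 44; 0 0 0 0 0 0 44"}}

```text
time: 25.57
tool_pos: [0.4974, -0.1935, 0.2629]
tcp_rot: [1.541, 2.561, -0.167]
wrist_force: [-0.5, 0.2, -2.3]
width: 0.573
```

```bash
python3 - <<'E'
from wp import *
p=case_pose(12,1,.085,-1,-.07,.019,up=.15)[0];print(p)
plan(p,M,rot=.08,step=20,g=44)
c=cam("scene");crop(c["im"],80,60,340,280,3,"sc26.png")
c=cam("side");crop(c["im"],250,60,450,260,3.5,"sd26.png")
c=cam("wrist"); cv2.imwrite("pics/w26.png",c["im"])
E
```

```text
[ 0.5318 -0.2508  0.1614]
t 25.57 pos [ 0.4974 -0.1935  0.2629] w 48.9 F [-0.451   0.1736 -2.294 ] dist mm 121.54168809397127 rot 0.03495476054757283 n 7
-0.002 -0.004 0.003 -6.7 0.8 16.0 44; -0.002 -0.004 0.003 -6.7 0.8 16.0 44; -0.002 -0.004 0.003 -6.6 0.8 16.0 44; -0.002 -0.004 0.003 -6.5 0.7 16.1 44; -0.002 -0.004 0.003 -6.5 0.7 16.1 44; -0.002 -0.004 0.003 -6.4 0.7 16.1 44; -0.002 -0.004 0.003 -6.4 0.7 16.1 44
```

View pics/sc26.png

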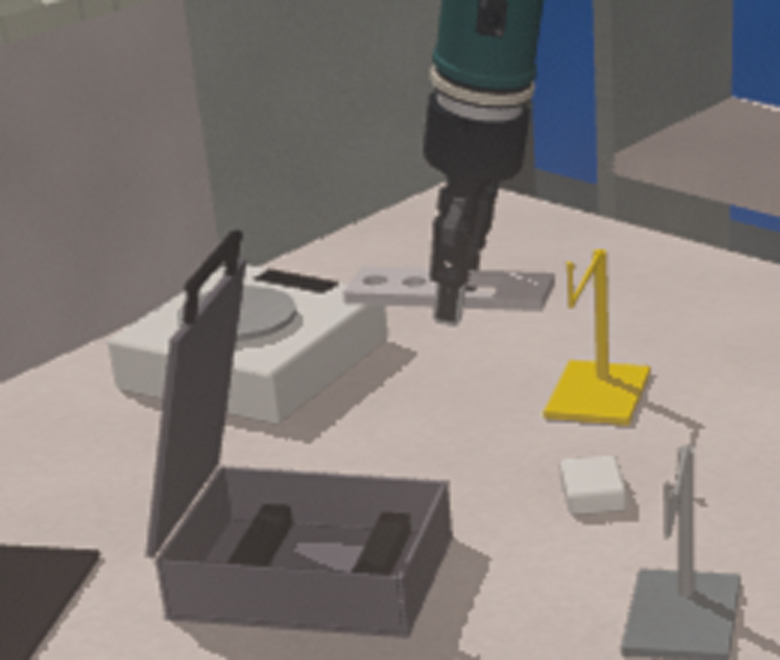

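View pics/sd26.png

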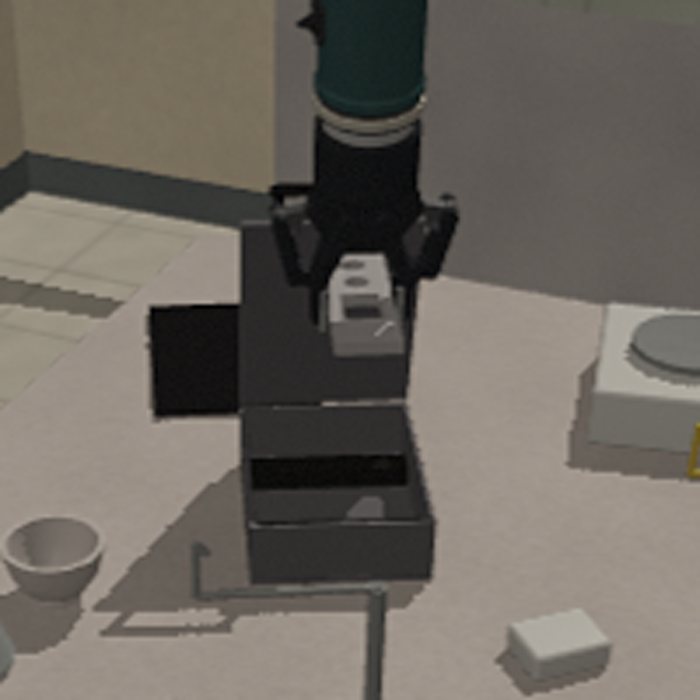

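View pics/w26.png

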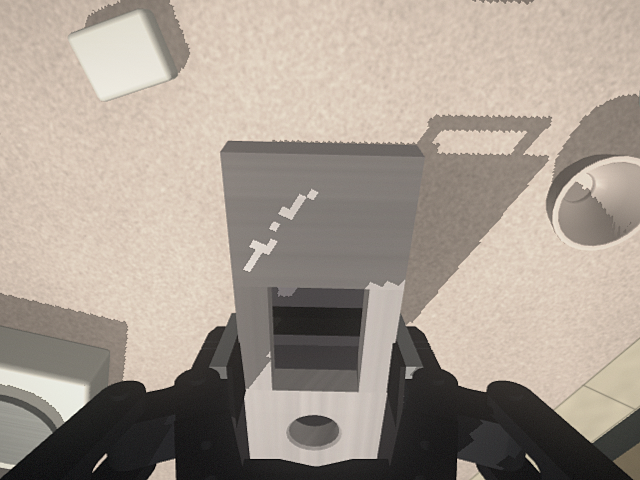

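Emit:
{"name": "servo_tool", "arguments": {"targets": "-0.002 -0.004 0.003 -6.7 1 16 44; -0.002 -0.004 0.003 -6.7 1 16 44; -0.002 -0.004 0.003 -6.6 1 16 44; -0.002 -0.004 0.003 -6.5 0.7 16 44; -0.002 -0.004 0.003 -6.5 0.7 16 44; -0.002 -0.004 0.003 -6.4 0.7 16 44; 0 0 0 -6 0.7 14 44; 0 0 0 0 0 0 44"}}

```text
time: 26.38
tool_pos: [0.5467, -0.2435, 0.1732]
tcp_rot: [1.525, 2.521, -0.15]
wrist_force: [-0.2, 0.7, -1.6]
width: 0.571
```

```bash
cat >> wp.py <<'E'
def cc():
    s=log();Rm=R.from_rotvec(s["tcp_rot"]).as_matrix();B=Rm@toolrel(12,1).T
    O=s["tool_pos"]-Rm[:,2]*.019-B[:,2]*.085; mid=O+B[:,2]*.079-CC
    print("t %.2f plate mid: x %.1f y %.1f z %.1f mm; tilt %.1f deg; yawerr %.1f; end z's %.1f %.1f"%(s["time"],mid@cx*1e3,mid@cy*1e3,mid[2]*1e3,np.degrees(np.arccos(B[2,0])),np.degrees(np.arctan2(-B[:,2]@cy,-B[:,2]@cx)),O[2]*1e3,(O+B[:,2]*.158)[2]*1e3),"F",s["wrist_force"],"w",s["width"]*85.4)
E
python3 - <<'E'
from wp import *
cc()
p=case_pose(12,1,.085,-1,-.02,.019,up=.065)[0];print(p)
plan(p,M,rot=.08,step=16,g=44)
c=cam("scene");crop(c["im"],80,60,340,280,3,"sc27.png")
c=cam("side");crop(c["im"],250,60,450,260,3.5,"sd27.png")
E
```

```text
t 26.38 plate mid: x -69.9 y 16.4 z 191.8 mm; tilt 0.8 deg; yawerr 0.7; end z's 192.4 191.3 F [-0.2389  0.6989 -1.6478] w 48.76792579029127
[ 0.5545 -0.2954  0.0764]
t 26.38 pos [ 0.5467 -0.2435  0.1732] w 48.8 F [-0.2389  0.6989 -1.6478] dist mm 110.10594319416323 rot 0.019282705340181592 n 7
0.002 0.001 0.001 -3.9 -2.6 15.0 44; 0.002 0.001 0.001 -4.0 -2.6 15.0 44; 0.002 0.001 0.001 -4.0 -2.6 15.0 44; 0.002 0.001 0.001 -4.0 -2.5 15.0 44; 0.002 0.001 0.001 -4.0 -2.5 15.0 44; 0.002 0.001 0.001 -4.0 -2.5 15.0 44; 0.002 0.001 0.001 -4.1 -2.4 15.0 44
```

View pics/sc27.png

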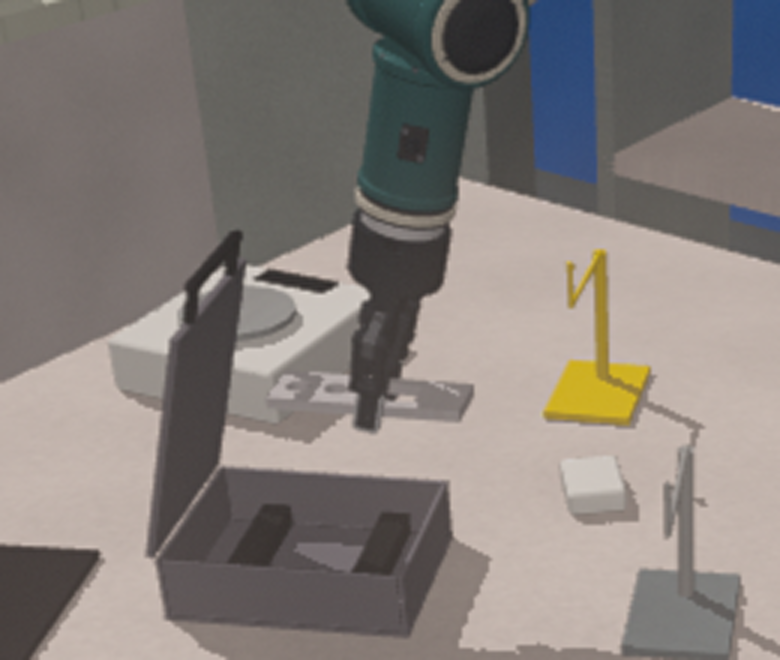

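View pics/sd27.png

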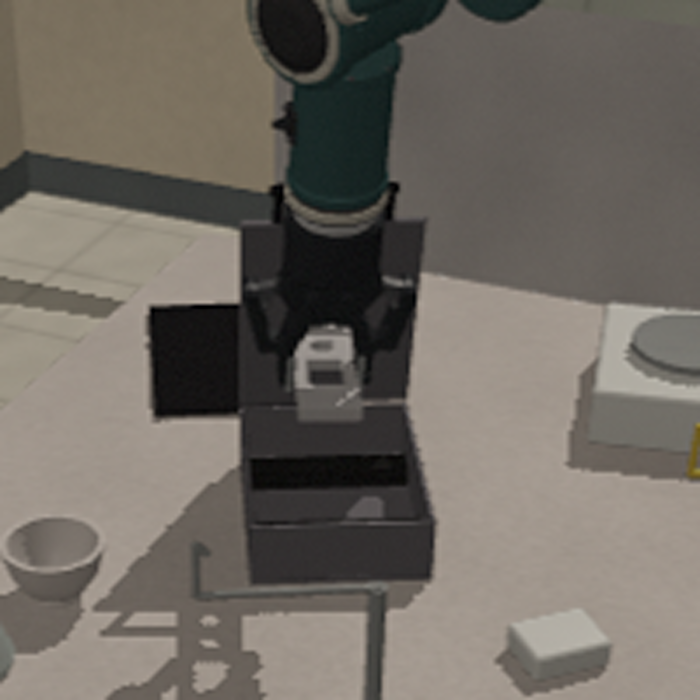

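Emit:
{"name": "servo_tool", "arguments": {"targets": "0.002 0 0 -4 -2.6 15 44; 0.002 0 0 -4 -2.6 15 44; 0.002 0 0 -4 -2.6 15 44; 0 0 0 -4 -2.5 15 44; 0 0 0 -4 -2.5 15 44; 0 0 0 -4 -2.5 12 44; 0 0 0 0 0 0 44"}}

```text
time: 27.07
tool_pos: [0.5615, -0.2889, 0.1002]
tcp_rot: [1.511, 2.512, -0.152]
wrist_force: [-0.2, -1.1, -1.4]
width: 0.575
```

```bash
python3 - <<'E'
from wp import *
cc()
p=case_pose(12,1,.085,-1,-.012,.019,up=.045)[0];print(p)
plan(p,M,rot=.08,step=16,g=44)
c=cam("scene");crop(c["im"],110,100,290,270,3.5,"sc28.png")
c=cam("side");crop(c["im"],270,80,430,260,3.3,"sd28.png")
E
```

```text
t 27.07 plate mid: x -22.9 y 8.9 z 118.9 mm; tilt 1.5 deg; yawerr 1.0; end z's 120.5 117.2 F [-0.1797 -1.1105 -1.423 ] w 49.0692251203976
[ 0.5581 -0.3025  0.0564]
t 27.07 pos [ 0.5615 -0.2889  0.1002] w 49.1 F [-0.1797 -1.1105 -1.423 ] dist mm 45.99851054830164 rot 0.0324839528368833 n 3
0.007 0.007 0.005 -0.1 -3.4 15.0 44; 0.007 0.007 0.005 -0.2 -3.3 15.0 44; 0.007 0.007 0.005 -0.3 -3.2 15.0 44
```

View pics/sc28.png

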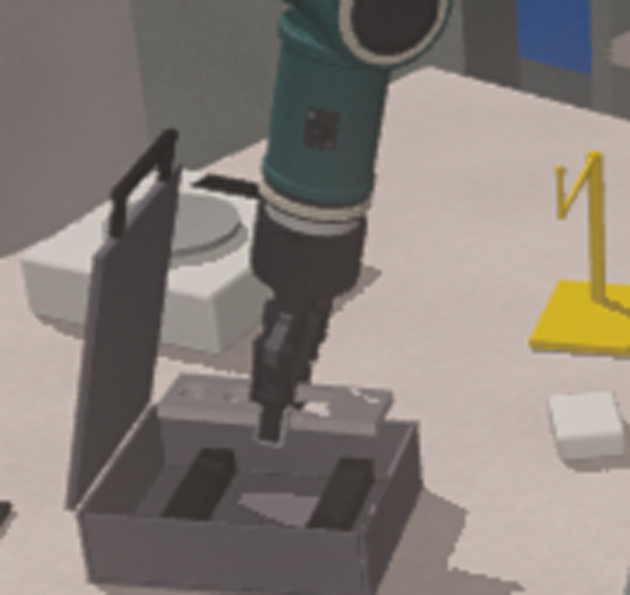

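View pics/sd28.png

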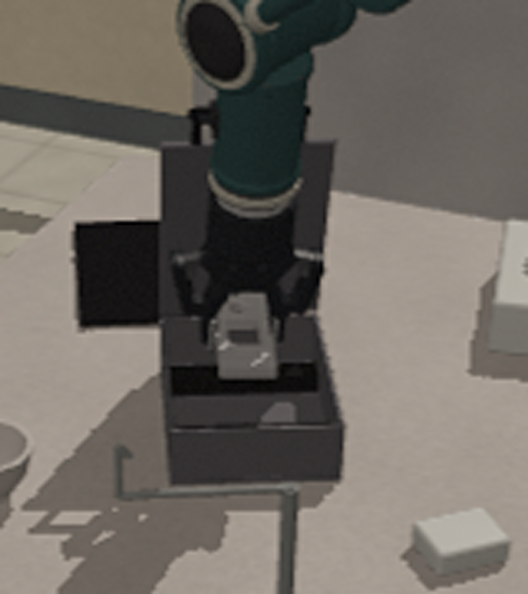

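```bash
cat >> wp.py <<'E'
def corners():
    s=bot.read_state();Rm=R.from_rotvec(s["tcp_rot"]).as_matrix();B=Rm@toolrel(12,1).T
    O=s["tool_pos"]-Rm[:,2]*.019-B[:,2]*.085
    return {(z,y,x):O+B@np.array([x,y,z])/1e3 for z in (0,158) for y in (-25,25) for x in (-5,5)}
E
python3 - <<'E'
from wp import *
c=cam("scene")
for k,v in corners().items(): print(k,v,(proj(c,v)-[110,100])*3.5)
for n,p in (("rim front hi",CC-cx*.105+cy*.08+Z*.06),("rim front lo",CC-cx*.105-cy*.08+Z*.06),("rim back hi",CC+cx*.105+cy*.08+Z*.06),("rim back lo",CC+cx*.105-cy*.08+Z*.06)): print(n,(proj(c,p)-[110,100])*3.5)
E
```

```text
(0, -25, -5) [ 0.5785 -0.3717  0.1179] [174.7387 382.3934]
(0, -25, 5) [ 0.5782 -0.3716  0.1279] [173.3636 370.2825]
(0, 25, -5) [ 0.6226 -0.3482  0.1189] [152.1735 415.5723]
(0, 25, 5) [ 0.6223 -0.3481  0.1289] [150.6797 403.2263]
(158, -25, -5) [ 0.5043 -0.2323  0.1143] [388.2647 399.1268]
(158, -25, 5) [ 0.504  -0.2322  0.1243] [387.611 387.001]
(158, 25, -5) [ 0.5484 -0.2088  0.1153] [371.7663 432.9944]
(158, 25, 5) [ 0.5481 -0.2087  0.1253] [371.0356 420.6341]
rim front hi [365.3727 534.6157]
rim front lo [419.494  419.8928]
rim back hi [ 75.1661 513.3674]
rim back lo [152.9499 401.681 ]
```

```bash
python3 - <<'E'
from wp import *
cc()
p=case_pose(12,1,.085,-1,-.004,.019,up=.045)[0];print(p)
plan(p,M,rot=.08,step=16,g=44)
E
```

```text
t 27.22 plate mid: x -22.6 y 10.2 z 121.6 mm; tilt 1.7 deg; yawerr 1.0; end z's 123.4 119.8 F [ 0.5314  0.508  -1.9372] w 48.65020905758033
[ 0.5618 -0.3096  0.0564]
t 27.22 pos [ 0.5629 -0.2886  0.103 ] w 48.7 F [ 0.5314  0.508  -1.9372] dist mm 51.09113271119316 rot 0.03558157684026094 n 4
0.006 0.006 0.003 -1.7 -2.9 12.3 44; 0.006 0.006 0.003 -1.8 -2.9 12.3 44; 0.006 0.006 0.003 -1.9 -2.8 12.3 44; 0.006 0.006 0.003 -2.0 -2.7 12.3 44
```

Emit:
{"name": "servo_tool", "arguments": {"targets": "0.006 0.006 0.003 -2.5 -3 10 44; 0.006 0.006 0.003 -2.5 -3 10 44; 0.006 0.006 0.003 -2.5 -2.8 10 44; 0.006 0.006 0.003 -2.5 -2.7 10 44; 0 0 0 0 0 0 44"}}

```text
time: 27.63
tool_pos: [0.5647, -0.3125, 0.0674]
tcp_rot: [1.542, 2.521, -0.162]
wrist_force: [0.2, 0.1, -1.8]
width: 0.571
```

```bash
python3 - <<'E'
from wp import *
cc()
p=case_pose(12,1,.085,-1,-.004,.019,up=.02)[0];print(p)
plan(p,M,rot=.08,step=12,g=44)
c=cam("scene");crop(c["im"],110,100,290,270,3.5,"sc29.png")
E
```

```text
t 27.63 plate mid: x -0.1 y 1.3 z 85.9 mm; tilt 0.2 deg; yawerr 0.1; end z's 86.2 85.7 F [ 0.2036  0.0616 -1.777 ] w 48.80178997346544
[ 0.5618 -0.3096  0.0314]
t 27.63 pos [ 0.5647 -0.3125  0.0674] w 48.8 F [ 0.2036  0.0616 -1.777 ] dist mm 36.17756002223671 rot 0.003870688677875047 n 4
0.001 0.001 0.000 2.9 -0.3 8.6 44; 0.001 0.001 0.000 2.8 -0.3 8.6 44; 0.001 0.001 0.000 2.8 -0.3 8.6 44; 0.001 0.001 0.000 2.8 -0.3 8.6 44
```

View pics/sc29.png

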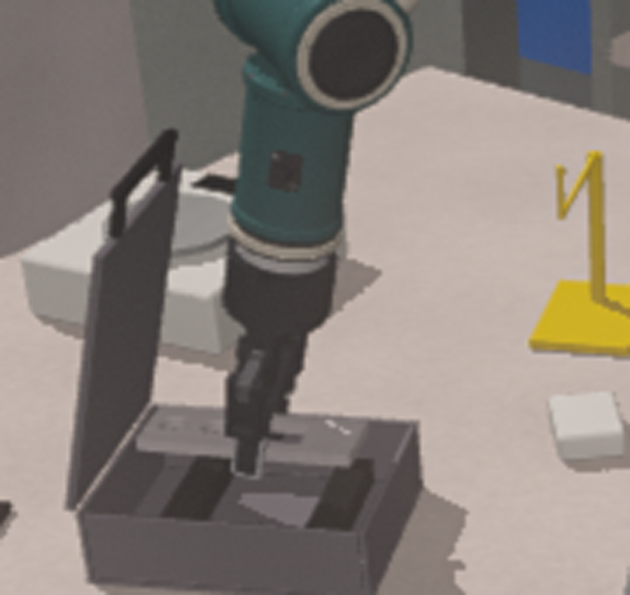

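Emit:
{"name": "servo_tool", "arguments": {"targets": "0 0 0 2.4 0 9 44; 0 0 0 2.4 0 9 44; 0 0 0 2.2 0 9 44; 0 0 0 2 0 8 44; 0 0 0 0 0 0 44"}}

```text
time: 28.1
tool_pos: [0.5642, -0.3108, 0.0279]
tcp_rot: [1.542, 2.521, -0.161]
wrist_force: [-0.8, 0.4, -1.7]
width: 0.571
```

```bash
python3 - <<'E'
from wp import *
cc()
p=case_pose(12,1,.085,-1,-.004,.019,up=.0)[0];print(p)
plan(p,M,rot=.08,step=6,g=44)
c=cam("scene");crop(c["im"],110,100,290,270,3.5,"sc30.png")
E
```

```text
t 28.10 plate mid: x -1.8 y 1.6 z 46.5 mm; tilt 0.2 deg; yawerr 0.1; end z's 46.8 46.3 F [-0.8247  0.3775 -1.7012] w 48.76270668903792
[ 0.5618 -0.3096  0.0114]
t 28.1 pos [ 0.5642 -0.3108  0.0279] w 48.8 F [-0.8247  0.3775 -1.7012] dist mm 16.75253524795092 rot 0.003998094444688636 n 3
0.001 0.001 0.000 1.9 -0.6 5.2 44; 0.001 0.001 0.000 1.9 -0.6 5.2 44; 0.001 0.001 0.000 1.9 -0.6 5.2 44
```

View pics/sc30.png

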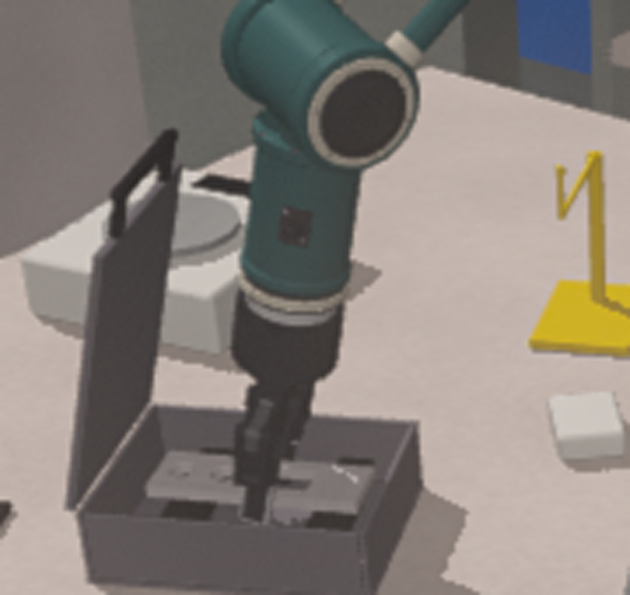

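Plate is inside the case, level, lying over both ribs. Lowering the last ~16 mm gently.

Emit:
{"name": "servo_tool", "arguments": {"targets": "0 0 0 1.2 0 5 44; 0 0 0 1.2 0 5 44; 0 0 0 0.6 0 3 44; 0 0 0 0 0 0 44"}}

```text
time: 28.48
tool_pos: [0.5651, -0.3107, 0.0145]
tcp_rot: [1.541, 2.519, -0.161]
wrist_force: [0.2, -0.0, -1.9]
width: 0.572
```

```bash
python3 - <<'E'
from wp import *
cc()
E
```

```text
t 28.48 plate mid: x -1.6 y 2.4 z 33.1 mm; tilt 0.3 deg; yawerr 0.1; end z's 33.4 32.7 F [ 0.2483 -0.0429 -1.9311] w 48.861284885918145
```

Emit:
{"name": "servo_tool", "arguments": {"targets": "0 0 0 0.4 0 2 44; 0 0 0 0.3 0 1.5 44; 0 0 0 0 0 0 44"}}

```text
time: 28.73
tool_pos: [0.5656, -0.311, 0.0112]
tcp_rot: [1.54, 2.518, -0.161]
wrist_force: [-0.6, 0.2, -1.6]
width: 0.574
```

```bash
python3 - <<'E'
from wp import *
cc()
E
```

```text
t 28.73 plate mid: x -1.1 y 2.8 z 29.8 mm; tilt 0.4 deg; yawerr 0.1; end z's 30.2 29.4 F [-0.6335  0.1878 -1.5692] w 48.99017298715244
```

Emit:
{"name": "servo_tool", "arguments": {"targets": "0 0 0 0.3 0 1.5 44; 0 0 0 0 0 0 44"}}

```text
time: 28.9
tool_pos: [0.5662, -0.3113, 0.0116]
tcp_rot: [1.54, 2.518, -0.162]
wrist_force: [-0.0, 0.2, -2.1]
width: 0.573
```

```bash
python3 - <<'E'
from wp import *
cc()
E
```

```text
t 28.90 plate mid: x -0.6 y 3.1 z 30.2 mm; tilt 0.4 deg; yawerr 0.1; end z's 30.6 29.7 F [-0.0403  0.2137 -2.0867] w 48.97039802370448
```

Emit:
{"name": "servo_tool", "arguments": {"targets": "0 0 0 0.3 0 2 44; 0 0 0 0.3 0 1.5 44; 0 0 0 0 0 0 44"}}

```text
time: 29.15
tool_pos: [0.5674, -0.312, 0.0116]
tcp_rot: [1.539, 2.516, -0.162]
wrist_force: [0.1, -0.7, -2.5]
width: 0.572
```

```bash
python3 - <<'E'
from wp import *
cc()
c=cam("side");crop(c["im"],280,150,400,240,5,"sd31.png")
E
```

```text
t 29.15 plate mid: x 0.5 y 3.8 z 30.2 mm; tilt 0.6 deg; yawerr 0.1; end z's 30.9 29.5 F [ 0.1238 -0.7352 -2.517 ] w 48.855553504423554
```

View pics/sd31.png

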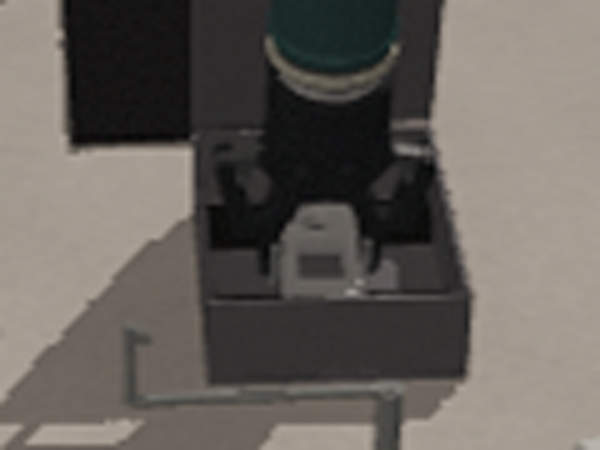

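Emit:
{"name": "servo_tool", "arguments": {"targets": "0 0 0 0.2 0 3 44"}}

```text
time: 29.28
tool_pos: [0.5681, -0.3125, 0.0107]
tcp_rot: [1.539, 2.515, -0.163]
wrist_force: [-14.6, 15.5, 38.1]
width: 0.573
```

Emit:
{"name": "servo_tool", "arguments": {"targets": "0 0 0 0 0 -0.5 44; 0 0 0 0 0 0 54; 0 0 0 0 0 0 62; 0 0 0 0 0 0 62; 0 0 0 0 0 0 62"}}

```text
time: 29.7
tool_pos: [0.5698, -0.3132, 0.0124]
tcp_rot: [1.536, 2.512, -0.162]
wrist_force: [0.6, -0.2, 0.0]
width: 0.727
```

```bash
python3 - <<'E'
from wp import *
cc()
c=cam("wrist"); cv2.imwrite("pics/w32.png",c["im"])
E
```

```text
t 29.70 plate mid: x 2.6 y 5.4 z 31.0 mm; tilt 0.8 deg; yawerr 0.1; end z's 32.0 30.0 F [ 0.5877 -0.1549  0.006 ] w 62.12283566993329
```

View pics/w32.png

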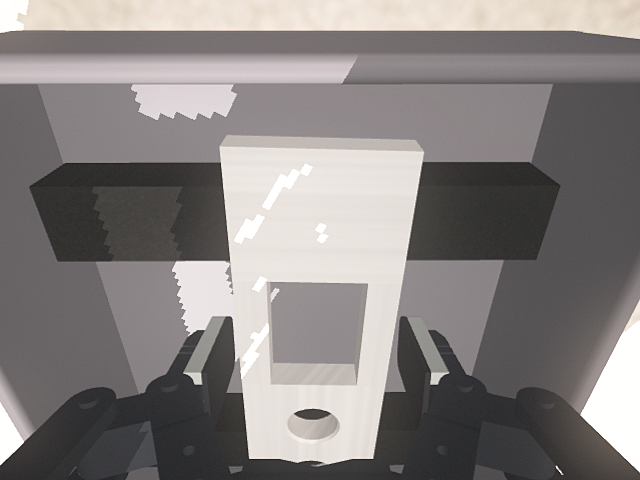

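Emit:
{"name": "servo_tool", "arguments": {"targets": "0 0 0 0 0 -6 62; 0 0 0 0 0 -12 62; 0 0 0 0 0 -20 62; 0 0 0 0 0 -25 62; 0 0 0 0 0 -25 62; 0 0 0 0 0 -25 62; 0 0 0 0 0 -25 62; 0 0 0 0 0 -20 62"}}

```text
time: 30.42
tool_pos: [0.5473, -0.2792, 0.1694]
tcp_rot: [1.544, 2.523, -0.163]
wrist_force: [0.6, 0.8, -0.5]
width: 0.727
```

```bash
python3 - <<'E'
from wp import *
cc()
c=cam("scene"); cv2.imwrite("pics/sc33.png",c["im"]);crop(c["im"],110,120,290,280,3.5,"sc33c.png")
c=cam("side");crop(c["im"],280,110,400,240,5,"sd33.png");cv2.imwrite("pics/sd33f.png",c["im"])
c=cam("wrist"); cv2.imwrite("pics/w33.png",c["im"])
E
```

```text
t 30.42 plate mid: x -37.7 y 0.9 z 188.0 mm; tilt 0.0 deg; yawerr 0.1; end z's 188.1 187.9 F [ 0.5657  0.7727 -0.4716] w 62.07853873750438
```

View pics/sc33c.png

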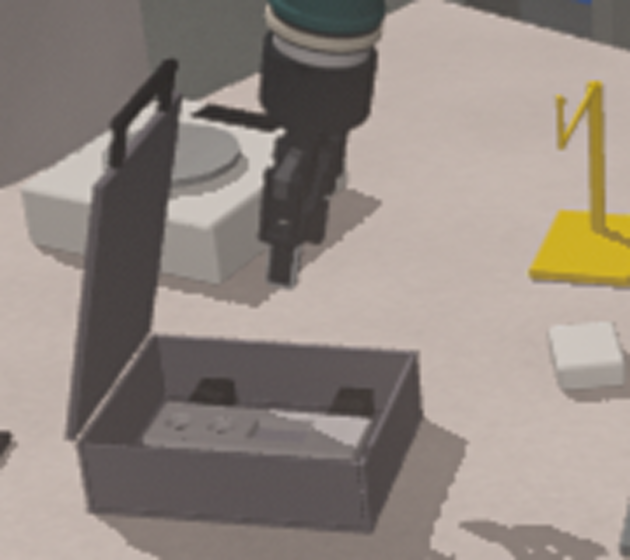

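View pics/w33.png

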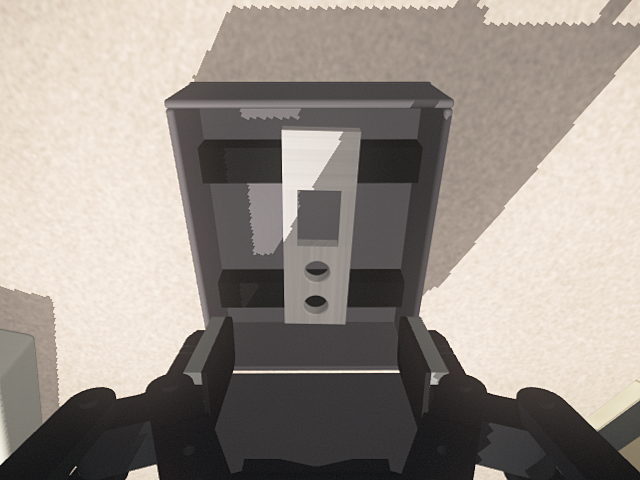

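View pics/sc33.png

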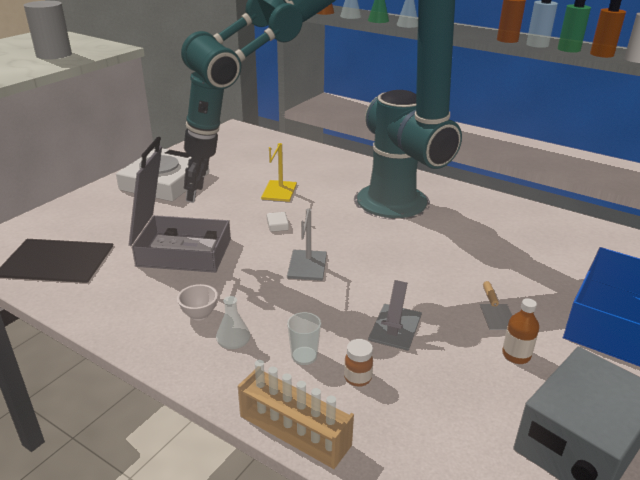

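```bash
python3 - <<'E'
from wp import *
c=cam("wrist")
for z in (.03,.035):
    P=np.mean([onz(c,u,v,z) for u,v in ((298,190),(341,192),(338,244),(297,244))],0); d=P-CC;print("window in case",d@cx,d@cy)
a=(onz(c,281,129,.035)+onz(c,359,130,.035))/2;b=(onz(c,284,323,.035)+onz(c,345,323,.035))/2
v=b-a;print("len",np.linalg.norm(v),"angle to case x",np.degrees(np.arctan2(v@cy,v@cx)))
d=cam("side");crop(d["im"],290,80,420,220,4,"sd34.png")
E
```

```text
window in case -0.016737478744849075 0.004493369357915044
window in case -0.019225017867431284 0.004448887023908357
len 0.15628479079712226 angle to case x -1.2964419268814917
```

View pics/sd34.png

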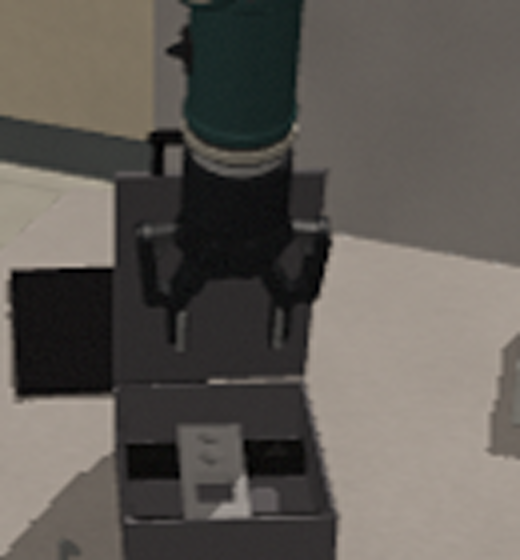

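```bash
python3 - <<'E'
from wp import *
s=cam("scene");d=cam("side")
p,e=tri(ray(s,110+97/3.5,120+183/3.5),ray(d,290+117/4,80+174/4)); H=CC+cx*.105+Z*.06
q=p-H; print(p,e,"lid angle",np.degrees(np.arctan2(q[2],-(q@cx))), np.hypot(q[2],q@cx))
E
```

```text
[ 0.659  -0.333   0.2645] [np.float64(0.00037098791510275624), np.float64(0.0003709879151026947)] lid angle 77.3173646382985 0.2096272224771769
```

Emit:
{"name": "servo_tool", "arguments": {"targets": "0 0 0 0 0 -25 62; 0 0 0 0 0 -25 62; 0 0 0 0 0 -20 62; 0 0 0 0 0 0 62; 0 0 0 0 0 0 62; 0 0 0 0 0 0 62"}}

```text
time: 31.27
tool_pos: [0.5338, -0.2641, 0.2226]
tcp_rot: [1.558, 2.546, -0.169]
wrist_force: [-0.1, -1.2, -0.1]
width: 0.729
```

```bash
python3 - <<'E'
from workcell import bot, finish_job
s=bot.read_state();print(s["time"],s["wrist_force"],s["joint_vel"])
print(finish_job())
E
```

```text
31.2667 [-0.14309686 -1.15297796 -0.14739842] [-0.00274204  0.01824029  0.02563639  0.00043522 -0.00410582  0.00171017]
the job is handed in; nothing more can be done
None
```

I finished all the steps and handed the job in at about 31 s of the 72 s allowed; no verdict was reported.

- **Lid:** I raised it by its bar and let go. It stayed up by itself at about 76–77° (1.34 rad), a bit above the 70° you asked for but inside the judged range. It was still there at the last check.
- **Hook:** I took the plate by its top bar, tilted it 45° and eased it off along the way given. I saw no more than about 4 N at the wrist at the points I checked.
- **Sloping rest:** I laid the plate against the lip and let go. The pictures showed it resting there unheld.
- **Case:** I took the plate again by its long edges and laid it flat in the case.
  - **Position:** In the last pictures it lies across both ribs with its top towards the front. The window centre is about 17–19 mm forward and 4 mm sideways of the case centre, and the plate is about 1° off lengthways.
  - **Height:** I took this from the arm when I let go (30–31 mm), not from a camera.
- **At hand-in:** The gripper was well clear. The other things on the bench looked unmoved in the last scene view, which I checked by eye only.

**What did not go cleanly:**
- On the first descent to the handle the tool was pushed about 7 mm aside, for a reason I did not find. I corrected it before gripping.
- The move to the rest ended about 25 mm closer than planned, so the plate touched the spine early (about 4 N). I backed it off before seating it.
- To make sure the plate was down on the ribs, I pressed 3 mm further. That read about 38 N upward, and about 44 N in all, at the wrist before I let go.

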